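# Cure the rack joint of a crystal layer model and load its layers

## Robot

A 6-joint arm with a two-finger parallel gripper is mounted at the origin on the work surface. World frame = base frame: x ahead of the robot, y to its left, z up, the work surface at z = 0. Lengths are in m, angles in rad, forces in N, time in s.
With the tool pointing down it reaches from about 0.3 to 0.875 m from the base axis. Payload 6.4 kg.
Tool frame: the origin (TCP) lies on the centre line of the jaws, within the pads' length; the fingertips stand 11 mm ahead of it and the grasp point (between the pads) lies 8 mm behind it; x points along the fingers, y is the direction in which the jaws open and shut, and the axes are right-handed (so a half turn about x gives the same grasp; the last joint's range is limited). The gripper opens to 85 mm and grips with 20 to 120 N. Pads are 22 mm wide; open, the fingers measure 114 mm over their backs; the gripper's body (76 mm by 85 mm) begins 54 mm behind the grasp point. The pads swing forward as they close: fully open they stand 13 mm farther back than shut.
Start: joints at [-1.43, 0.181, 1.607, -0, 1.354, -0.206], TCP at [0.195, -0.541, 0.242] pointing down, gripper open.
Joint ranges: [-2.99, 2.99], [-0.89, 2.07], [0.3, 2.58], [-1.14, 4.28], [0, 2.63], [-3.12, 3.12]. Speed limits (rad/s): [2.57, 2.57, 3.01, 3.14, 3.14, 3.14].

## Interface

Orientations are given as a unit quaternion [w, x, y, z].
In Python, from bench import ctrl, camera, hand_in gives the robot as it stands. The module is installed in compiled form; this text tells all that it offers.
- The arm moves only by the tool drive_tool, never from a script. Its argument "increments" is a list of rows, each a list of 7 numbers: the shift along the tool's x, y, z in m, then the turn, a rotation vector about the tool's x, y, z in degrees, then the gripper's target within -1 to 1 (fully open at 1, half-way at 0, shut at -1). In form: [[dx, dy, dz, rx, ry, rz, claw], ...]. A call has 1 to 10 rows; each row shifts and turns the commanded pose from where the row before left it, along the tool's axes as they then stand; what a row does not reach is not made up. A row lasts 1/8 s, in which the tool goes at most 62.5 mm and 10.7 degrees, less where a joint would pass 70% of its speed; a pose out of reach is approached as far as the arm can. A call is refused whole if a number of a shift passes 0.0625 or a number of a turn 10.7, either way. A call with a gripper value outside its range is refused whole. The fingers move at their own pace and stop on an object; the grip force is fixed at half the most. Time passes only in rows, so rows that do not move let the fingers close. It gives the time, the measured TCP pose, the force and the opening at its end, in the units of the state.
- ctrl.get_obs(): the state, without advancing time (a new reading comes with each control period).
- camera(name): name is "scene" or "side" or "wrist"; returns a dict with "img" (480x640x3 uint8, red, green, blue), "depth" (480x640 float32, m along the optical axis (not along the pixel's ray), 0 where there is no reading), "fx", "fy", "cx", "cy" (pixels), "world_from_camera" (4x4, takes a point from camera to world coordinates); the wrist camera has in their place "hand_eye" (4x4, takes a point from camera to tool coordinates, whose origin is the TCP and whose axes are the tool frame's). Camera axes: x right, y down, z forward; pixel columns grow to the right and rows downward; lengths in m; the calibration is good to about 2 mm. A picture is of the moment at which its call begins: read the wrist's pose just before it.
- hand_in(): hands the job in, once; it reports no verdict.
The state is a dict: "time_s": time; "q": joint angles; "dq": joint speeds; "joint_efforts": joint torques, N m; "eef_pos": TCP position; "eef_rot": TCP orientation; "wrist_force": force on the tool from outside, world axes, zero at the start; "torque": the same for the moment, N m; "opening": opening from 0.0 (shut) to 1.0 (fully open).
Only numpy, scipy, OpenCV 4.12 (cv2) and the standard library are available. Lean on these libraries where they do the work, as an engineer would, in place of code of your own. Each camera call takes 0.05 s, during which the arm holds its last target.

## Task

Finish the layer model on the turntable: lift the squaring blocks off it and stand them on the cork mat, then take the UV pen and guide its tip slowly, about 2 cm a second, close over the orange joint from the red dot round the corner to the black dot without pressing on it, and put the pen back in its dock. Only then stand each blue plate on edge, centred, in a slot of its own in the rack, any slot. Leave the red atom spheres where they are, and see that blocks, pen and plates are all in place at the end.

Things in the scene. Friction and masses are not known exactly. Their poses are not given: they have to be found in the camera images.
- model: Black turntable, brake on: it and all on it are fixed. Origin on its axis at table height, z up; disc 300 mm across. On it a white base plate 240 x 188 mm (x -126 to 114, y -94 to 94, top at z 60 mm) and on that the clear slotted rack: foot 160 x 104 x 8 mm (x -116 to 44, y -20 to 84) with solid dividers (x -110 to 39, y -10 to 74, up to z 100). Knurled brake knob out to x 186, below the disc
- seam_0 (a point): Start of the orange joint (red dot beside it). The joint runs round two edges of the rack's foot on the base plate: the long edge at y -20 mm of model, then the short edge at x 44. The six seam points lie 6 mm outside the edge and 4 mm above the base plate: where the pen's tip should pass. Axes as model
- seam_1 (a point): Next point, 52 mm further on along the long side
- seam_2 (a point): Next point, 52 mm further on along the long side
- seam_3 (a point): The corner, 52 mm further on; the joint turns here by 90 degrees to +y of the model
- seam_4 (a point): Next point, 50 mm on, along the short side
- seam_5 (a point): End of the joint (black dot), 50 mm further on
- slot_0 (a point): Centre of the floor of the first slot, 68 mm above the table; axes as model. The other three slots follow at +40, +80 and +120 mm along x. x runs across a slot (12 mm wide, about 18 mm at its flared mouth), y along it (84 mm long, open at both ends); each is 32 mm deep
- block_a_knob (a point): Aluminium squaring block 60 (x) x 40 (y) x 32 mm (z) with an upright black knob, 22 mm across and 50 mm tall, in the middle of its top (82 mm in all; 260 g). The point is on the knob's axis, 60 mm above the block's underside. Starts on the white base plate against the joint. May be absent (None)
- block_b_knob (a point): Second block, the same. May be absent (None)
- mat: Cork mat 140 (x) x 170 (y) x 3 mm, fixed on the table; origin at the centre of its underside
- pen_grip (a point): UV curing pen, 175 mm long, 110 g: steel nozzle 8 mm across for the lowest 40 mm, a cone up to 60 mm, then a round white barrel 22 mm across. Stands tip down in its dock. This point is on its axis, 140 mm above the tip, where it is held; z runs from tip to top. It needs no switching: it shines whenever it is out of its dock
- pen_tip (a point): The pen's tip, centre of the nozzle's end
- pen_dock: Dock of the pen, fixed: a round black foot 80 mm across, and a grey square tube, 26 x 26 mm inside, whose top is 107 mm above the table. Origin at the centre of the underside. The tip of the docked pen rests 12 mm above the table
- plate_stand: Plywood stand, fixed, with three sloping cradles at x -55, 0 and 55 mm of its frame; origin under its centre. A plate rests in a cradle with its top leaning 20 degrees towards -x of the stand. The cradle's board reaches 45 mm up the plate's lower face; above that both faces are free. Lift a plate out along its own slope
- plate_a_mid (a point): Blue acrylic layer plate, 8 (x) x 110 (y) x 100 mm (z, the height), 100 g, with black dots on its lower part; the point is at its centre, x is its face normal, z runs from its bottom to its top edge. Leans in the stand at the start. May be absent (None)
- plate_b_mid (a point): Layer plate b, the same. May be absent (None)
- plate_c_mid (a point): Layer plate c, the same. May be absent (None)
- atom_0: Red atom sphere, 60 mm across, standing on a grey stub, 62 mm tall, loose; leave alone
- atom_1: Another red atom sphere; leave alone
- atom_2: Another red atom sphere; leave alone
- atom_3: Another red atom sphere; leave alone
Mind the look-alikes: they are no part of the job. What is shaped like the part that bears plate_b_mid but turquoise is not meant. Leave any pink look-alike of the part that bears pen_grip alone.

How it is judged:
By the outcome, as a careful person would: the job done as asked, in the order asked, and still so for the second after the job is handed in, with the robot touching nothing.
Of block_a, block_b only 1 to 2 are there at a start; the rules pass over those that are not, and their reading is None.
Of plate_a, plate_b, plate_c only 2 to 3 are there at a start; the rules pass over those that are not, and their reading is None.
At some moment in a run one of block_a, block_b may be knocked a few centimetres aside while the robot is not near it.
It also fails if it takes over 210 s, if anything falls off the work surface, if the arm or the gripper's body presses on something with over 40 N, if the wrist force passes 120 N, or if a joint passes its speed limit or range.

## Working session

There is one attempt and no reset: what is moved stays moved. The work goes in short steps, Python scripts to look and compute and a tool call to move; the robot and the scene stay as the last step left them, time stands still between calls to the robot, and variables do not carry over. Pictures are saved under pics/ and viewed, and the job is handed in when it is done.

Besides the shell and the picture viewer there is one more tool, called as a command line: name --pt "numbers of a row" for each row, then --argument value for the rest. drive_tool: Moves the arm, as the interface text tells. Its arguments: {"type":"object","properties":{"increments":{"type":"array","items":{"type":"array","items":{"type":"number"}}}},"required":["increments"]}

```bash
mkdir -p pics
python3 - <<'E'
from bench import ctrl,camera
import cv2,numpy as np
o=ctrl.get_obs()
for k in o: print(k,np.round(o[k],4))
for n in ["scene","side","wrist"]:
    c=camera(n)
    cv2.imwrite(f"pics/{n}0.png",c["img"][:,:,::-1])
    np.savez(f"{n}0.npz",**c)
    print(n,c["fx"],c["fy"],c["cx"],c["cy"],np.round(c.get("world_from_camera",c.get("hand_eye")),4).tolist())
E
ls
```

```text
time_s 0.0
q [-1.4303  0.1815  1.608  -0.      1.3538 -0.2063]
dq [-0.0002  0.0007 -0.     -0.0006  0.0016 -0.0001]
joint_efforts [-2.00000e-04 -4.44875e+01 -3.51335e+01 -5.00000e-04  9.10000e-03
  0.00000e+00]
eef_pos [ 0.1954 -0.5402  0.2414]
eef_rot [ 0.1214  0.6965  0.1226 -0.6965]
wrist_force [0.6147 0.1793 0.2917]
torque [-0.0402 -0.0365  0.0102]
opening 1.0019
scene 494.82306379561174 494.82306379561174 323.84119900590537 242.11438923093917 [[0.6645, 0.5342, -0.5225, 1.1795], [0.7473, -0.4706, 0.4692, -0.5917], [0.0047, -0.7023, -0.7119, 0.9764], [0.0, 0.0, 0.0, 1.0]]
side 459.8542814031653 459.8542814031653 322.76755804544365 232.27815647189647 [[-0.9631, -0.1702, 0.2085, 0.3424], [-0.2685, 0.551, -0.7901, 0.7344], [0.0195, -0.8169, -0.5764, 0.6366], [0.0, 0.0, 0.0, 1.0]]
wrist 372.68832804743147 372.68832804743147 317.65303612662905 239.1725760700166 [[-0.0006, -0.3087, 0.9512, -0.1316], [1.0, 0.0, 0.0007, 0.0005], [-0.0002, 0.9512, 0.3087, -0.0791], [0.0, 0.0, 0.0, 1.0]]
pics
scene0.npz
side0.npz
wrist0.npz
```

View pics/scene0.png

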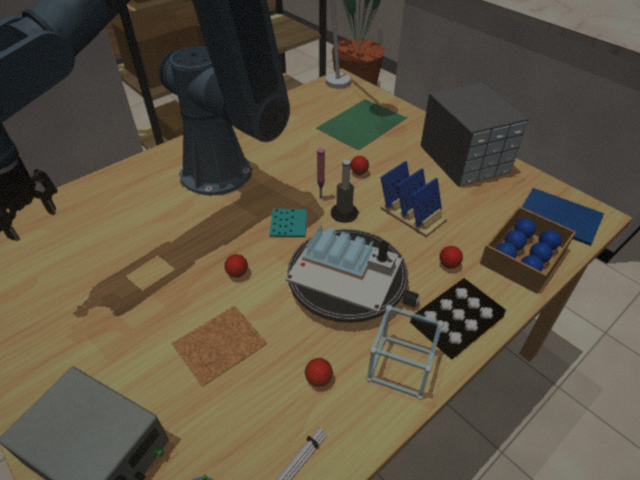

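View pics/side0.png

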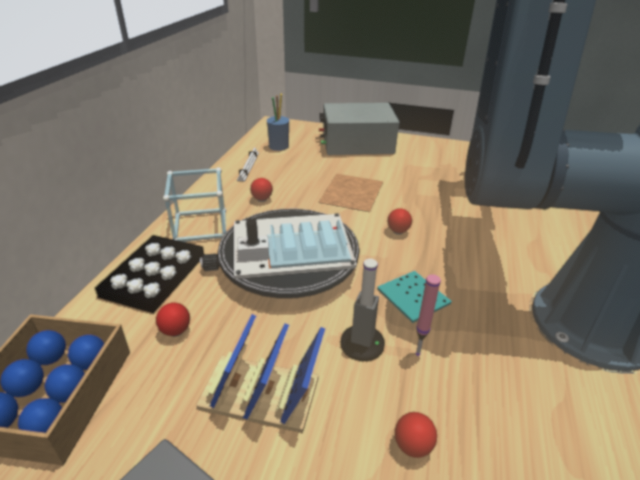

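View pics/wrist0.png

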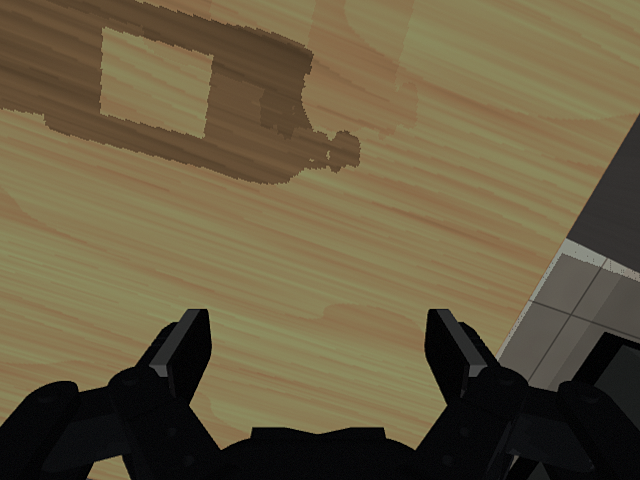

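Scene view: model at (348,272) with a block knob at about (383,250). The real white pen in its dock is at (346,190), the pink pen look-alike at (321,175) and the turquoise plate at (288,222). Three blue plates are at (395,185), (412,190) and (430,200), and the mat is at (220,343). Next I'll zoom in and measure.

```bash
cat > h.py <<'E'
import numpy as np,cv2
from scipy.spatial.transform import Rotation as R
def load(n): return dict(np.load(n))
def P(c,T=None):
    T=c["world_from_camera"] if T is None else T
    v,u=np.mgrid[0:480,0:640]; d=c["depth"].astype(float)
    p=np.stack([(u-c["cx"])/c["fx"]*d,(v-c["cy"])/c["fy"]*d,d],-1)
    p=p@T[:3,:3].T+T[:3,3]; p[d==0]=np.nan
    return p
def proj(c,p,T=None):
    T=c["world_from_camera"] if T is None else T
    q=(np.atleast_2d(p)-T[:3,3])@T[:3,:3]
    return np.stack([q[:,0]/q[:,2]*c["fx"]+c["cx"],q[:,1]/q[:,2]*c["fy"]+c["cy"]],-1)
def tool(o):
    w,x,y,z=o["eef_rot"]; T=np.eye(4); T[:3,:3]=R.from_quat([x,y,z,w]).as_matrix(); T[:3,3]=o["eef_pos"]; return T
def crop(img,x0,y0,x1,y1,s,fn):
    cv2.imwrite(fn,cv2.resize(img[y0:y1,x0:x1,::-1],None,fx=s,fy=s,interpolation=cv2.INTER_CUBIC))
def rows(T0,T1,n,g):
    pass
E
python3 - <<'E'
from h import *
c=load("scene0.npz"); crop(c["img"],270,130,470,330,4,"pics/s_crop.png".replace('.png','.png'))
c2=load("side0.npz"); crop(c2["img"],190,200,390,350,4,"pics/side_crop.png")
for n,c in(("scene",c),("side",c2)):
    p=P(c); print(n)
    hsv=cv2.cvtColor(c["img"],cv2.COLOR_RGB2HSV)
    for nm,lo,hi in [("red",(0,170,60),(8,255,255)),("plate",(110,150,40),(130,255,200)),("turq",(80,120,60),(95,255,255)),("orange",(8,180,120),(18,255,255))]:
        m=cv2.inRange(hsv,lo,hi); k,l,st,ce=cv2.connectedComponentsWithStats(m)
        for i in range(1,k):
            if st[i,4]>60:
                print(nm,ce[i].round(),st[i,4],np.nanmedian(p[l==i],0).round(3),np.nanmin(p[l==i],0).round(3),np.nanmax(p[l==i],0).round(3))
E
```

```text
scene
red [359. 164.] 211 [0.317 0.33  0.051] [0.288 0.31  0.028] [0.337 0.36  0.067]
red [451. 256.] 351 [0.753 0.229 0.051] [0.723 0.21  0.025] [0.775 0.265 0.064]
red [235. 265.] 358 [ 0.414 -0.202  0.051] [ 0.383 -0.225  0.026] [ 0.432 -0.171  0.064]
red [318. 372.] 550 [ 0.777 -0.244  0.054] [ 0.746 -0.267  0.025] [ 0.799 -0.212  0.065]
plate [417. 187.] 460 [0.536 0.324 0.105] [0.468 0.266 0.054] [0.595 0.379 0.124]
plate [517. 237.] 640 [0.829 0.406 0.06 ] [0.794 0.333 0.028] [0.86  0.51  0.071]
plate [543. 249.] 649 [0.898 0.415 0.06 ] [0.861 0.344 0.03 ] [0.929 0.499 0.072]
turq [288. 222.] 867 [0.342 0.022 0.008] [ 0.269 -0.046  0.001] [0.411 0.092 0.014]
side
red [171. 317.] 642 [0.736 0.257 0.052] [0.716 0.227 0.03 ] [0.762 0.274 0.064]
red [419. 429.] 576 [0.301 0.351 0.058] [0.283 0.33  0.049] [0.321 0.367 0.064]
plate [ 27. 370.] 2053 [0.883 0.422 0.057] [0.856 0.346 0.032] [0.918 0.497 0.071]
plate [ 60. 384.] 2280 [0.816 0.427 0.061] [0.791 0.336 0.031] [0.849 0.498 0.07 ]
turq [405. 295.] 905 [0.351 0.033 0.009] [ 0.324 -0.035  0.005] [0.404 0.095 0.012]
```

View pics/s_crop.png

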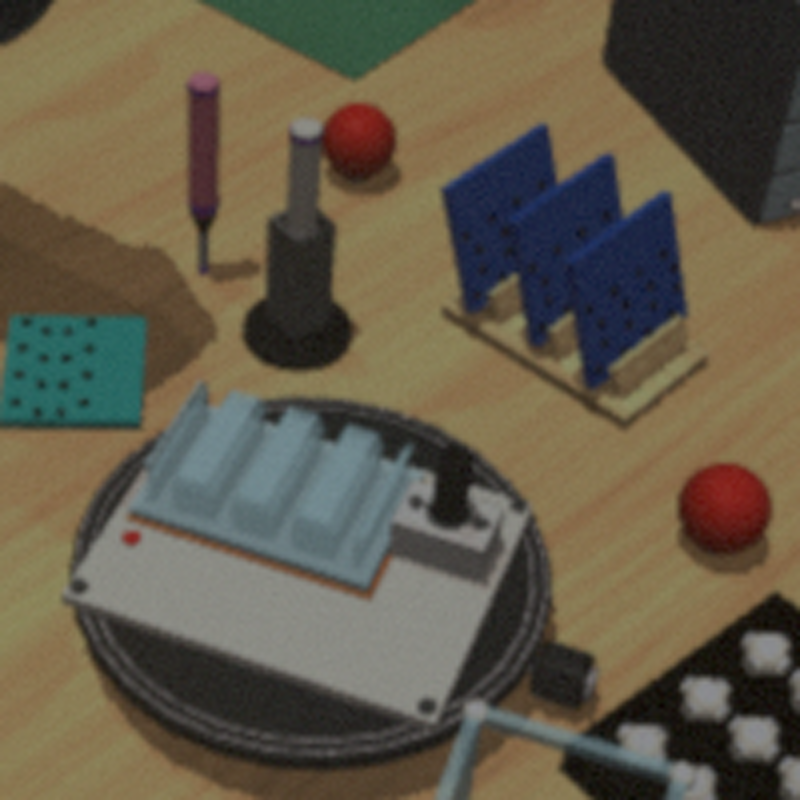

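View pics/side_crop.png

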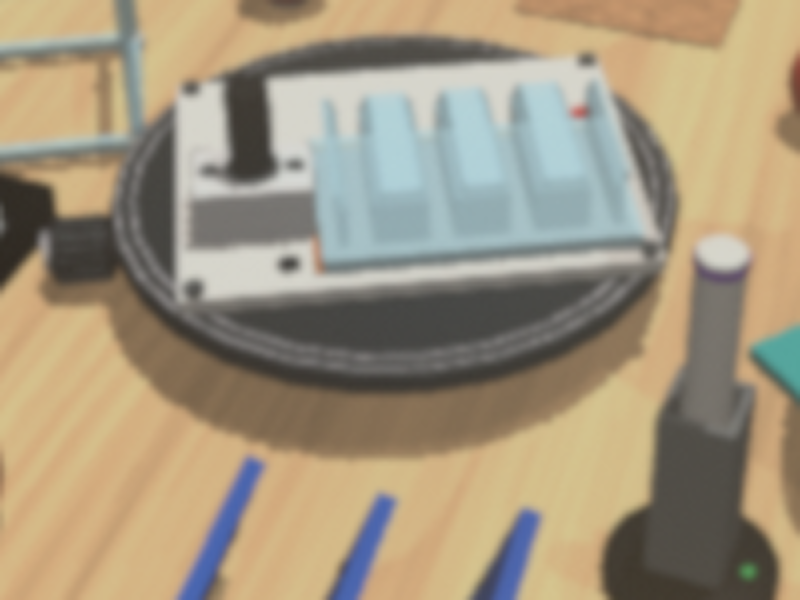

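Run:
```python
from h import *
for n in ("scene","side"):
    c=load(n+"0.npz"); p=P(c); print(n)
    img=c["img"]; hsv=cv2.cvtColor(img,cv2.COLOR_RGB2HSV)
    def near(cx,cy,r): return np.hypot(p[...,0]-cx,p[...,1]-cy)<r
    # plate base
    m=(p[...,2]>.053)&(p[...,2]<.066)&near(.59,.03,.2)
    k,l,st,ce=cv2.connectedComponentsWithStats(m.astype(np.uint8)); i=1+np.argmax(st[1:,4]); q=p[l==i]
    r=cv2.minAreaRect((q[:,:2]*1000).astype(np.float32)); print("base",r,st[i],np.median(q[:,2]), cv2.boxPoints(r).round(1).tolist())
    # rack tops
    m=(p[...,2]>.093)&(p[...,2]<.104)&near(.55,.03,.2)
    q=p[m]; 
    if len(q)>5: r=cv2.minAreaRect((q[:,:2]*1000).astype(np.float32)); print("racktop",r,len(q))
    # mat
    m=cv2.inRange(hsv,(8,60,40),(16,255,200))>0
    m&=(p[...,2]<.008)&near(.60,-.38,.25)&(p[...,2]>-.005)
    # disc dark
    for nm,zlo,zhi,cx,cy,rr in [("knobtop",.134,.150,.62,.08,.12),("pentop",.17,.20,.42,.1,.12),("dock",.095,.112,.42,.12,.1),("pltop",.095,.14,.53,.32,.13)]:
        m=(p[...,2]>zlo)&(p[...,2]<zhi)&near(cx,cy,rr)
        k,l,st,ce=cv2.connectedComponentsWithStats(m.astype(np.uint8))
        for i in range(1,k):
            if st[i,4]>8: q=p[l==i]; print(nm,ce[i].round(1),st[i,4],np.median(q,0).round(4),q.min(0).round(3),q.max(0).round(3))
# mat
c=load("scene0.npz"); p=P(c); hsv=cv2.cvtColor(c["img"],cv2.COLOR_RGB2HSV)
print(hsv[343,220],hsv[330,215],hsv[400,250],hsv[343,150],p[343,220])
```

```text
scene
base ((607.2110595703125, -11.808517456054688), (255.77598571777344, 199.77442932128906), 28.445987701416016) [ 285  247  118   67 3208] 0.06015714140958067 [[447.20001220703125, 15.100000381469727], [542.2999877929688, -160.60000610351562], [767.2000122070312, -38.70000076293945], [672.0999755859375, 136.89999389648438]]
racktop ((552.1096801757812, 101.96056365966797), (215.5096435546875, 271.8245544433594), 29.084392547607422) 1133
knobtop [383.1 245.2] 69 [0.6663 0.0562 0.1412] [0.654 0.047 0.135] [0.675 0.069 0.147]
pentop [320.4 152.3] 16 [0.3228 0.1618 0.1739] [0.317 0.155 0.17 ] [0.329 0.17  0.176]
pentop [345.5 164.3] 72 [0.4169 0.1681 0.1848] [0.402 0.161 0.17 ] [0.427 0.181 0.19 ]
dock [344.9 187.8] 108 [0.4225 0.1655 0.1052] [0.391 0.153 0.095] [0.434 0.19  0.112]
pltop [393.6 173.1] 290 [0.4677 0.3139 0.1093] [0.454 0.26  0.095] [0.477 0.374 0.123]
pltop [409.7 181.1] 289 [0.5225 0.3201 0.1097] [0.51  0.268 0.095] [0.535 0.386 0.124]
pltop [424.4 190.7] 302 [0.5778 0.3186 0.11  ] [0.564 0.265 0.095] [0.588 0.38  0.123]
side
base ((606.1688232421875, -8.646621704101
[... 379 characters left out ...]
6 223. ] 91 [0.6626 0.0657 0.1416] [0.653 0.053 0.134] [0.675 0.073 0.144]
pentop [369.4 266.9] 207 [0.4123 0.1818 0.1851] [0.402 0.165 0.17 ] [0.424 0.188 0.189]
pentop [428.2 276.1] 12 [0.3224 0.1666 0.175 ] [0.318 0.163 0.174] [0.325 0.172 0.176]
dock [365.6 304.8] 312 [0.4111 0.1865 0.1061] [0.395 0.157 0.095] [0.432 0.196 0.112]
pltop [237.3 348.1] 431 [0.5708 0.3363 0.1179] [0.565 0.269 0.095] [0.579 0.381 0.121]
pltop [271.8 359. ] 483 [0.5161 0.3418 0.1179] [0.509 0.273 0.095] [0.53  0.384 0.122]
pltop [310. 363.] 596 [0.4625 0.3316 0.1174] [0.455 0.264 0.095] [0.476 0.375 0.121]
[ 14 139 125] [ 13 134 124] [ 22 101 137] [ 24  99 134] [ 5.48718487e-01 -3.44880157e-01  2.26890523e-05]
```

Run:
```python
from h import *
from bench import ctrl
T=tool(ctrl.get_obs()); print(T.round(3))
z=T[:3,2];y=T[:3,1]; print("yaw z",np.degrees(np.arctan2(z[1],z[0])),"yaw y",np.degrees(np.arctan2(y[1],y[0])))
```

```text
[[-0.     0.34  -0.94   0.195]
 [ 0.001 -0.94  -0.34  -0.54 ]
 [-1.    -0.001 -0.     0.242]
 [ 0.     0.     0.     1.   ]]
yaw z -160.13039880685596 yaw y -70.13037538634426
```

```bash
cat >> h.py <<'E'
import json
def down(x,y,z,yaw_y):
    a=np.radians(yaw_y); T=np.eye(4); Y=np.array([np.cos(a),np.sin(a),0]); X=np.array([0,0,-1.]); Z=np.cross(X,Y)
    T[:3,:3]=np.stack([X,Y,Z],1); T[:3,3]=[x,y,z]; return T
def step(T,r):
    A=T.copy(); A[:3,3]+=T[:3,:3]@np.array(r[:3]); A[:3,:3]=T[:3,:3]@R.from_rotvec(np.radians(r[3:6])).as_matrix(); return A
def plan(targets,g,vmax=0.055,wmax=10,nmin=1,T0=None,nd=4,ease=True):
    """targets list of 4x4; prints rows"""
    if T0 is None:
        from bench import ctrl
        T0=tool(ctrl.get_obs())
    T=T0.copy(); out=[]
    for Tt in targets:
        d=np.linalg.norm(Tt[:3,3]-T[:3,3]); rv=(R.from_matrix(T[:3,:3].T@Tt[:3,:3])).as_rotvec(degrees=True)
        n=max(nmin,int(np.ceil(d/vmax)),int(np.ceil(np.linalg.norm(rv)/wmax)))
        for k in range(n):
            left=n-k
            dp=T[:3,:3].T@(Tt[:3,3]-T[:3,3])/left
            rv=R.from_matrix(T[:3,:3].T@Tt[:3,:3]).as_rotvec(degrees=True)/left
            r=[round(float(v),nd)+0. for v in dp]+[round(float(v),1)+0. for v in rv]+[g]
            out.append(r); T=step(T,r)
        e=np.linalg.norm(T[:3,3]-Tt[:3,3])
    print(len(out),"rows; end",T[:3,3].round(4))
    for i in range(0,len(out),10): print(json.dumps(out[i:i+10]).replace("0.0,","0,"))
    return out
E
python3 - <<'E'
from h import *
plan([down(.50,-.28,.33,-63),down(.62,.0,.32,-63)],1,nd=3)
E
```

```text
14 rows; end [6.200e-01 4.000e-04 3.199e-01]
[[-0.011, -0.018, -0.047, -0.9, 0, 0, 1], [-0.011, -0.017, -0.047, -0.9, 0, 0, 1], [-0.011, -0.016, -0.047, -0.9, 0, 0, 1], [-0.011, -0.015, -0.048, -0.9, 0, 0, 1], [-0.011, -0.015, -0.048, -0.9, 0, 0, 1], [-0.011, -0.014, -0.048, -0.9, 0, 0, 1], [-0.011, -0.013, -0.048, -0.9, 0, 0, 1], [-0.011, -0.013, -0.049, -0.8, 0, 0.1, 1], [0.002, -0.032, -0.039, 0, 0, 0, 1], [0.002, -0.033, -0.039, 0, 0, 0, 1]]
[[0.001, -0.032, -0.039, 0, 0, 0, 1], [0.002, -0.033, -0.039, 0, 0, 0, 1], [0.001, -0.032, -0.039, 0, 0, 0, 1], [0.002, -0.033, -0.039, 0, 0, 0, 1]]
```

drive_tool --pt "-0.011 -0.018 -0.047 -0.9 0 0 1" --pt "-0.011 -0.017 -0.047 -0.9 0 0 1" --pt "-0.011 -0.016 -0.047 -0.9 0 0 1" --pt "-0.011 -0.015 -0.048 -0.9 0 0 1" --pt "-0.011 -0.015 -0.048 -0.9 0 0 1" --pt "-0.011 -0.014 -0.048 -0.9 0 0 1" --pt "-0.011 -0.013 -0.048 -0.9 0 0 1" --pt "-0.011 -0.013 -0.049 -0.8 0 0 1" --pt "0 0 0 0 0 0 1"

```text
time_s: 1.27
eef_pos: [0.5021, -0.2775, 0.331]
eef_rot: [0.167, 0.688, 0.166, -0.687]
wrist_force: [0.2, -0.5, 0.3]
opening: 1.001
```

```bash
cat >> h.py <<'E'
def snap(tag,view=True):
    from bench import ctrl,camera
    o=ctrl.get_obs(); c=camera("wrist"); c["world_from_camera"]=tool(o)@c["hand_eye"]
    np.savez(tag+".npz",**c); cv2.imwrite(f"pics/{tag}.png",c["img"][:,:,::-1]); 
    print("t",o["time_s"],"pos",np.round(o["eef_pos"],4),"F",np.round(o["wrist_force"],1),"op",round(o["opening"],3)); return c
E
python3 - <<'E'
from h import *
snap("w1")
E
```

```text
t 1.275 pos [ 0.5021 -0.2775  0.331 ] F [ 0.2 -0.5  0.3] op 1.001
```

View pics/w1.png

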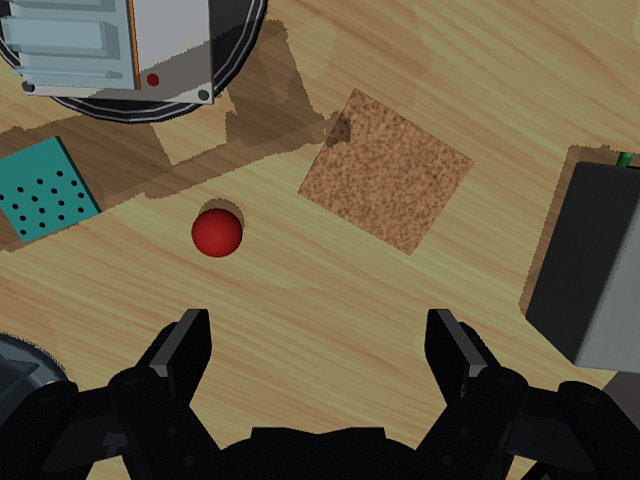

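drive_tool --pt "0.002 -0.032 -0.039 0 0 0 1" --pt "0.002 -0.033 -0.039 0 0 0 1" --pt "0.001 -0.032 -0.039 0 0 0 1" --pt "0.002 -0.033 -0.039 0 0 0 1" --pt "0.001 -0.032 -0.039 0 0 0 1" --pt "0.002 -0.033 -0.039 0 0 0 1" --pt "0 0 0 0 0 0 1" --pt "0 0 0 0 0 0 1"

```text
time_s: 2.33
eef_pos: [0.6195, -0.0012, 0.3196]
eef_rot: [-0.165, -0.687, -0.165, 0.688]
wrist_force: [-0.5, -0.4, 0.4]
opening: 1.001
```

Run:
```python
from h import *
snap("w2")
```

```text
t 2.325 pos [ 0.6195 -0.0012  0.3196] F [-0.5 -0.4  0.4] op 1.001
```

View pics/w2.png

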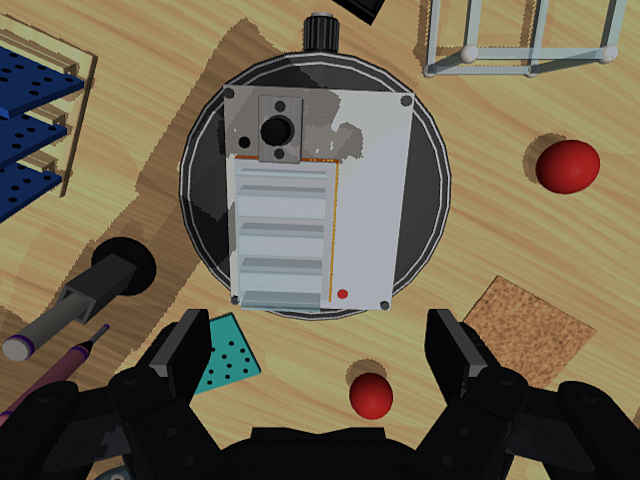

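Wrist view: base plate corners at about (225,86), (413,92), (388,309) and (230,307). There is one block only, with its knob at (277,131). Red dot (342,294), black dot (244,142), mat (533,330). Candidates for the knob: only (277,131); the brake knob (320,30) and the screws are not it.

Run:
```python
from h import *
c=load("w2.npz"); T=c["world_from_camera"]
crop(c["img"],200,60,440,330,2.2,"pics/w2c.png")
def onz(u,v,z,c=c):
    T=c["world_from_camera"]; d=T[:3,:3]@np.array([(u-c["cx"])/c["fx"],(v-c["cy"])/c["fy"],1]); s=(z-T[2,3])/d[2]; return T[:3,3]+s*d
p=P(c)
print(p[150,380],p[250,370], p[200,280], p[131,277],p[160,262])
m=(np.abs(p[...,2]-.060)<.0045)&(np.hypot(p[...,0]-.607,p[...,1]-.01)<.17)
k,l,st,ce=cv2.connectedComponentsWithStats(m.astype(np.uint8)); i=1+np.argmax(st[1:,4])
q=p[l==i]; r=cv2.minAreaRect((q[:,:2]*1000).astype(np.float32)); print(r,np.median(q[:,2]))
img=c["img"].copy(); img[l==i]=(0,255,0); crop(img,200,60,440,330,2.2,"pics/w2m.png")
np.savez("basemask.npz",m=l==i)
```

```text
[ 0.69122759 -0.0371993   0.05989733] [ 0.59191587 -0.0813715   0.06056785] [0.60702204 0.03221664 0.09943948] [0.66674918 0.0582952  0.14290482] [0.63229737 0.06385841 0.09100086]
((605.977783203125, -4.7053070068359375), (240.1884002685547, 188.51731872558594), 24.604032516479492) 0.06020537533975745
```

View pics/w2c.png

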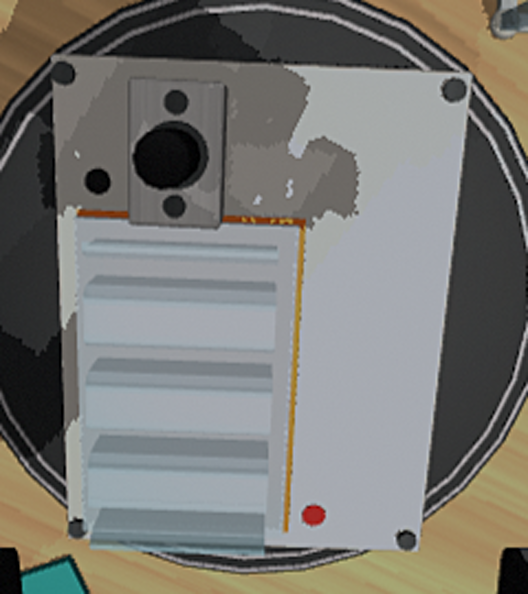

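View pics/w2m.png

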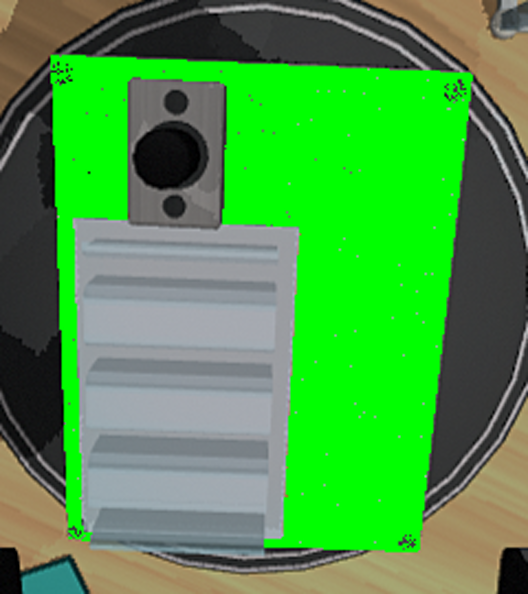

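Run:
```python
from h import *
c=load("w2.npz"); p=P(c)
a=np.radians(24.6); O=np.array([.606,-.0047])+.006*np.array([np.cos(a),np.sin(a)])
print("origin",O)
A=np.array([[np.cos(a),np.sin(a)],[-np.sin(a),np.cos(a)]])
def mod(q): return (q[...,:2]-O)@A.T
mp=mod(p)
z=p[...,2]
f=(np.abs(z-.068)<.0025)&(mp[...,0]>-.125)&(mp[...,0]<.06)&(mp[...,1]>-.035)&(mp[...,1]<.095)
q=mp[f]; print("foot x",np.percentile(q[:,0],[.5,2,98,99.5]),"y",np.percentile(q[:,1],[.5,2,98,99.5]))
f=(np.abs(z-.100)<.0025)&(mp[...,0]>-.125)&(mp[...,0]<.045)&(mp[...,1]>-.035)&(mp[...,1]<.095)
q=mp[f]; print("div x",np.percentile(q[:,0],[.5,2,98,99.5]),"y",np.percentile(q[:,1],[.5,2,98,99.5]))
h,e=np.histogram(q[:,0],bins=np.arange(-.12,.05,.002)); print([(round(float(x)*1000),int(n)) for x,n in zip(e,h)])
# block
f=(np.abs(z-.092)<.003)&(mp[...,0]>.03)&(mp[...,0]<.13); r=cv2.minAreaRect((p[f][:,:2]*1000).astype(np.float32)); print("block",r, np.median(mp[f],0))
f=(z>.139)&(z<.147)&(mp[...,0]>.03)&(mp[...,0]<.13); q=(p[f][:,:2]*1000).astype(np.float32); print("knob",cv2.minEnclosingCircle(q),q.mean(0),np.median(z[f]),mod(p[f]).mean(0))
# mat
for n in("w1","w2"):
    c=load(n+".npz"); p=P(c); hsv=cv2.cvtColor(c["img"],cv2.COLOR_RGB2HSV)
    lab=cv2.cvtColor(cv2.GaussianBlur(c["img"],(7,7),0),cv2.COLOR_RGB2HSV)
    u,v=(385,170) if n=="w1" else (533,325)
    print(lab[v,u],lab[v,u+110 if n=="w1" else u-70])
    m=(cv2.inRange(lab,(0,100,80),(17,255,230))>0); m=cv2.morphologyEx(m.astype(np.uint8),cv2.MORPH_OPEN,np.ones((7,7)))
    k,l,st,ce=cv2.connectedComponentsWithStats(m); i=l[v,u]; 
    q=p[l==i]; print(n,st[i],cv2.minAreaRect((q[:,:2]*1000).astype(np.float32)),np.nanmedian(q,0))
```

```text
origin [ 0.61145542 -0.00220232]
foot x [-0.11444852 -0.10908249  0.04297538  0.04393568] y [-0.01982996 -0.01936862  0.08334527  0.08391155]
div x [-0.10893655 -0.10680409  0.03616646  0.03711658] y [-0.00956223 -0.00826207  0.07227021  0.07345478]
[(-120, 0), (-118, 0), (-116, 0), (-114, 0), (-112, 0), (-110, 75), (-108, 107), (-106, 193), (-104, 21), (-102, 0), (-100, 0), (-98, 0), (-96, 0), (-94, 0), (-92, 0), (-90, 0), (-88, 24), (-86, 159), (-84, 140), (-82, 139), (-80, 150), (-78, 133), (-76, 149), (-74, 149), (-72, 145), (-70, 148), (-68, 129), (-66, 206), (-64, 9), (-62, 0), (-60, 0), (-58, 0), (-56, 0), (-54, 0), (-52, 0), (-50, 0), (-48, 39), (-46, 173), (-44, 158), (-42, 154), (-40, 156), (-38, 165), (-36, 154), (-34, 159), (-32, 156), (-30, 164), (-28, 151), (-26, 198), (-24, 20), (-22, 0), (-20, 0), (-18, 0), (-16, 0), (-14, 0), (-12, 0), (-10, 0), (-8, 75), (-6, 183), (-4, 174), (-2, 172), (0, 172), (2, 180), (4, 177), (6, 180), (8, 171), (10, 185), (12, 173), (14, 190), (16, 5), (18, 0), (20, 0), (22, 0), (24, 0), (26, 0), (28, 0), (30, 0), (32, 108), (34, 209), (36, 144), (38, 0), (40, 0), (42, 0), (44, 0), (46, 0)]
block ((612.4248657226562, 157.3621368408203), (74.25125885009766, 308.0342102050781), 24.52350425720215) [0.08055852 0.03613362]
knob ((664.31591796875, 60.70928955078125), 10.878328323364258) [664.4638    60.725403] 0.14199797654044594 [0.07439272 0.03514979]
[ 15 127 141] [ 20 103 146]
w1 [    0    14   472   238 35267] ((nan, nan), (0.0, 0.0), 0.0) [ 0.53283122 -0.21289243  0.00106953]
[ 14 131 146] [120  21  12]
w2 [ 466  277  128  111 7964] ((580.876220703125, -353.54473876953125), (155.5958251953125, 116.49701690673828), 71.3581771850586) [ 0.57254493 -0.35104006  0.00331313]
```

```bash
cat >> h.py <<'E'
def onz(c,u,v,z):
    T=c["world_from_camera"]; d=T[:3,:3]@np.array([(u-c["cx"])/c["fx"],(v-c["cy"])/c["fy"],1]); s=(z-T[2,3])/d[2]; return T[:3,3]+s*d
MO=np.array([.6114,-.0022]); MA=np.radians(24.6)
def model(x,y,z): 
    c,s=np.cos(MA),np.sin(MA); return np.array([MO[0]+c*x-s*y,MO[1]+s*x+c*y,z])
E
python3 - <<'E'
from h import *
c=load("w1.npz")
for u,v in [(356,88),(473,160),(409,255),(298,192)]: print(onz(c,u,v,.003).round(4))
q=np.array([onz(c,u,v,.003)[:2] for u,v in [(356,88),(473,160),(409,255),(298,192)]])
print("cen",q.mean(0),[np.linalg.norm(q[i]-q[i-1]).round(3) for i in range(4)],[np.degrees(np.arctan2(*(q[i]-q[i-1])[::-1])).round(1) for i in range(4)])
K=np.array([.6645,.0607])
# grasp: grasp pt z = 0.124 -> TCP 8mm ahead (lower) z=0.116
plan([down(K[0],K[1],.23,-65.4),down(K[0],K[1],.118,-65.4)],1,nd=3,vmax=.04)
E
```

```text
[ 0.6226 -0.2661  0.003 ]
[ 0.6167 -0.4318  0.003 ]
[ 0.4762 -0.4273  0.003 ]
[ 0.4843 -0.2604  0.003 ]
cen [ 0.54995769 -0.34640106] [np.float64(0.138), np.float64(0.166), np.float64(0.141), np.float64(0.167)] [np.float64(-2.4), np.float64(-92.0), np.float64(178.1), np.float64(87.2)]
6 rows; end [0.6647 0.0606 0.1178]
[[0.03, -0.012, -0.023, 0.8, 0, 0, 1], [0.03, -0.012, -0.023, 0.7, 0, 0, 1], [0.03, -0.012, -0.022, 0.8, 0.1, 0, 1], [0.037, 0, 0, 0, 0, 0, 1], [0.037, 0, 0, 0, 0, 0, 1], [0.038, 0, 0, 0, 0, 0, 1]]
```

drive_tool --pt "0.03 -0.012 -0.023 0.8 0 0 1" --pt "0.03 -0.012 -0.023 0.7 0 0 1" --pt "0.03 -0.012 -0.022 0.8 0 0 1" --pt "0.03 0 0 0 0 0 1" --pt "0.03 0 0 0 0 0 1" --pt "0.03 0 0 0 0 0 1" --pt "0.022 0 0 0 0 0 1" --pt "0 0 0 0 0 0 1"

```text
time_s: 3.38
eef_pos: [0.6637, 0.0613, 0.1162]
eef_rot: [-0.15, -0.69, -0.151, 0.692]
wrist_force: [-0.1, 0.2, 0.4]
opening: 0.999
```

Run:
```python
from h import *
snap("w3")
```

```text
t 3.375 pos [0.6637 0.0613 0.1162] F [-0.1  0.2  0.4] op 0.999
```

View pics/w3.png

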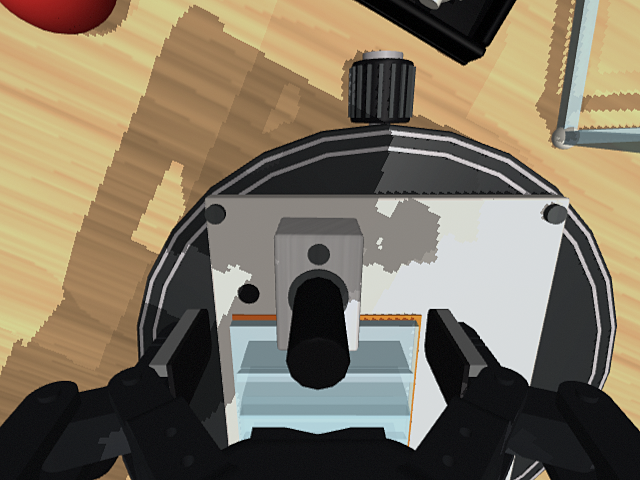

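The knob (318,360) is centred between the jaws, so I'll close.

drive_tool --pt "0 0 0 0 0 0 -1" --pt "0 0 0 0 0 0 -1" --pt "0 0 0 0 0 0 -1" --pt "0 0 0 0 0 0 -1" --pt "0 0 0 0 0 0 -1" --pt "0 0 0 0 0 0 -1" --pt "-0.005 0 0 0 0 0 -1" --pt "-0.01 0 0 0 0 0 -1"

```text
time_s: 4.42
eef_pos: [0.6642, 0.0627, 0.1323]
eef_rot: [-0.151, -0.69, -0.151, 0.692]
wrist_force: [-0.3, 0.3, -1.9]
opening: 0.243
```

Run:
```python
from h import *
snap("w4")
# target: block down on mat: block bottom at z60 -> was at tcp z .1162
x,y=.55,-.346
plan([down(.6637,.0613,.22,-65.4),down(.62,-.20,.22,-65.4),down(x,y,.15,-92),down(x,y,.064,-92)],-1,nd=3,vmax=.045)
```

```text
t 4.425 pos [0.6642 0.0627 0.1323] F [-0.3  0.3 -1.9] op 0.243
14 rows; end [ 0.5498 -0.3464  0.0636]
[[-0.043, 0, 0.001, 0, 0, 0, -1], [-0.043, 0.001, 0.001, 0.1, 0, 0, -1], [0, 0.036, 0.025, 0, 0, 0, -1], [0, 0.037, 0.025, 0, 0, 0, -1], [0, 0.036, 0.025, 0, 0, 0, -1], [0, 0.037, 0.024, 0, 0, 0, -1], [0, 0.036, 0.025, 0, 0, 0, -1], [0.001, 0.037, 0.024, 0, 0, 0, -1], [0.017, 0.026, 0.031, 6.6, 0, 0, -1], [0.018, 0.029, 0.028, 6.7, 0, 0, -1]]
[[0.017, 0.032, 0.024, 6.6, 0, 0, -1], [0.018, 0.036, 0.021, 6.7, 0, 0, -1], [0.043, 0, 0, 0, 0, 0, -1], [0.043, 0, 0, 0, 0, 0, -1]]
```

drive_tool --pt "-0.043 0 0.001 0 0 0 -1" --pt "-0.043 0 0.001 0 0 0 -1" --pt "0 0.036 0.025 0 0 0 -1" --pt "0 0.037 0.025 0 0 0 -1" --pt "0 0.036 0.025 0 0 0 -1" --pt "0 0.037 0.024 0 0 0 -1" --pt "0 0.036 0.025 0 0 0 -1" --pt "0 0.037 0.024 0 0 0 -1" --pt "0.017 0.026 0.031 6.6 0 0 -1" --pt "0.018 0.029 0.028 6.7 0 0 -1"

```text
time_s: 5.72
eef_pos: [0.5844, -0.2733, 0.1842]
eef_rot: [-0.069, -0.704, -0.069, 0.704]
wrist_force: [1.4, -0.9, -3.4]
opening: 0.241
```

drive_tool --pt "0.017 0.032 0.024 6.6 0 0 -1" --pt "0.018 0.036 0.021 6.7 0 0 -1" --pt "0.03 0 0 0 0 0 -1" --pt "0.03 0 0 0 0 0 -1" --pt "0.01 0 0 0 0 0 -1" --pt "0 0 0 0 0 0 -1"

```text
time_s: 6.48
eef_pos: [0.5498, -0.3454, 0.079]
eef_rot: [0.012, -0.707, 0.011, 0.707]
wrist_force: [-0.5, 0.7, -2.0]
opening: 0.24
```

Run:
```python
from h import *
snap("w5")
```

```text
t 6.475 pos [ 0.5498 -0.3454  0.079 ] F [-0.5  0.7 -2. ] op 0.24
```

View pics/w5.png

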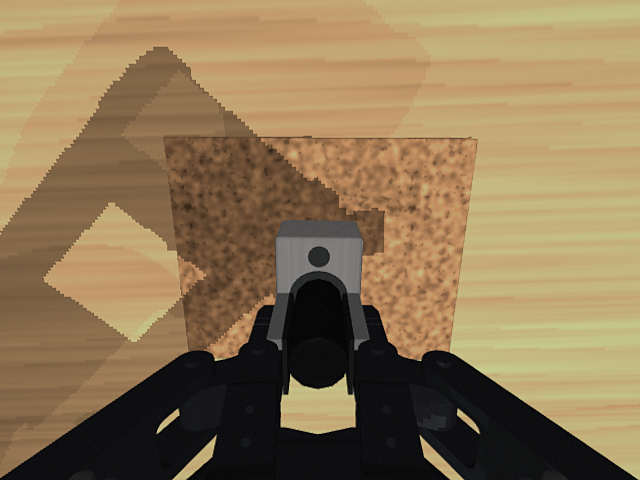

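The block hangs centred over the mat with about 20 mm to go. I'll lower it in small steps.

drive_tool --pt "0.01 0 0 0 0 0 -1" --pt "0.005 0 0 0 0 0 -1" --pt "0.003 0 0 0 0 0 -1" --pt "0 0 0 0 0 0 -1"

```text
time_s: 7.02
eef_pos: [0.5501, -0.3458, 0.062]
eef_rot: [0.012, -0.707, 0.012, 0.707]
wrist_force: [-3.6, 1.4, 3.6]
opening: 0.243
```

drive_tool --pt "0.001 0 0 0 0 0 -1" --pt "0.001 0 0 0 0 0 -1" --pt "0 0 0 0 0 0 -1"

```text
time_s: 7.4
eef_pos: [0.5502, -0.3459, 0.062]
eef_rot: [0.012, -0.707, 0.012, 0.707]
wrist_force: [-7.3, 5.7, 16.6]
opening: 0.244
```

drive_tool --pt "-0.002 0 0 0 0 0 -0.4" --pt "0 0 0 0 0 0 0" --pt "0 0 0 0 0 0 0.5" --pt "0 0 0 0 0 0 1" --pt "0 0 0 0 0 0 1" --pt "-0.02 0 0 0 0 0 1" --pt "-0.04 0 0 0 0 0 1" --pt "-0.05 0 0 0 0 0 1" --pt "-0.05 0 0 0 0 0 1"

```text
time_s: 8.52
eef_pos: [0.5502, -0.3458, 0.2245]
eef_rot: [-0.012, 0.707, -0.012, -0.707]
wrist_force: [0.0, -0.2, 0.3]
opening: 0.998
```

Run:
```python
from h import *
from bench import ctrl,camera
snap("w6")
for n in("scene","side"):
    c=camera(n); np.savez(n+"1.npz",**c); cv2.imwrite(f"pics/{n}1.png",c["img"][:,:,::-1])
```

```text
t 8.525 pos [ 0.5502 -0.3458  0.2245] F [ 0.  -0.2  0.3] op 0.998
```

View pics/w6.png

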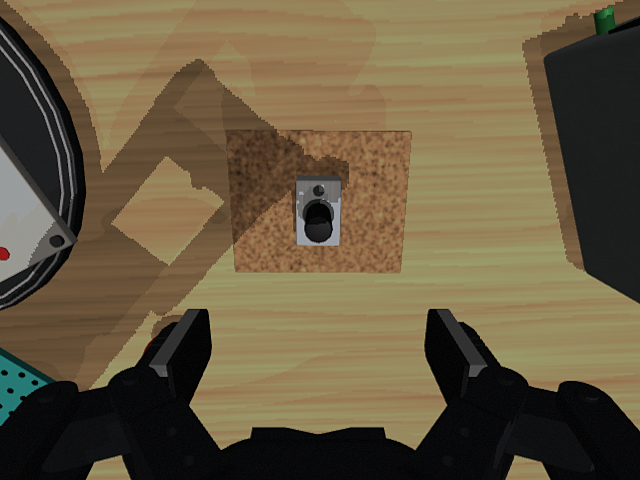

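View pics/side1.png

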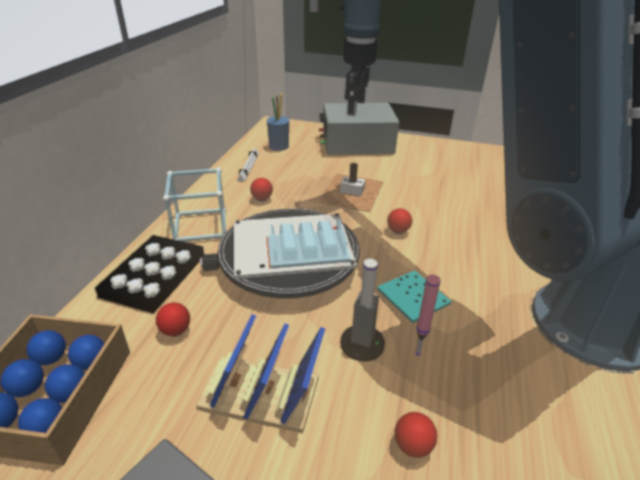

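The block stands in the middle of the mat at (318,215), and no second block can be seen. Next is the pen, with a look at the plates on the way.

Run:
```python
from h import *
plan([down(.55,-.30,.33,-91),down(.50,.20,.36,-91)],1,nd=3,vmax=.058)
```

```text
11 rows; end [0.4998 0.2001 0.3605]
[[-0.051, -0.023, 0.001, -0.5, -0.2, -0.2, 1], [-0.052, -0.024, 0.002, -0.4, -0.2, -0.2, 1], [-0.003, -0.055, 0.007, 0, 0, 0, 1], [-0.003, -0.055, 0.006, 0, 0, 0, 1], [-0.003, -0.056, 0.007, 0, 0, 0, 1], [-0.003, -0.055, 0.006, 0, 0, 0, 1], [-0.004, -0.056, 0.007, 0, 0, 0, 1], [-0.003, -0.055, 0.006, 0, 0, 0, 1], [-0.004, -0.056, 0.007, 0, 0, 0, 1], [-0.003, -0.055, 0.006, 0, 0, 0, 1]]
[[-0.004, -0.056, 0.007, 0, 0, 0, 1]]
```

drive_tool --pt "-0.051 -0.023 0.001 -0.5 -0.2 -0.2 1" --pt "-0.052 -0.024 0.002 -0.4 -0.2 -0.2 1" --pt "-0.003 -0.055 0.007 0 0 0 1" --pt "-0.003 -0.055 0.006 0 0 0 1" --pt "-0.003 -0.056 0.007 0 0 0 1" --pt "-0.003 -0.055 0.006 0 0 0 1" --pt "-0.004 -0.056 0.007 0 0 0 1" --pt "-0.003 -0.055 0.006 0 0 0 1" --pt "-0.004 -0.056 0.007 0 0 0 1" --pt "-0.003 -0.055 0.006 0 0 0 1"

```text
time_s: 9.93
eef_pos: [0.5039, 0.1465, 0.3536]
eef_rot: [0.009, -0.704, 0.004, 0.71]
wrist_force: [0.4, 1.1, -0.3]
opening: 0.999
```

drive_tool --pt "-0.004 -0.056 0.007 0 0 0 1" --pt "0 0 0 0 0 0 1" --pt "0 0 0 0 0 0 1"

```text
time_s: 10.3
eef_pos: [0.4985, 0.2006, 0.3577]
eef_rot: [0.008, -0.704, 0.004, 0.71]
wrist_force: [-0.6, -0.1, -0.3]
opening: 0.998
```

Run:
```python
from h import *
c=snap("w7"); p=P(c)
for nm,zlo,zhi,cx,cy,rr in [("pentop",.178,.192,.42,.17,.05),("pink",.160,.18,.33,.165,.03)]:
    m=(p[...,2]>zlo)&(p[...,2]<zhi)&(np.hypot(p[...,0]-cx,p[...,1]-cy)<rr); q=p[m]; 
    if len(q): print(nm,len(q),cv2.minEnclosingCircle((q[:,:2]*1000).astype(np.float32)),np.median(q,0), q[:,2].max())
```

```text
t 10.3 pos [0.4985 0.2006 0.3577] F [-0.6 -0.1 -0.3] op 0.998
pentop 490 ((413.98760986328125, 174.76605224609375), 11.503927230834961) [0.41573465 0.17496806 0.18669548] 0.18919565345427347
pink 472 ((315.9088134765625, 170.219970703125), 11.559569358825684) [0.31993387 0.17057942 0.17423309] 0.17654522171958664
```

View pics/w7.png

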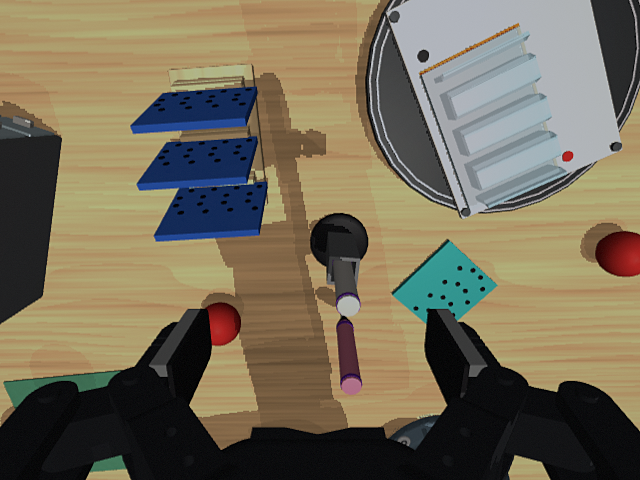

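White pen top at (348,303) in the dock; the pink look-alike at (350,385) stays untouched. I'll go for the white one.

Run:
```python
from h import *
plan([down(.414,.1748,.25,-91),down(.414,.1748,.145,-91)],1,nd=3,vmax=.04)
```

```text
7 rows; end [0.4137 0.1749 0.1451]
[[0.027, 0.007, 0.021, 0, 0.1, 0.1, 1], [0.027, 0.007, 0.021, 0, 0.1, 0.1, 1], [0.027, 0.007, 0.021, 0, 0.1, 0.1, 1], [0.027, 0.006, 0.021, -0.1, 0.2, 0.1, 1], [0.035, 0, 0, 0, 0, 0, 1], [0.035, 0, 0, 0, 0, 0, 1], [0.035, 0, 0, 0, 0, 0, 1]]
```

drive_tool --pt "0.027 0.007 0.021 0 0.1 0.1 1" --pt "0.027 0.007 0.021 0 0.1 0.1 1" --pt "0.027 0.007 0.021 0 0.1 0.1 1" --pt "0.027 0.006 0.021 -0.1 0.2 0.1 1" --pt "0.035 0 0 0 0 0 1" --pt "0.035 0 0 0 0 0 1" --pt "0.02 0 0 0 0 0 1" --pt "0 0 0 0 0 0 1"

```text
time_s: 11.35
eef_pos: [0.413, 0.1743, 0.159]
eef_rot: [0.006, -0.706, 0.007, 0.708]
wrist_force: [0.3, -0.5, -0.1]
opening: 1.003
```

Run:
```python
from h import *
c=snap("w8"); from bench import ctrl
print(tool(ctrl.get_obs()).round(4))
plan([down(.414,.1748,.145,-91)],1,nd=4,vmax=.04)
```

```text
t 11.35 pos [0.413  0.1743 0.159 ] F [ 0.3 -0.5 -0.1] op 1.003
[[ 3.000e-04 -1.840e-02 -9.998e-01  4.140e-01]
 [-4.000e-04 -9.998e-01  1.840e-02  1.747e-01]
 [-1.000e+00  4.000e-04 -3.000e-04  1.603e-01]
 [ 0.000e+00  0.000e+00  0.000e+00  1.000e+00]]
1 rows; end [0.414  0.1748 0.145 ]
[[0.0153, -0.0001, 0, -0.1, 0, 0, 1]]
```

View pics/w8.png

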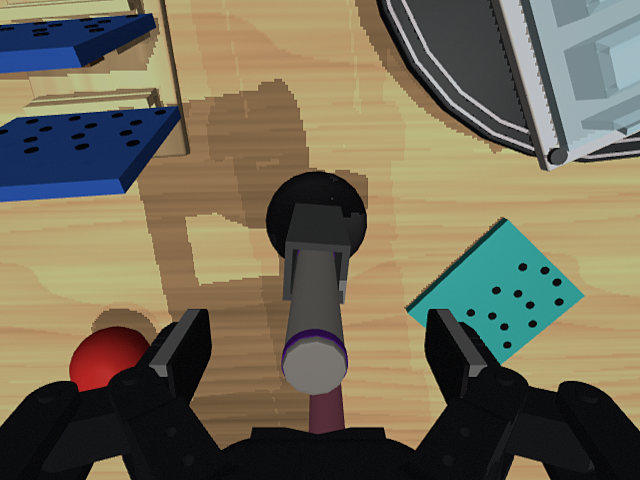

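drive_tool --pt "0.014 0 0 0 0 0 1" --pt "0 0 0 0 0 0 1" --pt "0 0 0 0 0 0 -1" --pt "0 0 0 0 0 0 -1" --pt "0 0 0 0 0 0 -1" --pt "0 0 0 0 0 0 -1" --pt "0 0 0 0 0 0 -1" --pt "0 0 0 0 0 0 -1" --pt "0 0 0 0 0 0 -1"

```text
time_s: 12.52
eef_pos: [0.4144, 0.1759, 0.1469]
eef_rot: [-0.006, 0.708, -0.006, -0.706]
wrist_force: [0.2, -1.1, 5.0]
opening: 0.243
```

Run:
```python
from h import *
c=snap("w9"); from bench import ctrl
o=ctrl.get_obs(); print(tool(o).round(4)); np.save("Tpengrip.npy",tool(o)); print(o["torque"])
```

```text
t 12.525 pos [0.4144 0.1759 0.1469] F [ 0.2 -1.1  5. ] op 0.243
[[ 2.500e-03 -1.630e-02 -9.999e-01  4.144e-01]
 [ 1.000e-04 -9.999e-01  1.630e-02  1.759e-01]
 [-1.000e+00 -1.000e-04 -2.400e-03  1.469e-01]
 [ 0.000e+00  0.000e+00  0.000e+00  1.000e+00]]
[-0.10494612  0.17782917 -0.03567126]
```

View pics/w9.png

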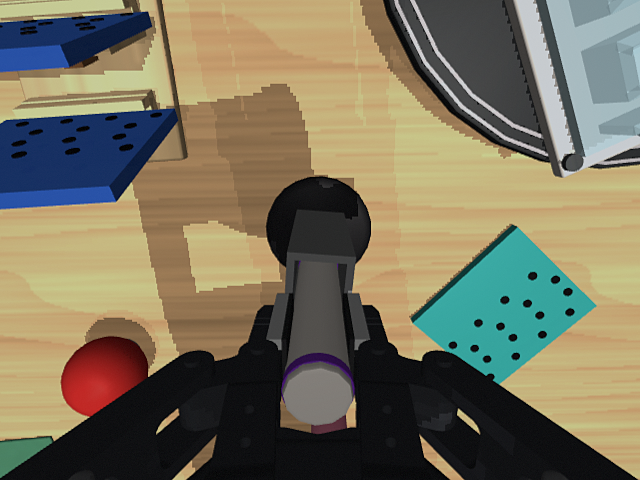

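drive_tool --pt "-0.015 0 0 0 0 0 -1" --pt "-0.02 0 0 0 0 0 -1" --pt "-0.03 0 0 0 0 0 -1" --pt "-0.03 0 0 0 0 0 -1" --pt "-0.03 0 0 0 0 0 -1" --pt "-0.02 0 0 0 0 0 -1" --pt "0 0 0 0 0 0 -1" --pt "0 0 0 0 0 0 -1"

```text
time_s: 13.58
eef_pos: [0.4132, 0.1758, 0.2907]
eef_rot: [-0.006, 0.707, -0.006, -0.707]
wrist_force: [0.3, -0.0, -0.7]
opening: 0.244
```

Run:
```python
from h import *
from bench import ctrl,camera
c=snap("w10"); 
o=ctrl.get_obs(); T=tool(o); print(T.round(4))
tip=T[:3,3]+T[:3,:3]@np.array([.135,0,0]); print(tip)
for n in("scene","side"):
    c=camera(n); np.savez(n+"2.npz",**c); u,v=proj(c,tip)[0]; print(n,u,v)
    u0,v0=int(u)-50,int(v)-75; crop(c["img"],u0,v0,u0+100,v0+100,6,f"pics/{n}2.png")
cv=load("w2.npz"); print(proj(cv,[model(-106,0,0)/1] if 0 else [model(-.106,-.026,.06),model(.05,-.026,.06),model(.05,.074,.06)]))
```

```text
t 13.575 pos [0.4132 0.1758 0.2907] F [ 0.3 -0.  -0.7] op 0.244
[[-3.000e-04 -1.620e-02 -9.999e-01  4.131e-01]
 [-2.000e-04 -9.999e-01  1.620e-02  1.758e-01]
 [-1.000e+00  2.000e-04  3.000e-04  2.904e-01]
 [ 0.000e+00  0.000e+00  0.000e+00  1.000e+00]]
[0.41308109 0.17574147 0.15536415]
scene 346.03172432611916 170.7357868508157
side 368.21432428478926 278.2479497591413
[[333.3257258  293.49559635]
 [341.47461812 156.39624264]
 [244.16535494 152.3522858 ]]
```

View pics/scene2.png

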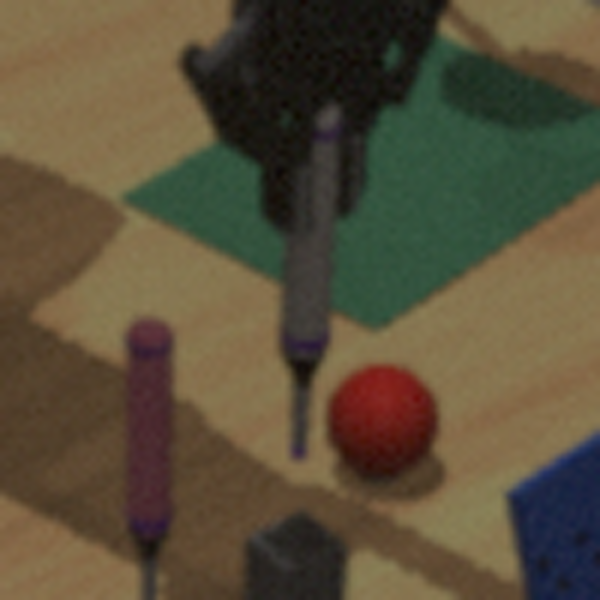

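View pics/side2.png

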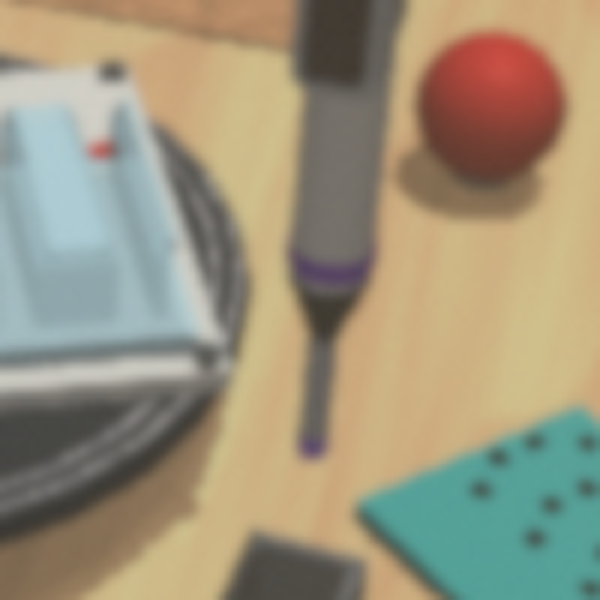

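View pics/w10.png

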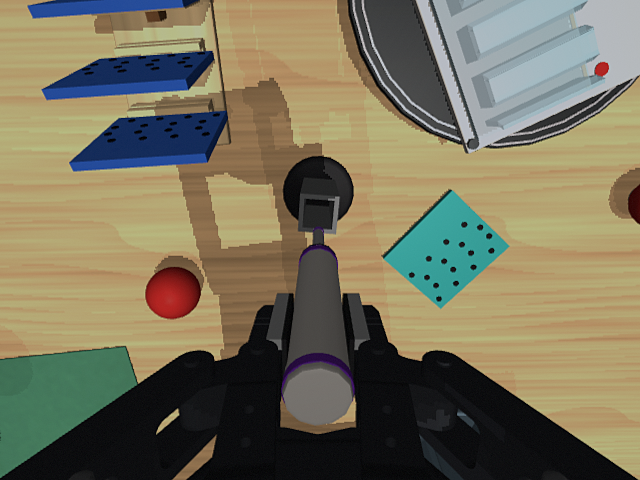

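Run:
```python
from h import *
c=load("w10.npz"); crop(c["img"],270,190,370,430,2.5*1,"pics/w10c.png")
H=c["hand_eye"]; p=P(c,H) # tool frame
print(proj(c,[[.135,0,0],[.135,0,.003],[.135,0,-.003],[.095,0,0],[-.04,0,0]],H))
m=np.zeros((480,640),bool); m[200:430,280:356]=1
m&=(np.abs(p[...,1])<.014)&(np.abs(p[...,2])<.03)&(p[...,0]<.13)
q=p[m]
from scipy.optimize import least_squares
b=q[(q[:,0]>-.035)&(q[:,0]<.07)]
print(len(b),b.min(0),b.max(0))
def f(s):
    cy=s[0]+s[2]*b[:,0]; cz=s[1]+s[3]*b[:,0]
    return np.hypot(b[:,1]-cy,b[:,2]-cz)-.011
r=least_squares(f,[0,0,0,0],loss="soft_l1",f_scale=.001); print(r.x,"tip off",r.x[:2]+r.x[2:]*.135, np.std(f(r.x)))
b2=q[(q[:,0]>.1)]; print(len(b2), b2[:5])
```

```text
[[316.75270885 229.98814308]
 [316.75479834 233.83020869]
 [316.7506054  226.12041857]
 [316.639647   247.69159227]
 [315.68906526 396.53557549]]
7098 [-0.03498398 -0.01397498 -0.01209193] [0.06999419 0.01398678 0.00688787]
[0.00055436 0.0008633  0.00167416 0.00760497] tip off [0.00078037 0.00188997] 0.0020139196194413175
142 [[ 0.12859227  0.00019323 -0.0034126 ]
 [ 0.12912419  0.00092105 -0.0032576 ]
 [ 0.12980237  0.00238287 -0.00306002]
 [ 0.12944012 -0.00053811 -0.00240532]
 [ 0.12861107  0.00019297 -0.00264947]]
```

View pics/w10c.png

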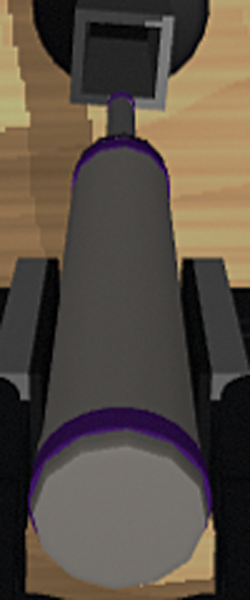

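```bash
cat >> h.py <<'E'
TIP=np.array([.1345,.001,.002])
def tipat(p,yaw):
    T=down(0,0,0,yaw); T[:3,3]=np.array(p)-T[:3,:3]@TIP; return T
S=[(-.106,-.026),(-.054,-.026),(-.002,-.026),(.05,-.026),(.05,.024),(.05,.074)]
E
python3 - <<'E'
from h import *
s0=model(*S[0],.064); print(s0)
a=s0.copy(); a[2]=.155; b=s0.copy(); b[2]=.085
plan([tipat(a,-65.4),tipat(b,-65.4)],-1,nd=3,vmax=.035,wmax=6)
E
```

```text
[ 0.52584427 -0.0699659   0.064     ]
10 rows; end [ 0.5271 -0.0681  0.2194]
[[0, 0.03, -0.015, -3.2, 0, 0, -1], [0, 0.031, -0.013, -3.2, 0, 0, -1], [0, 0.032, -0.011, -3.2, 0, 0, -1], [0, 0.032, -0.01, -3.2, 0, 0, -1], [0, 0.033, -0.008, -3.2, 0, 0, -1], [0, 0.033, -0.006, -3.2, 0, 0, -1], [0, 0.033, -0.003, -3.2, 0, 0, -1], [0.001, 0.034, -0.002, -3.1, 0, 0, -1], [0.035, 0, 0, 0, 0, 0, -1], [0.035, 0, 0, 0, 0, 0, -1]]
```

drive_tool --pt "0 0.03 -0.015 -3.2 0 0 -1" --pt "0 0.031 -0.013 -3.2 0 0 -1" --pt "0 0.032 -0.011 -3.2 0 0 -1" --pt "0 0.032 -0.01 -3.2 0 0 -1" --pt "0 0.033 -0.008 -3.2 0 0 -1" --pt "0 0.033 -0.006 -3.2 0 0 -1" --pt "0 0.033 -0.003 -3.2 0 0 -1" --pt "0.001 0.034 -0.002 -3.1 0 0 -1" --pt "0.03 0 0 0 0 0 -1" --pt "0 0 0 0 0 0 -1"

```text
time_s: 14.98
eef_pos: [0.5259, -0.0677, 0.2574]
eef_rot: [-0.149, -0.689, -0.151, 0.692]
wrist_force: [0.3, 0.7, -0.9]
opening: 0.248
```

drive_tool --pt "0.03 0 0 0 0 0 -1" --pt "0.005 0 0 0 0 0 -1" --pt "0 0 0 0 0 0 -1" --pt "0 0 0 0 0 0 -1"

```text
time_s: 15.48
eef_pos: [0.5286, -0.0681, 0.2272]
eef_rot: [0.151, 0.692, 0.15, -0.69]
wrist_force: [0.3, 0.3, -1.0]
opening: 0.244
```

Run:
```python
from h import *
from bench import ctrl,camera
c=snap("w11"); 
o=ctrl.get_obs(); T=tool(o); print(T.round(4))
tip=T[:3,3]+T[:3,:3]@TIP; print(tip, model(*S[0],.064)); 
for n in("scene","side"):
    c=camera(n); np.savez(n+"3.npz",**c); u,v=proj(c,tip)[0]; print(n,u,v, "proj below on base",proj(c,[[tip[0],tip[1],.06]]))
    u0,v0=int(u)-50,int(v)-60; print(u0,v0);crop(c["img"],u0,v0,u0+100,v0+100,6,f"pics/{n}3.png")
c=load("w11.npz"); print(proj(c,[tip,[tip[0],tip[1],.06],model(*S[0],.06),model(*S[3],.06)]))
crop(c["img"],240,130,440,330,3,"pics/w11c.png")
```

```text
t 15.475 pos [ 0.5286 -0.0681  0.2272] F [ 0.3  0.3 -1. ] op 0.244
[[ 3.800e-03  4.161e-01 -9.093e-01  5.286e-01]
 [-7.000e-04 -9.093e-01 -4.161e-01 -6.810e-02]
 [-1.000e+00  2.200e-03 -3.100e-03  2.271e-01]
 [ 0.000e+00  0.000e+00  0.000e+00  1.000e+00]]
[ 0.527698   -0.06996054  0.09261451] [ 0.52584427 -0.0699659   0.064     ]
scene 304.5200583475311 253.07318039867667 proj below on base [[304.82057598 262.02393959]]
254 193
side 335.263295422641 218.16857952945796 proj below on base [[334.73883852 230.60520355]]
285 158
[[318.08378386 232.38056131]
 [317.92672761 221.0465093 ]
 [317.00388138 223.01038559]
 [316.88471969   8.88379826]]
```

View pics/scene3.png

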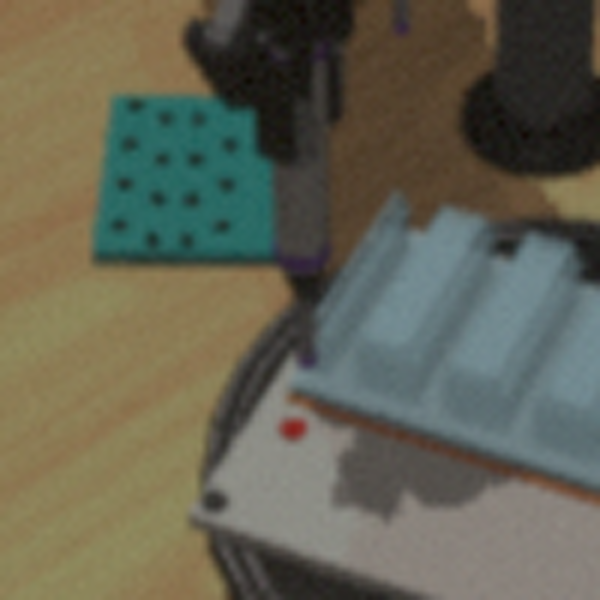

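View pics/side3.png

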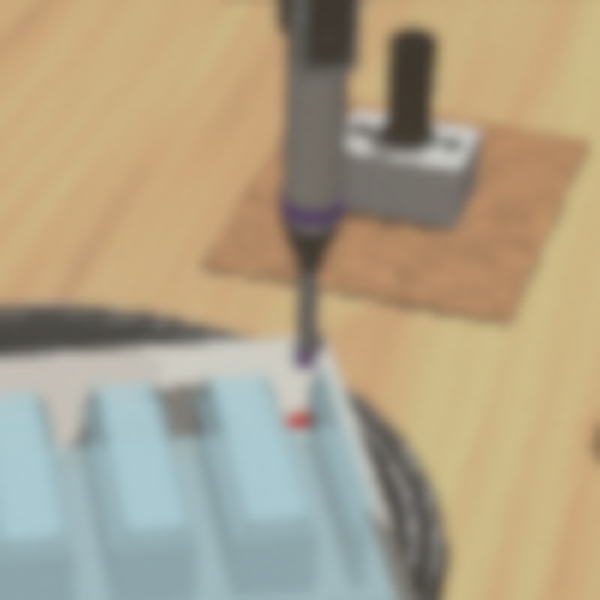

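View pics/w11c.png

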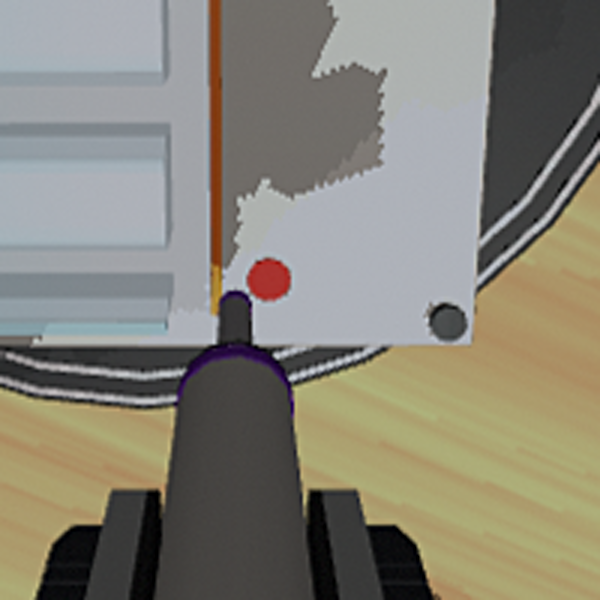

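The tip pixel in scene (305,253) and side (336,218) agrees with the prediction to within 0.7 px. In the wrist view the tip is about 6 mm outside the foot edge, by the red dot. I'll refine the pose with averaged readings and lower the pen.

```bash
cat >> h.py <<'E'
def avg(n=5):
    from bench import ctrl,camera
    Ts=[]
    for i in range(n):
        Ts.append(tool(ctrl.get_obs()))
        if i<n-1: camera("wrist")
    T=np.eye(4); T[:3,3]=np.mean([t[:3,3] for t in Ts],0); T[:3,:3]=R.from_matrix([t[:3,:3] for t in Ts]).mean().as_matrix()
    print("pos sd mm",np.std([t[:3,3] for t in Ts],0).round(4)*1000); return T
def tipmodel(T):
    t=T[:3,3]+T[:3,:3]@TIP; c,s=np.cos(MA),np.sin(MA); d=t[:2]-MO; return np.array([c*d[0]+s*d[1],-s*d[0]+c*d[1],t[2]])
E
python3 - <<'E'
from h import *
T=avg(6); print(T.round(4)); print(tipmodel(T)*1000)
plan([tipat(model(-.110,-.026,.080),-65.4)],-1,T0=T,vmax=.01)
E
```

```text
pos sd mm [0.1 0.  0.3]
[[ 2.600e-03  4.158e-01 -9.094e-01  5.281e-01]
 [-3.000e-04 -9.094e-01 -4.158e-01 -6.810e-02]
 [-1.000e+00  1.300e-03 -2.200e-03  2.263e-01]
 [ 0.000e+00  0.000e+00  0.000e+00  1.000e+00]]
[-104.83949772  -26.42761928   91.76742268]
2 rows; end [ 0.5236 -0.0699  0.2145]
[[0.0059, -0.0001, 0.0024, 0, -0.1, 0, -1], [0.0059, -0.0002, 0.0025, 0, 0, -0.1, -1]]
```

drive_tool --pt "0.006 0 0.0025 0 -0.1 0 -1" --pt "0.006 0 0.0025 0 0 0 -1" --pt "0.006 0 0 0 0 0 -1" --pt "0 0 0 0 0 0 -1" --pt "0 0 0 0 0 0 -1"

```text
time_s: 16.5
eef_pos: [0.5235, -0.0701, 0.2078]
eef_rot: [0.151, 0.691, 0.15, -0.691]
wrist_force: [-0.0, 0.1, -1.0]
opening: 0.243
```

Run:
```python
from h import *
from bench import ctrl,camera
T=avg(4); print(tipmodel(T)*1000,T[:3,0])
c=snap("w12"); crop(c["img"],270,150,370,250,6,"pics/w12c.png")
tip=T[:3,3]+T[:3,:3]@TIP
for n in("scene","side"):
    c=camera(n); u,v=proj(c,tip)[0]; u0,v0=int(u)-30,int(v)-30; print(n,u-u0,v-v0,(proj(c,[[tip[0],tip[1],.06]])[0]-[u0,v0])*10);crop(c["img"],u0,v0,u0+60,v0+60,10,f"pics/{n}4.png")
```

```text
pos sd mm [0.1 0.  0.1]
[-110.14384507  -26.34523043   73.42118097] [ 5.36872873e-04 -8.18539236e-04 -9.99999521e-01]
t 16.65 pos [ 0.5236 -0.0701  0.208 ] F [ 0.2  0.5 -0.6] op 0.24
scene 30.649176112405087 30.56624914679054 [307.87072025 342.09286681]
side 30.62686103674224 30.457853965204976 [303.92986307 355.17243926]
```

View pics/scene4.png

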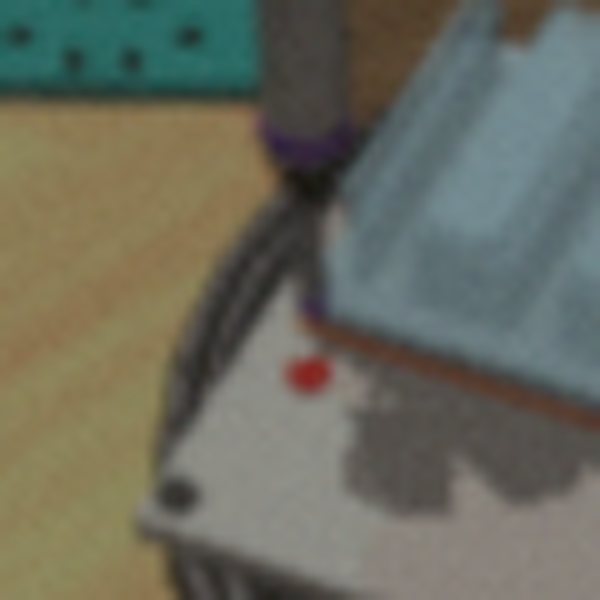

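View pics/side4.png

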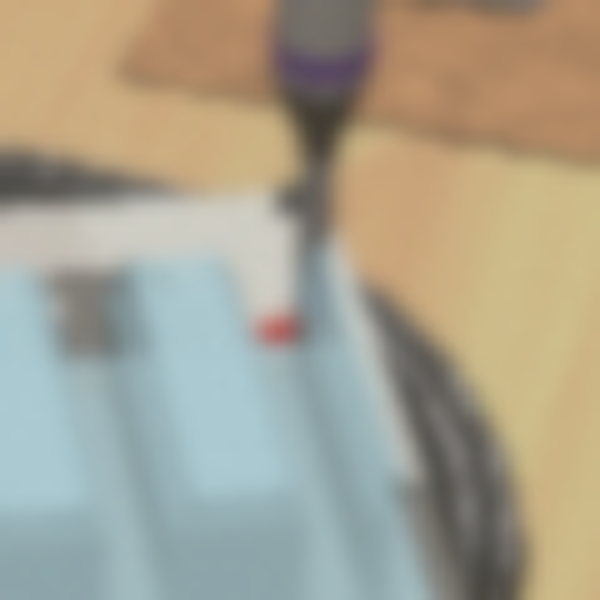

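View pics/w12c.png

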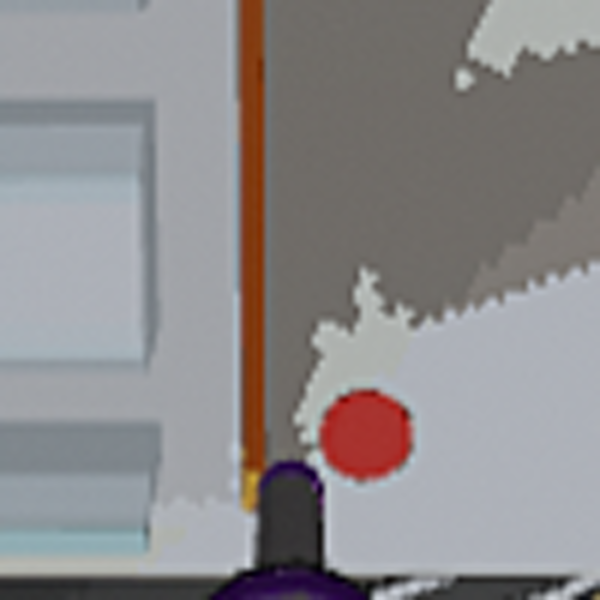

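drive_tool --pt "0.004 0 0 0 0 0 -1" --pt "0.003 0 0 0 0 0 -1" --pt "0.002 0 0 0 0 0 -1" --pt "0 0 0 0 0 0 -1" --pt "0 0 0 0 0 0 -1"

```text
time_s: 17.42
eef_pos: [0.5234, -0.0701, 0.1988]
eef_rot: [0.151, 0.691, 0.15, -0.691]
wrist_force: [-0.4, -0.1, -1.0]
opening: 0.245
```

Run:
```python
from h import *
T=avg(4); print(tipmodel(T)*1000,T[:3,0])
c=snap("w13"); crop(c["img"],270,150,370,250,6,"pics/w13c.png")
plan([tipat(model(-.110+.025,-.026,.0645),-65.4)],-1,T0=T,vmax=.0025)
```

```text
pos sd mm [0. 0. 0.]
[-110.2457232   -26.28336668   64.33776243] [ 3.84821463e-04 -7.52495772e-04 -9.99999643e-01]
t 17.575 pos [ 0.5235 -0.0701  0.1989] F [-0.1 -0.2 -0.8] op 0.242
11 rows; end [ 0.5464 -0.0594  0.199 ]
[[0, 0, -0.0023, 0, 0, 0, -1], [0, 0, -0.0023, 0, 0, 0, -1], [0, 0, -0.0023, 0, 0, 0, -1], [0, 0, -0.0023, 0, 0, 0, -1], [0, 0, -0.0023, 0, 0, 0, -1], [0, 0, -0.0023, 0, 0, 0, -1], [0, 0, -0.0023, 0, 0, 0, -1], [0, 0, -0.0023, 0, 0, 0, -1], [-0.0001, -0.0001, -0.0023, 0, 0, 0, -1], [0, 0, -0.0023, 0, 0, 0, -1]]
[[-0.0001, -0.0001, -0.0023, 0, 0, 0, -1]]
```

View pics/w13c.png

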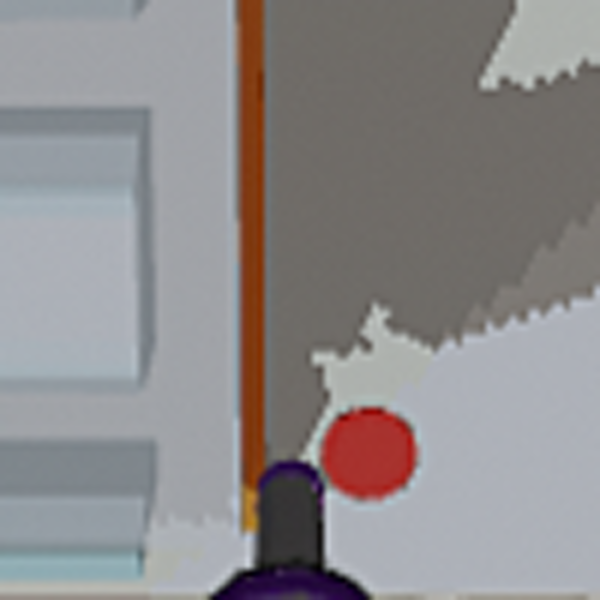

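drive_tool --pt "0 -0.0003 -0.0025 0 0 0 -1" --pt "0 0 -0.0025 0 0 0 -1" --pt "0 0 -0.0025 0 0 0 -1" --pt "0 0 -0.0025 0 0 0 -1" --pt "0 0 -0.0025 0 0 0 -1" --pt "0 0 -0.0025 0 0 0 -1" --pt "0 0 -0.0025 0 0 0 -1" --pt "0 0 -0.0025 0 0 0 -1" --pt "0 0 -0.0025 0 0 0 -1" --pt "0 0 -0.0025 0 0 0 -1"

```text
time_s: 18.88
eef_pos: [0.5461, -0.0594, 0.1987]
eef_rot: [0.151, 0.691, 0.15, -0.691]
wrist_force: [0.3, -0.8, -0.5]
opening: 0.241
```

drive_tool --pt "0 0 -0.0025 0 0 0 -1" --pt "0 0 -0.0025 0 0 0 -1" --pt "0 0 -0.0025 0 0 0 -1" --pt "0 0 -0.0025 0 0 0 -1" --pt "0 0 -0.0025 0 0 0 -1" --pt "0 0 -0.0025 0 0 0 -1" --pt "0 0 -0.0025 0 0 0 -1" --pt "0 0 -0.0025 0 0 0 -1" --pt "0 0 -0.0025 0 0 0 -1" --pt "0 0 -0.0025 0 0 0 -1"

```text
time_s: 20.12
eef_pos: [0.5689, -0.049, 0.1988]
eef_rot: [0.151, 0.691, 0.15, -0.691]
wrist_force: [0.2, 0.4, -1.4]
opening: 0.241
```

Run:
```python
from h import *
from bench import ctrl
o=ctrl.get_obs();T=tool(o); print(tipmodel(T)*1000,T.round(4),o["wrist_force"])
```

```text
[-60.12142958 -25.95368164  64.26411373] [[ 3.000e-04  4.158e-01 -9.095e-01  5.689e-01]
 [-7.000e-04 -9.095e-01 -4.158e-01 -4.900e-02]
 [-1.000e+00  7.000e-04  0.000e+00  1.988e-01]
 [ 0.000e+00  0.000e+00  0.000e+00  1.000e+00]] [ 0.24436089  0.35943042 -1.41198143]
```

Tracking is within 0.1 mm, so I'll carry on.

drive_tool --pt "0 0 -0.0025 0 0 0 -1" --pt "0 0 -0.0025 0 0 0 -1" --pt "0 0 -0.0025 0 0 0 -1" --pt "0 0 -0.0025 0 0 0 -1" --pt "0 0 -0.0025 0 0 0 -1" --pt "0 0 -0.0025 0 0 0 -1" --pt "0 0 -0.0025 0 0 0 -1" --pt "0 0 -0.0025 0 0 0 -1" --pt "0 0 -0.0025 0 0 0 -1" --pt "0 0 -0.0025 0 0 0 -1"

```text
time_s: 21.38
eef_pos: [0.5916, -0.0386, 0.1987]
eef_rot: [0.151, 0.691, 0.15, -0.691]
wrist_force: [-0.2, 0.2, -0.1]
opening: 0.245
```

drive_tool --pt "0 0 -0.0025 0 0 0 -1" --pt "0 0 -0.0025 0 0 0 -1" --pt "0 0 -0.0025 0 0 0 -1" --pt "0 0 -0.0025 0 0 0 -1" --pt "0 0 -0.0025 0 0 0 -1" --pt "0 0 -0.0025 0 0 0 -1" --pt "0 0 -0.0025 0 0 0 -1" --pt "0 0 -0.0025 0 0 0 -1" --pt "0 0 -0.0025 0 0 0 -1" --pt "0 0 -0.0025 0 0 0 -1"

```text
time_s: 22.62
eef_pos: [0.6144, -0.0282, 0.1987]
eef_rot: [0.151, 0.691, 0.15, -0.691]
wrist_force: [0.2, -0.2, -1.6]
opening: 0.239
```

drive_tool --pt "0 0 -0.0025 0 0 0 -1" --pt "0 0 -0.0025 0 0 0 -1" --pt "0 0 -0.0025 0 0 0 -1" --pt "0 0 -0.0025 0 0 0 -1" --pt "0 0 -0.0025 0 0 0 -1" --pt "0 0 -0.0025 0 0 0 -1" --pt "0 0 -0.0025 0 0 0 -1" --pt "0 0 -0.0025 0 0 0 -1" --pt "0 0 -0.0025 0 0 0 -1" --pt "0 0 -0.0025 0 0 0 -1"

```text
time_s: 23.88
eef_pos: [0.6371, -0.0178, 0.1987]
eef_rot: [0.151, 0.691, 0.15, -0.691]
wrist_force: [0.7, -0.1, -1.3]
opening: 0.243
```

Run:
```python
from h import *
from bench import ctrl
o=ctrl.get_obs();T=tool(o); print(tipmodel(T)*1000,o["wrist_force"])
c=snap("w14"); crop(c["img"],250,100,400,250,4,"pics/w14c.png")
```

```text
[ 14.85561364 -25.99209076  64.23566488] [ 0.74684369 -0.05440694 -1.31809249]
t 23.875 pos [ 0.6371 -0.0178  0.1987] F [ 0.7 -0.1 -1.3] op 0.243
```

View pics/w14c.png

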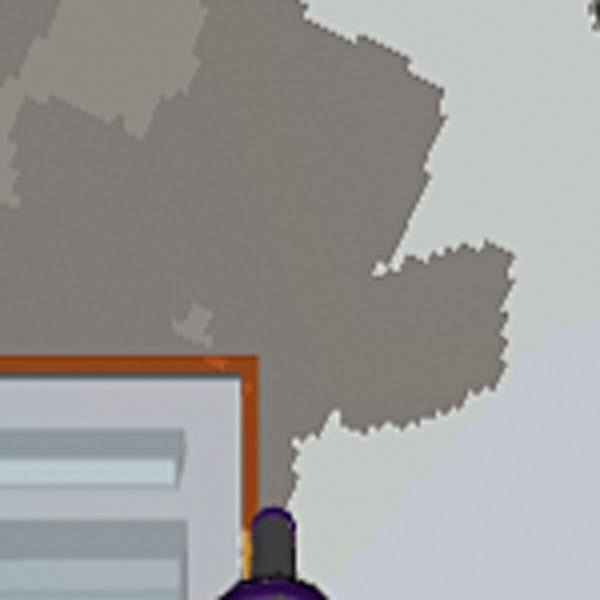

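drive_tool --pt "0 0 -0.0025 0 0 0 -1" --pt "0 0 -0.0025 0 0 0 -1" --pt "0 0 -0.0025 0 0 0 -1" --pt "0 0 -0.0025 0 0 0 -1" --pt "0 0 -0.0025 0 0 0 -1" --pt "0 0 -0.0025 0 0 0 -1" --pt "0 0 -0.0025 0 0 0 -1" --pt "0 0 -0.0025 0 0 0 -1" --pt "0 0 -0.0025 0 0 0 -1" --pt "0 0 -0.0025 0 0 0 -1"

```text
time_s: 25.18
eef_pos: [0.6598, -0.0074, 0.1987]
eef_rot: [0.151, 0.691, 0.15, -0.691]
wrist_force: [0.3, -0.6, -0.4]
opening: 0.242
```

drive_tool --pt "0 0 -0.0025 0 0 0 -1" --pt "0 0 -0.0025 0 0 0 -1" --pt "0 0 -0.0025 0 0 0 -1" --pt "0 0 -0.0025 0 0 0 -1" --pt "0 -0.0025 0 0 0 0 -1" --pt "0 -0.0025 0 0 0 0 -1" --pt "0 -0.0025 0 0 0 0 -1" --pt "0 -0.0025 0 0 0 0 -1" --pt "0 -0.0025 0 0 0 0 -1" --pt "0 -0.0025 0 0 0 0 -1"

```text
time_s: 26.42
eef_pos: [0.6625, 0.0105, 0.1987]
eef_rot: [0.151, 0.691, 0.15, -0.691]
wrist_force: [-0.1, -0.3, -1.3]
opening: 0.24
```

Run:
```python
from h import *
from bench import ctrl
o=ctrl.get_obs();T=tool(o); print(tipmodel(T)*1000,o["wrist_force"])
c=snap("w15"); crop(c["img"],250,130,400,280,4,"pics/w15c.png")
```

```text
[ 49.7023071  -10.81648355  64.24991131] [-0.07951204 -0.30918299 -1.34298647]
t 26.425 pos [0.6625 0.0105 0.1987] F [-0.1 -0.3 -1.3] op 0.24
```

View pics/w15c.png

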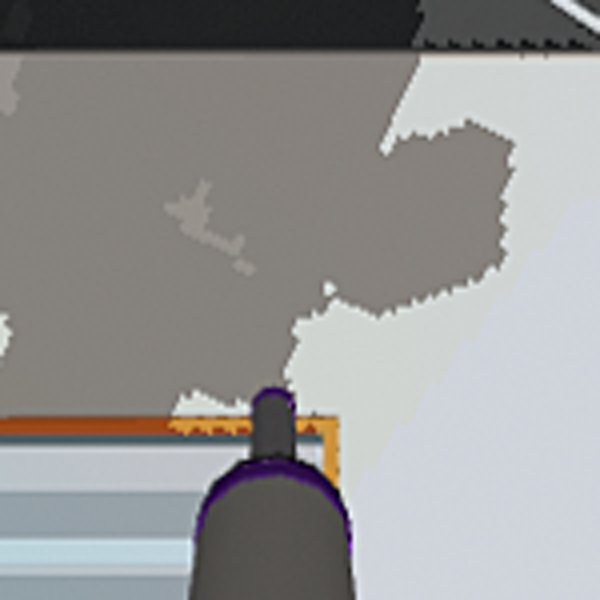

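drive_tool --pt "0 -0.0025 -0.0003 0 0 0 -1" --pt "0 -0.0025 0 0 0 0 -1" --pt "0 -0.0025 0 0 0 0 -1" --pt "0 -0.0025 0 0 0 0 -1" --pt "0 -0.0025 0 0 0 0 -1" --pt "0 -0.0025 0 0 0 0 -1" --pt "0 -0.0025 0 0 0 0 -1" --pt "0 -0.0025 0 0 0 0 -1" --pt "0 -0.0025 0 0 0 0 -1" --pt "0 -0.0025 0 0 0 0 -1"

```text
time_s: 27.72
eef_pos: [0.6523, 0.0333, 0.1987]
eef_rot: [0.151, 0.691, 0.15, -0.691]
wrist_force: [-0.2, 0.4, -0.8]
opening: 0.242
```

drive_tool --pt "0 -0.0025 0 0 0 0 -1" --pt "0 -0.0025 0 0 0 0 -1" --pt "0 -0.0025 0 0 0 0 -1" --pt "0 -0.0025 0 0 0 0 -1" --pt "0 -0.0025 0 0 0 0 -1" --pt "0 -0.0025 0 0 0 0 -1" --pt "0 -0.0025 0 0 0 0 -1" --pt "0 -0.0025 0 0 0 0 -1" --pt "0 -0.0025 0 0 0 0 -1" --pt "0 -0.0025 0 0 0 0 -1"

```text
time_s: 28.98
eef_pos: [0.6419, 0.0561, 0.1987]
eef_rot: [0.151, 0.691, 0.15, -0.691]
wrist_force: [0.7, -0.1, -0.8]
opening: 0.243
```

drive_tool --pt "0 -0.0025 0 0 0 0 -1" --pt "0 -0.0025 0 0 0 0 -1" --pt "0 -0.0025 0 0 0 0 -1" --pt "0 -0.0025 0 0 0 0 -1" --pt "0 -0.0025 0 0 0 0 -1" --pt "0 -0.0025 0 0 0 0 -1" --pt "0 -0.0025 0 0 0 0 -1" --pt "0 -0.0025 0 0 0 0 -1" --pt "0 -0.0025 0 0 0 0 -1" --pt "0 -0.0025 0 0 0 0 -1"

```text
time_s: 30.22
eef_pos: [0.6316, 0.0788, 0.1987]
eef_rot: [0.151, 0.691, 0.15, -0.691]
wrist_force: [0.5, -0.9, -1.1]
opening: 0.241
```

drive_tool --pt "0 -0.0025 0 0 0 0 -1" --pt "0 -0.0025 0 0 0 0 -1" --pt "0 -0.0025 0 0 0 0 -1" --pt "0 -0.0025 0 0 0 0 -1" --pt "0 -0.0025 0 0 0 0 -1" --pt "0 0 0 0 0 0 -1" --pt "0 0 0 0 0 0 -1"

```text
time_s: 31.1
eef_pos: [0.6265, 0.09, 0.1987]
eef_rot: [0.151, 0.691, 0.15, -0.691]
wrist_force: [-0.4, 0.1, -0.9]
opening: 0.244
```

Run:
```python
from h import *
T=avg(3); print(tipmodel(T)*1000)
c=snap("w16"); crop(c["img"],250,130,400,280,4,"pics/w16c.png")
```

```text
pos sd mm [0. 0. 0.]
[50.04397296 76.41278628 64.15168061]
t 31.2 pos [0.6265 0.0899 0.1987] F [ 0.3 -0.   0. ] op 0.244
```

View pics/w16c.png

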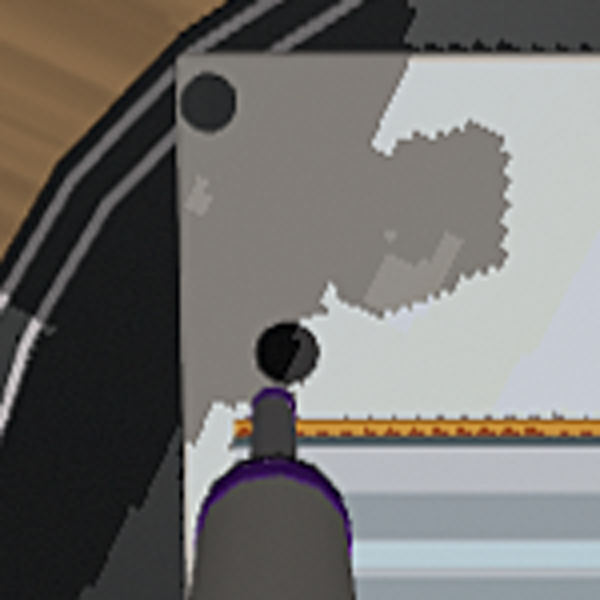

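Trace finished at the black dot, with forces at noise level throughout. Now I'll return the pen.

Run:
```python
from h import *
plan([down(.6265,.09,.29,-65.4),down(.4135,.1758,.29,-91)],-1,nd=3,vmax=.035,wmax=6)
```

```text
10 rows; end [0.4138 0.1753 0.2895]
[[-0.03, 0, 0, 0, 0, 0, -1], [-0.031, 0, 0, 0, 0, 0, -1], [-0.03, 0, 0, 0, 0, 0, -1], [0, -0.024, 0.023, 3.7, 0, 0, -1], [0, -0.022, 0.024, 3.6, 0, 0, -1], [0, -0.021, 0.025, 3.7, 0, 0, -1], [0, -0.019, 0.027, 3.6, 0, 0, -1], [0, -0.017, 0.028, 3.7, 0, 0, -1], [0, -0.016, 0.029, 3.6, 0, 0, -1], [0, -0.013, 0.029, 3.7, 0, 0, -1]]
```

drive_tool --pt "-0.03 0 0 0 0 0 -1" --pt "-0.031 0 0 0 0 0 -1" --pt "-0.03 0 0 0 0 0 -1" --pt "0 -0.024 0.023 3.7 0 0 -1" --pt "0 -0.022 0.024 3.6 0 0 -1" --pt "0 -0.021 0.025 3.7 0 0 -1" --pt "0 -0.019 0.027 3.6 0 0 -1" --pt "0 -0.017 0.028 3.7 0 0 -1" --pt "0 -0.016 0.029 3.6 0 0 -1" --pt "0 -0.013 0.029 3.7 0 0 -1"

```text
time_s: 32.5
eef_pos: [0.4127, 0.1757, 0.2897]
eef_rot: [-0.007, 0.707, -0.007, -0.707]
wrist_force: [-0.4, -0.7, -0.6]
opening: 0.243
```

drive_tool --pt "0 0 0 0 0 0 -1" --pt "0 0 0 0 0 0 -1"

```text
time_s: 32.75
eef_pos: [0.4143, 0.1753, 0.29]
eef_rot: [-0.006, 0.708, -0.006, -0.707]
wrist_force: [0.7, -0.1, -1.4]
opening: 0.241
```

Run:
```python
from h import *
T=avg(4); print(T.round(4))
c=snap("w17"); crop(c["img"],260,150,380,250,6,"pics/w17c.png")
plan([down(.4137,.1757,.265,-91)],-1,T0=T)
p=P(c); m=(p[...,2]>.099)&(p[...,2]<.112)&(np.hypot(p[...,0]-.414,p[...,1]-.176)<.03)
q=p[m]; print(len(q),q.min(0),q.max(0),cv2.minAreaRect((q[:,:2]*1000).astype(np.float32)))
c=load("w7.npz"); p=P(c); m=(p[...,2]>.103)&(p[...,2]<.110)&(np.hypot(p[...,0]-.414,p[...,1]-.176)<.03)
q=p[m]; print(len(q),q.min(0),q.max(0),cv2.minAreaRect((q[:,:2]*1000).astype(np.float32)))
```

```text
pos sd mm [0.1 0.1 0.2]
[[ 9.000e-04 -1.790e-02 -9.998e-01  4.144e-01]
 [-8.000e-04 -9.998e-01  1.790e-02  1.751e-01]
 [-1.000e+00  8.000e-04 -9.000e-04  2.897e-01]
 [ 0.000e+00  0.000e+00  0.000e+00  1.000e+00]]
t 32.9 pos [0.4144 0.175  0.2895] F [ 0.3  0.1 -0.2] op 0.243
1 rows; end [0.4137 0.1757 0.265 ]
[[0.0247, -0.0006, 0.0008, 0, -0.1, 0, -1]]
709 [0.39528767 0.1564739  0.09902786] [0.43197449 0.19267834 0.1089386 ] ((413.3545227050781, 174.93197631835938), (33.9914436340332, 34.503562927246094), 84.47241973876953)
386 [0.39554946 0.15698424 0.10303157] [0.43228038 0.19266113 0.10960519] ((413.6325378417969, 174.91448974609375), (34.18598556518555, 34.22845458984375), 83.75379180908203)
```

View pics/w17c.png

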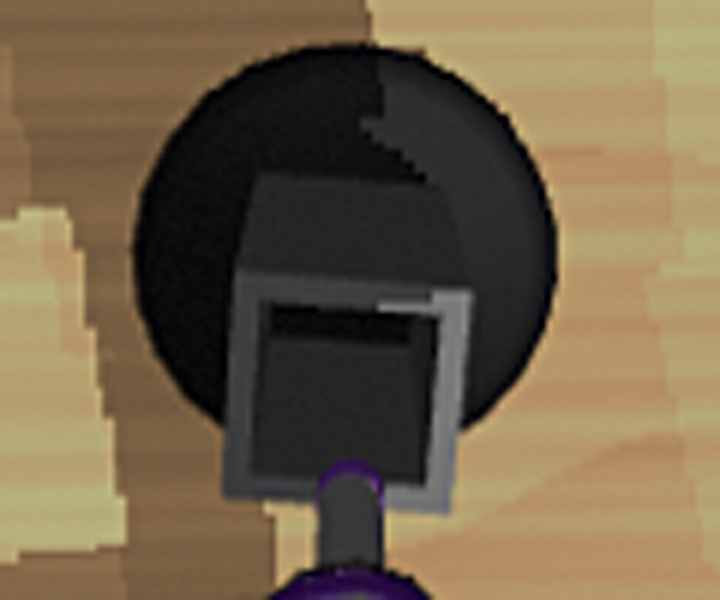

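drive_tool --pt "0.02 -0.0005 0 0 0 0 -1" --pt "0.025 0 0 0 0 0 -1" --pt "0.02 0 0 0 0 0 -1" --pt "0.02 0 0 0 0 0 -1" --pt "0 0 0 0 0 0 -1"

```text
time_s: 33.58
eef_pos: [0.4129, 0.1754, 0.203]
eef_rot: [0.006, -0.706, 0.007, 0.708]
wrist_force: [-0.3, 0.1, -0.6]
opening: 0.244
```

drive_tool --pt "0.015 0 0 0 0 0 -1" --pt "0.015 0 0 0 0 0 -1" --pt "0.015 0 0 0 0 0 -1" --pt "0.006 0 0 0 0 0 -1" --pt "0 0 0 0 0 0 -1"

```text
time_s: 34.2
eef_pos: [0.4135, 0.1758, 0.153]
eef_rot: [0.006, -0.707, 0.007, 0.707]
wrist_force: [0.6, -0.2, -1.2]
opening: 0.243
```

drive_tool --pt "0.003 0 0 0 0 0 -1" --pt "0.002 0 0 0 0 0 -1" --pt "0 0 0 0 0 0 -1"

```text
time_s: 34.58
eef_pos: [0.4138, 0.1758, 0.1486]
eef_rot: [-0.006, 0.707, -0.007, -0.707]
wrist_force: [-0.5, 0.4, -1.4]
opening: 0.239
```

drive_tool --pt "0.001 0 0 0 0 0 -1" --pt "0 0 0 0 0 0 -1" --pt "0 0 0 0 0 0 -1"

```text
time_s: 34.95
eef_pos: [0.4138, 0.1758, 0.1476]
eef_rot: [-0.006, 0.707, -0.007, -0.707]
wrist_force: [-0.3, -0.4, -0.5]
opening: 0.246
```

drive_tool --pt "0.001 0 0 0 0 0 -1" --pt "0.001 0 0 0 0 0 -1" --pt "0 0 0 0 0 0 -1" --pt "0 0 0 0 0 0 -1"

```text
time_s: 35.45
eef_pos: [0.4147, 0.1759, 0.1468]
eef_rot: [-0.006, 0.708, -0.007, -0.706]
wrist_force: [-2.0, -1.4, 8.4]
opening: 0.238
```

drive_tool --pt "-0.001 0 0 0 0 0 -0.5" --pt "0 0 0 0 0 0 0" --pt "0 0 0 0 0 0 0.5" --pt "0 0 0 0 0 0 1" --pt "0 0 0 0 0 0 1" --pt "-0.02 0 0 0 0 0 1" --pt "-0.04 0 0 0 0 0 1" --pt "-0.05 0 0 0 0 0 1" --pt "-0.05 0 0 0 0 0 1" --pt "-0.05 0 0 0 0 0 1"

```text
time_s: 36.7
eef_pos: [0.4135, 0.1759, 0.3582]
eef_rot: [-0.006, 0.707, -0.007, -0.707]
wrist_force: [-0.1, -0.0, -1.0]
opening: 1.0
```

drive_tool --pt "0 0 -0.05 0 0 0 1" --pt "0 0 -0.05 0 0 0 1" --pt "0 -0.04 -0.02 0 0 0 1" --pt "0 -0.04 0 0 0 0 1" --pt "0 0 0 0 0 0 1" --pt "0 0 0 0 0 0 1"

```text
time_s: 37.45
eef_pos: [0.535, 0.2535, 0.3562]
eef_rot: [0.006, -0.707, 0.007, 0.707]
wrist_force: [-0.2, 0.2, -0.0]
opening: 0.997
```

Run:
```python
from h import *
c=snap("w18")
```

```text
t 37.45 pos [0.535  0.2535 0.3562] F [-0.2  0.2 -0. ] op 0.997
```

View pics/w18.png

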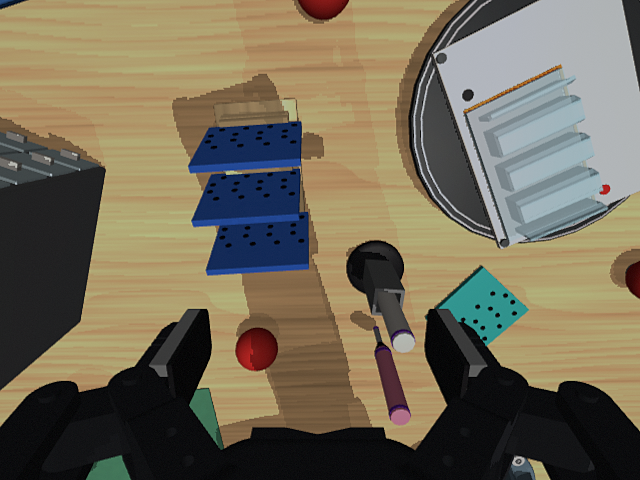

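Pen back in the dock with its white top at (403,341); the pink one at (400,415) is untouched. The three blue plates are at (250,147), (248,195) and (260,243), so I'll fit their planes.

```bash
cat > plates.py <<'E'
from h import *
def fit(c,vis=None):
    p=P(c); hsv=cv2.cvtColor(c["img"],cv2.COLOR_RGB2HSV)
    m=(cv2.inRange(hsv,(105,120,30),(130,255,255))>0)
    m&=(p[...,2]>.03)&(p[...,2]<.2)&(np.hypot(p[...,0]-.52,p[...,1]-.32)<.14)
    pts=p[m]; rem=np.ones(len(pts),bool); res=[]
    rng=np.random.default_rng(0)
    for it in range(3):
        idx=np.where(rem)[0]
        if len(idx)<400: break
        best=None
        for _ in range(600):
            a,b,d=pts[rng.choice(idx,3,replace=False)]
            n=np.cross(b-a,d-a); L=np.linalg.norm(n)
            if L<1e-5: continue
            n/=L
            if abs(n[2])>.6 or abs(n[2])<.1: continue
            k=np.abs((pts[idx]-a)@n)<.002
            if best is None or k.sum()>best.sum(): best=k
        q=pts[idx[best]]; cen=q.mean(0); n=np.linalg.svd(q-cen,full_matrices=False)[2][2]
        k=np.abs((pts-cen)@n)<.0025; q=pts[k&rem]
        cen=q.mean(0); n=np.linalg.svd(q-cen,full_matrices=False)[2][2]
        if n[2]<0:n=-n
        # exclude near points (all edge) too
        rem&=~(np.abs((pts-cen)@n)<.014)
        zt=np.array([0,0,1.])-n[2]*n; zt/=np.linalg.norm(zt); yt=np.cross(zt,n)
        ly=(q-cen)@yt; lz=(q-cen)@zt
        r=cv2.minAreaRect((np.stack([ly,lz],1)*1000).astype(np.float32))
        y0,y1=np.percentile(ly,[1,99]); z0,z1=np.percentile(lz,[.3,99.7])
        res.append(dict(n=n,yt=yt,zt=zt,cen=cen,ext=(y0,y1,z0,z1),N=len(q),rect=r))
    return res
if __name__=="__main__":
    import sys
    c=load(sys.argv[1]+".npz")
    for r in fit(c):
        y0,y1,z0,z1=r["ext"]; n=r["n"]
        top=r["cen"]+r["yt"]*(y0+y1)/2+r["zt"]*z1
        print("N",r["N"],"n",n.round(3),"tilt",np.degrees(np.arcsin(n[2])).round(1),"yaw n",np.degrees(np.arctan2(n[1],n[0])).round(1),"w",(y1-y0).round(4),"h",(z1-z0).round(4),"rect",r["rect"][1:],"\n top face-edge mid",top.round(4),"mid center",(top-.05*r["zt"]-.004*n).round(4))
E
python3 plates.py w18; python3 plates.py w7
```

```text
N 4311 n [0.937 0.045 0.345] tilt 20.2 yaw n 2.8 w 0.1075 h 0.0958 rect ((96.73835754394531, 109.7103500366211), 89.98744201660156) 
 top face-edge mid [0.5189 0.3272 0.1204] mid center [0.5324 0.3279 0.0721]
N 4245 n [0.937 0.045 0.346] tilt 20.2 yaw n 2.8 w 0.1075 h 0.093 rect ((96.68315124511719, 108.60176849365234), 89.9644775390625) 
 top face-edge mid [0.4643 0.3186 0.1203] mid center [0.4778 0.3192 0.072 ]
N 3819 n [0.936 0.045 0.348] tilt 20.4 yaw n 2.8 w 0.1076 h 0.0962 rect ((109.73615264892578, 97.28691864013672), 0.042198821902275085) 
 top face-edge mid [0.5739 0.3238 0.1206] mid center [0.5875 0.3244 0.0724]
N 4388 n [0.937 0.045 0.345] tilt 20.2 yaw n 2.7 w 0.108 h 0.0953 rect ((109.81863403320312, 97.20474243164062), 0.04926047846674919) 
 top face-edge mid [0.4643 0.3184 0.1204] mid center [0.4778 0.3191 0.0721]
N 3955 n [0.937 0.045 0.346] tilt 20.3 yaw n 2.7 w 0.1082 h 0.0961 rect ((110.1857681274414, 97.22793579101562), 0.13883991539478302) 
 top face-edge mid [0.5189 0.327  0.1205] mid center [0.5324 0.3277 0.0722]
N 3340 n [0.936 0.045 0.349] tilt 20.5 yaw n 2.7 w 0.1081 h 0.0963 rect ((97.41294860839844, 109.73274230957031), 89.92149353027344) 
 top face-edge mid [0.5738 0.3234 0.1207] mid center [0.5876 0.3241 0.0724]
```

```bash
cat >> h.py <<'E'
NP=np.array([.937,.045,.3465]); NP/=np.linalg.norm(NP)
ZT=np.array([0,0,1.])-NP[2]*NP; ZT/=np.linalg.norm(ZT)
MID={1:np.array([.4778,.3192,.0721]),2:np.array([.5324,.3278,.0722]),3:np.array([.5875,.3243,.0724])}
def pg(k,back=0.,depth=.028):
    T=np.eye(4); T[:3,:3]=np.stack([-ZT,NP,np.cross(-ZT,NP)],1); T[:3,3]=MID[k]+ZT*(.05-depth+back); return T
E
python3 - <<'E'
from h import *
c=load("w18.npz"); p=P(c)
# cabinet
m=(p[...,2]>.1)&(p[...,1]>.40); q=p[m]; print("cab",len(q),q.min(0) if len(q) else 0,q.max(0) if len(q) else 0)
c=load("scene0.npz"); p=P(c); q=p[100:180,430:520].reshape(-1,3); q=q[q[:,2]>.05]; print(q.min(0),q.max(0))
T=pg(1,.10); print(T.round(3)); 
M=T.copy(); M[:3,3]=pg(1,.10)[:3,3]+[0,0,.05]
plan([T],-.25,nd=3,wmax=10)
E
```

```text
cab 9194 [0.33377839 0.5241763  0.10000428] [0.58433296 0.60799255 0.17246125]
[0.34798844 0.36757867 0.05000174] [0.62882228 0.74670922 0.20572127]
[[ 0.346  0.937  0.048  0.436]
 [ 0.017  0.045 -0.999  0.317]
 [-0.938  0.346  0.     0.187]
 [ 0.     0.     0.     1.   ]]
10 rows; end [0.4359 0.3173 0.1864]
[[0.017, -0.006, 0.01, -9.3, 1.7, 1.5, -0.25], [0.016, -0.008, 0.009, -9.3, 1.7, 1.5, -0.25], [0.016, -0.01, 0.008, -9.3, 1.6, 1.5, -0.25], [0.016, -0.012, 0.007, -9.3, 1.6, 1.6, -0.25], [0.015, -0.013, 0.006, -9.3, 1.7, 1.6, -0.25], [0.014, -0.015, 0.004, -9.2, 1.7, 1.5, -0.25], [0.014, -0.015, 0.001, -9.3, 1.6, 1.6, -0.25], [0.014, -0.016, 0, -9.2, 1.7, 1.5, -0.25], [0.013, -0.016, -0.003, -9.3, 1.6, 1.6, -0.25], [0.013, -0.015, -0.005, -9.2, 1.7, 1.5, -0.25]]
```

drive_tool --pt "0.017 -0.006 0.01 -9.3 1.7 1.5 -0.25" --pt "0.016 -0.008 0.009 -9.3 1.7 1.5 -0.25" --pt "0.016 -0.01 0.008 -9.3 1.6 1.5 -0.25" --pt "0.016 -0.012 0.007 -9.3 1.6 1.6 -0.25" --pt "0.015 -0.013 0.006 -9.3 1.7 1.6 -0.25" --pt "0.014 -0.015 0.004 -9.2 1.7 1.5 -0.25" --pt "0.014 -0.015 0.001 -9.3 1.6 1.6 -0.25" --pt "0.014 -0.016 0 -9.2 1.7 1.5 -0.25" --pt "0.013 -0.016 -0.003 -9.3 1.6 1.6 -0.25" --pt "0.013 -0.015 -0.005 -9.2 1.7 1.5 -0.25"

```text
time_s: 38.75
eef_pos: [0.4358, 0.3172, 0.1865]
eef_rot: [0.591, 0.57, 0.419, -0.388]
wrist_force: [0.3, -0.7, -0.1]
opening: 0.374
```

drive_tool --pt "0 0 0 0 0 0 -0.25" --pt "0 0 0 0 0 0 -0.25"

```text
time_s: 39.0
eef_pos: [0.4371, 0.3176, 0.1878]
eef_rot: [0.589, 0.572, 0.417, -0.39]
wrist_force: [0.1, -0.1, 0.2]
opening: 0.371
```

Run:
```python
from h import *
T=avg(4); print(T.round(4)); c=snap("w19")
print(proj(c,[pg(1,.0,0)[:3,3]+0*ZT]),proj(c,[pg(1,0,0)[:3,3]+.004*NP,pg(1,0,0)[:3,3]-.004*NP]))
plan([pg(1,.02),pg(1,0)],-.25,T0=T,vmax=.03)
```

```text
pos sd mm [0.1 0.1 0.1]
[[ 0.3478  0.9365  0.045   0.4373]
 [ 0.0181  0.0413 -0.999   0.3178]
 [-0.9374  0.3482 -0.0025  0.1879]
 [ 0.      0.      0.      1.    ]]
t 39.15 pos [0.4372 0.3179 0.1878] F [-0.5  0.7  0.7] op 0.372
[[313.77445959 260.34572555]] [[320.58664051 260.32436488]
 [306.96192095 260.36708735]]
4 rows; end [0.4702 0.3188 0.0927]
[[0.0269, -0.0007, 0.0002, -0.1, 0, 0, -0.25], [0.0269, -0.0008, 0.0002, -0.1, 0, -0.1, -0.25], [0.0269, -0.0007, 0.0003, 0, -0.1, 0, -0.25], [0.02, 0, 0, 0, 0, 0, -0.25]]
```

View pics/w19.png

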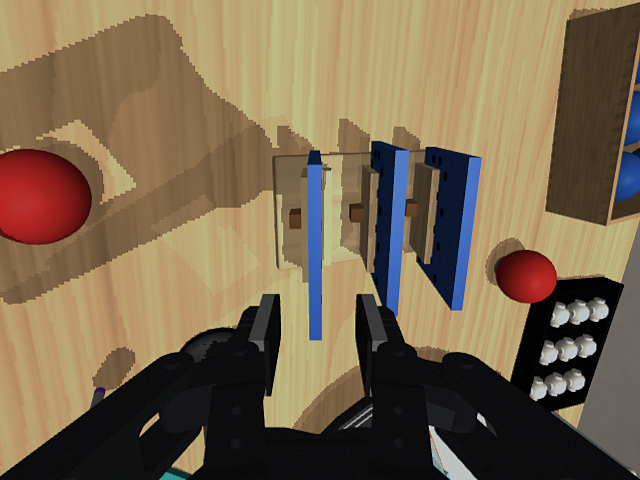

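drive_tool --pt "0.027 -0.001 0 -0.1 0 0 -0.25" --pt "0.027 -0.001 0 -0.1 0 0 -0.25" --pt "0.027 0 0 0 0 0 -0.25" --pt "0.01 0 0 0 0 0 -0.25" --pt "0 0 0 0 0 0 -0.25"

```text
time_s: 39.83
eef_pos: [0.4656, 0.3193, 0.1002]
eef_rot: [0.59, 0.57, 0.419, -0.39]
wrist_force: [0.1, -0.4, -0.2]
opening: 0.373
```

Run:
```python
from h import *
T=avg(4); print(T.round(4)); c=snap("w20")
plan([pg(1,0)],-.25,T0=T,vmax=.03)
```

```text
pos sd mm [0.2 0.2 0.6]
[[ 3.466e-01  9.366e-01  5.100e-02  4.660e-01]
 [ 1.810e-02  4.770e-02 -9.987e-01  3.196e-01]
 [-9.378e-01  3.471e-01 -4.000e-04  1.011e-01]
 [ 0.000e+00  0.000e+00  0.000e+00  1.000e+00]]
t 39.975 pos [0.4661 0.3199 0.1017] F [0.1 0.3 0.4] op 0.375
1 rows; end [0.4702 0.3188 0.0927]
[[0.0093, 0.001, 0.001, 0.2, -0.1, 0, -0.25]]
```

View pics/w20.png

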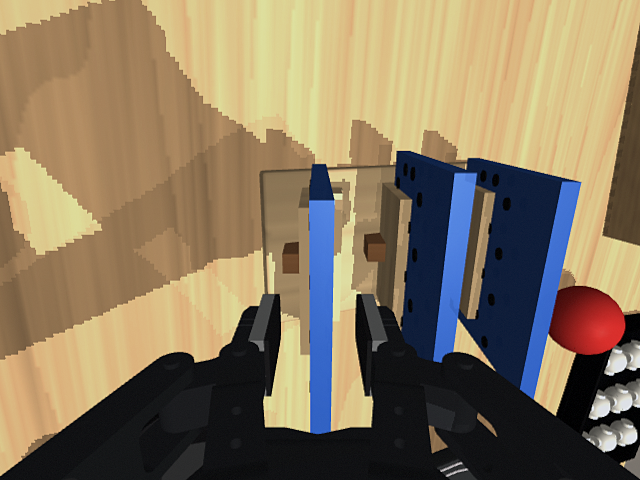

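drive_tool --pt "0.009 0.001 0.001 0 0 0 -0.25" --pt "0 0 0 0 0 0 -0.25" --pt "0 0 0 0 0 0 -1" --pt "0 0 0 0 0 0 -1" --pt "0 0 0 0 0 0 -1" --pt "0 0 0 0 0 0 -1" --pt "0 0 0 0 0 0 -1"

```text
time_s: 40.9
eef_pos: [0.4701, 0.3189, 0.0928]
eef_rot: [0.59, 0.57, 0.419, -0.389]
wrist_force: [2.8, 0.6, 1.0]
opening: 0.084
```

Run:
```python
from h import *
T=avg(4); print(T.round(4)); np.save("grip1.npy",T); c=snap("w21")
print("plate mid in tool", T[:3,:3].T@(MID[1]-T[:3,3]))
```

```text
pos sd mm [0. 0. 0.]
[[ 3.470e-01  9.365e-01  5.130e-02  4.701e-01]
 [ 1.830e-02  4.790e-02 -9.987e-01  3.188e-01]
 [-9.377e-01  3.474e-01 -5.000e-04  9.280e-02]
 [ 0.000e+00  0.000e+00  0.000e+00  1.000e+00]]
t 41.05 pos [0.4701 0.3188 0.0928] F [ 2.3 -0.1  1.5] op 0.084
plate mid in tool [2.20427331e-02 3.52639896e-05 3.51161243e-05]
```

drive_tool --pt "-0.01 0 0 0 0 0 -1" --pt "-0.02 0 0 0 0 0 -1" --pt "-0.03 0 0 0 0 0 -1" --pt "-0.03 0 0 0 0 0 -1" --pt "0 0 0 0 0 0 -1"

```text
time_s: 41.72
eef_pos: [0.4386, 0.3176, 0.1784]
eef_rot: [0.591, 0.57, 0.419, -0.388]
wrist_force: [-0.9, 0.5, -1.2]
opening: 0.087
```

```bash
cat >> h.py <<'E'
def slotT(k,z,dx=0,dy=0): 
    p=model(-.0955+.04*k+dx,.032+dy,z); return down(*p,24.6)
E
python3 - <<'E'
from h import *
U=down(.455,.30,.30,10)
print(slotT(0,.2)[:3,3])
plan([U,slotT(0,.30),slotT(0,.20)],-1,nd=3,vmax=.045,wmax=7)
E
```

```text
[ 0.51124697 -0.01285926  0.2       ]
15 rows; end [ 0.5117 -0.0131  0.2002]
[[-0.027, 0.014, 0.005, -1.7, 0.3, -5.1, -1], [-0.028, 0.012, 0.005, -1.8, 0.3, -5.1, -1], [-0.03, 0.009, 0.005, -1.7, 0.3, -5.1, -1], [-0.03, 0.006, 0.004, -1.8, 0.3, -5.1, -1], [0, 0, 0.04, -1.8, 0, 0, -1], [0, -0.001, 0.04, -1.8, 0, 0, -1], [0, -0.002, 0.04, -1.8, 0, 0, -1], [0, -0.004, 0.039, -1.8, 0, 0, -1], [0, -0.005, 0.039, -1.8, 0, 0, -1], [0, -0.006, 0.039, -1.9, 0, 0, -1]]
[[0, -0.008, 0.039, -1.8, 0, 0, -1], [0, -0.008, 0.04, -1.9, 0, 0, -1], [0.033, 0, 0, 0, 0, 0, -1], [0.034, 0, 0, 0, 0, 0, -1], [0.033, 0, 0, 0, 0, 0, -1]]
```

drive_tool --pt "-0.027 0.014 0.005 -1.7 0.3 -5.1 -1" --pt "-0.028 0.012 0.005 -1.8 0.3 -5.1 -1" --pt "-0.03 0.009 0.005 -1.7 0.3 -5.1 -1" --pt "-0.03 0.006 0.004 -1.8 0.3 -5.1 -1" --pt "0 0 0.04 -1.8 0 0 -1" --pt "0 -0.001 0.04 -1.8 0 0 -1" --pt "0 -0.002 0.04 -1.8 0 0 -1" --pt "0 -0.004 0.039 -1.8 0 0 -1" --pt "0 -0.005 0.039 -1.8 0 0 -1" --pt "0 -0.006 0.039 -1.9 0 0 -1"

```text
time_s: 42.98
eef_pos: [0.4967, 0.0644, 0.2967]
eef_rot: [0.581, 0.399, 0.584, -0.402]
wrist_force: [0.7, -0.3, -0.7]
opening: 0.083
```

drive_tool --pt "0 -0.008 0.039 -1.8 0 0 -1" --pt "0 -0.008 0.04 -1.9 0 0 -1" --pt "0.033 0 0 0 0 0 -1" --pt "0.034 0 0 0 0 0 -1" --pt "0.033 0 0 0 0 0 -1" --pt "0 0 0 0 0 0 -1" --pt "0 0 0 0 0 0 -1"

```text
time_s: 43.85
eef_pos: [0.5117, -0.0138, 0.1991]
eef_rot: [0.594, 0.381, 0.596, -0.383]
wrist_force: [0.2, -0.7, -0.9]
opening: 0.083
```

Run:
```python
from h import *
from bench import camera
T=avg(4); print(T.round(4)); c=snap("w22")
plan([slotT(0,.182)],-1,T0=T)
for n in("scene","side"):
    c=camera(n); np.savez(n+"5.npz",**c); crop(c["img"],*((270,170,430,290) if n=="scene" else (210,150,390,285)),4,f"pics/{n}5.png")
```

```text
pos sd mm [0.3 0.1 0.5]
[[-1.000e-03  9.092e-01  4.164e-01  5.122e-01]
 [-1.300e-03  4.164e-01 -9.092e-01 -1.380e-02]
 [-1.000e+00 -1.400e-03  8.000e-04  1.999e-01]
 [ 0.000e+00  0.000e+00  0.000e+00  1.000e+00]]
t 44.0 pos [ 0.5124 -0.0139  0.2003] F [ 0.2 -0.4 -0.4] op 0.084
1 rows; end [ 0.5113 -0.0129  0.182 ]
[[0.0179, -0.0004, -0.0013, 0, 0, 0.1, -1]]
```

View pics/w22.png

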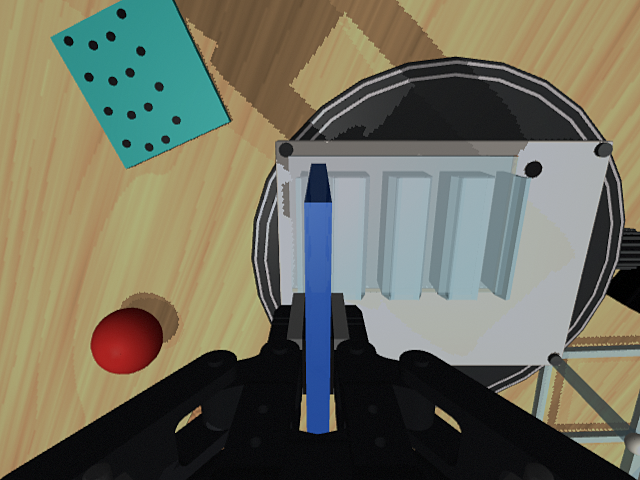

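View pics/scene5.png

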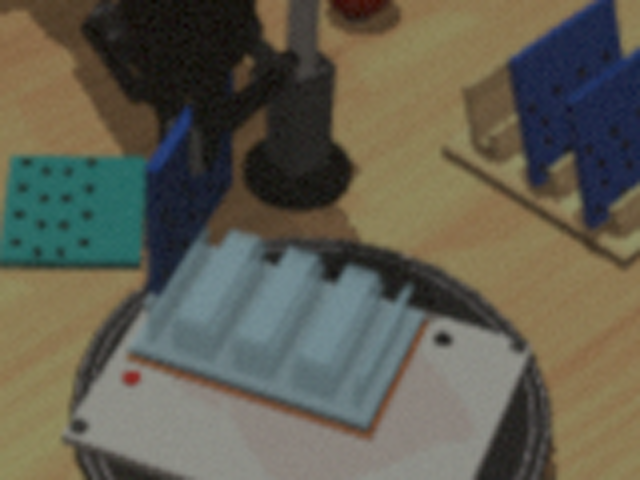

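View pics/side5.png

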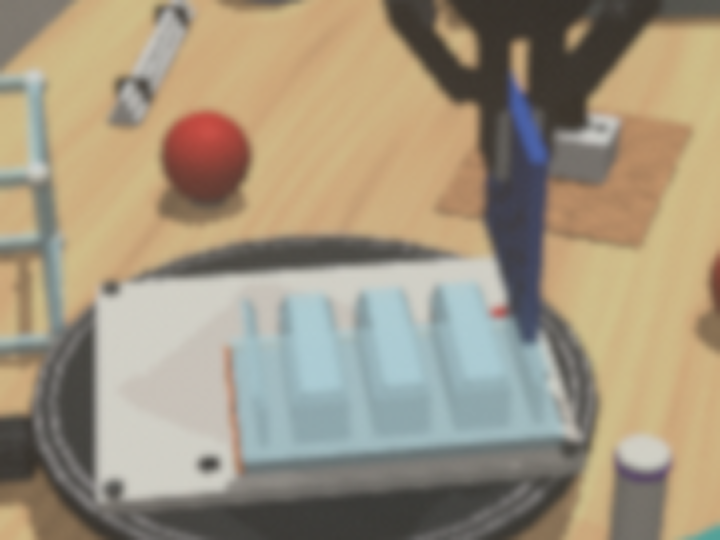

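```bash
cat > chk.py <<'E'
from h import *
import sys
c=load(sys.argv[1]+".npz"); p=P(c); z=p[...,2]; cs,sn=np.cos(MA),np.sin(MA)
d=p[...,:2]-MO; mp=np.stack([cs*d[...,0]+sn*d[...,1],-sn*d[...,0]+cs*d[...,1]],-1)
m=(np.abs(z-.0602)<.003)&(np.abs(mp[...,0])<.14)&(np.abs(mp[...,1])<.11)
q=mp[m]*1000; print("base x",np.percentile(q[:,0],[.1,99.9]),"y",np.percentile(q[:,1],[.1,99.9]))
f=(np.abs(z-.100)<.003)&(mp[...,0]>-.125)&(mp[...,0]<.045)&(mp[...,1]>-.005)&(mp[...,1]<.07)
q=mp[f]; h,e=np.histogram(q[:,0]*1000,bins=np.arange(-120,46,1))
on=h>5; print([(int(e[i+1]),'+' if on[i+1] else '-') for i in range(len(on)-1) if on[i]!=on[i+1]])
f=(np.abs(z-.100)<.003)&(mp[...,0]>-.09)&(mp[...,0]<.045); print("div y",np.percentile(mp[f][:,1]*1000,[.5,99.5]))
hsv=cv2.cvtColor(c["img"],cv2.COLOR_RGB2HSV); b=(cv2.inRange(hsv,(105,120,30),(130,255,255))>0)&(np.abs(mp[...,0])<.14)&(np.abs(mp[...,1])<.12)&(z>.1)
k,l,st,ce=cv2.connectedComponentsWithStats(b.astype(np.uint8))
for i in range(1,k):
    if st[i,4]>100:
        q=np.c_[mp[l==i],z[l==i]]*1000; t=q[q[:,2]>np.percentile(q[:,2],98)-4]
        print("blue",st[i,4],"top z",np.percentile(q[:,2],98).round(1),"x",np.percentile(t[:,0],[2,98]).round(1),"y",np.percentile(t[:,1],[1,99]).round(1))
E
python3 chk.py w22
```

```text
base x [-125.63494525  113.99347148] y [-93.66443398  93.6250622 ]
[(-110, '+'), (-104, '-'), (-88, '+'), (-63, '-'), (-49, '+'), (-23, '-'), (-9, '+'), (15, '-'), (31, '+'), (38, '-')]
div y [-9.55604488 73.74236076]
blue 6618 top z 228.4 x [-98.9 -91.2] y [ 4.1 86.2]
```

drive_tool --pt "0.015 -0.0004 -0.001 0 0 0 -1" --pt "0.01 0 0 0 0 0 -1" --pt "0.008 0 0 0 0 0 -1" --pt "0.008 0 0 0 0 0 -1" --pt "0 0 0 0 0 0 -1"

```text
time_s: 44.78
eef_pos: [0.51, -0.0128, 0.157]
eef_rot: [0.594, 0.381, 0.596, -0.383]
wrist_force: [-0.0, 0.8, -1.3]
opening: 0.085
```

```bash
python3 - <<'E'
from h import *
T=avg(3); print(T.round(4)); c=snap("w23")
E
python3 chk.py w23
```

```text
pos sd mm [0.3 0.1 0.4]
[[-3.200e-03  9.092e-01  4.164e-01  5.104e-01]
 [-7.000e-04  4.164e-01 -9.092e-01 -1.290e-02]
 [-1.000e+00 -3.200e-03 -7.000e-04  1.575e-01]
 [ 0.000e+00  0.000e+00  0.000e+00  1.000e+00]]
t 44.875 pos [ 0.5107 -0.013   0.1579] F [ 0.4  0.7 -1.1] op 0.081
base x [-125.52091105  113.76272978] y [-93.11403312  93.69855716]
[(-110, '+'), (-103, '-'), (-88, '+'), (-63, '-'), (-49, '+'), (-24, '-'), (-9, '+'), (15, '-'), (31, '+'), (39, '-')]
div y [-9.67801834 73.82700859]
blue 6564 top z 186.1 x [-100.   -92.3] y [ 5.6 87.7]
```

View pics/w23.png

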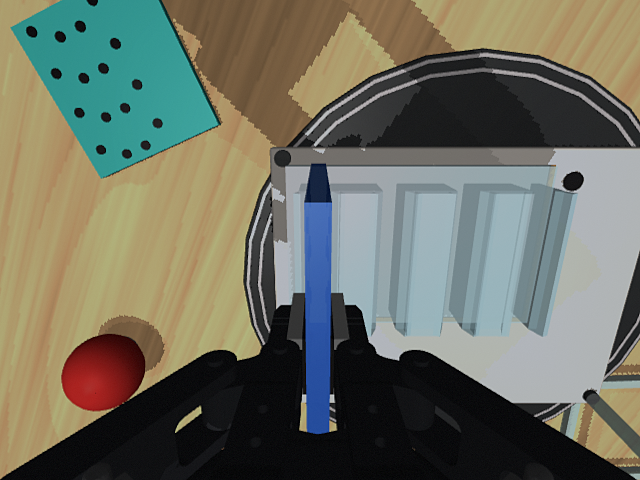

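drive_tool --pt "0.006 0.0003 0 0 0 0 -1" --pt "0.005 0 0 0 0 0 -1" --pt "0.003 0 0 0 0 0 -1" --pt "0 0 0 0 0 0 -1" --pt "0 0 0 0 0 0 -1"

```text
time_s: 45.55
eef_pos: [0.5109, -0.0129, 0.1439]
eef_rot: [0.595, 0.381, 0.596, -0.383]
wrist_force: [0.1, -0.4, -0.3]
opening: 0.087
```

drive_tool --pt "0.002 0 0 0 0 0 -1" --pt "0 0 0 0 0 0 -1" --pt "0 0 0 0 0 0 -1"

```text
time_s: 45.92
eef_pos: [0.5108, -0.0129, 0.1419]
eef_rot: [0.595, 0.381, 0.596, -0.383]
wrist_force: [-0.3, 0.1, -1.1]
opening: 0.089
```

drive_tool --pt "0.001 0 0 0 0 0 -1" --pt "0.001 0 0 0 0 0 -1" --pt "0 0 0 0 0 0 -1" --pt "0 0 0 0 0 0 -1"

```text
time_s: 46.42
eef_pos: [0.5111, -0.0129, 0.1411]
eef_rot: [0.595, 0.381, 0.595, -0.383]
wrist_force: [-3.0, 1.6, 7.6]
opening: 0.087
```

drive_tool --pt "-0.0005 0 0 0 0 0 -0.7" --pt "0 0 0 0 0 0 -0.45" --pt "0 0 0 0 0 0 -0.45" --pt "0 0 0 0 0 0 -0.45" --pt "-0.01 0 0 0 0 0 -0.45" --pt "-0.03 0 0 0 0 0 -0.45" --pt "-0.04 0 0 0 0 0 -0.45" --pt "-0.05 0 0 0 0 0 -0.3" --pt "-0.03 0 0 0 0 0 -0.3" --pt "0 0 0 0 0 0 -0.25"

```text
time_s: 47.68
eef_pos: [0.5127, -0.0131, 0.3042]
eef_rot: [0.597, 0.382, 0.593, -0.382]
wrist_force: [-0.5, -0.0, 0.2]
opening: 0.38
```

```bash
python3 - <<'E'
from h import *
from bench import camera
c=snap("w24")
c=camera("scene"); crop(c["img"],270,170,470,320,4,"pics/scene6.png")
U=pg(2,.14); print(U[:3,3])
M=down(.47,.20,.32,12)
plan([M,U,pg(2,.06)],-.25,nd=3,vmax=.05,wmax=8)
E
python3 chk.py w24
```

```text
t 47.675 pos [ 0.5127 -0.0131  0.3042] F [-0.5 -0.   0.2] op 0.38
[0.4763332  0.32510736 0.22416468]
11 rows; end [0.5044 0.3268 0.149 ]
[[-0.004, 0.01, -0.042, 2.5, 0, 0, -0.25], [-0.004, 0.008, -0.043, 2.5, 0, 0, -0.25], [-0.004, 0.007, -0.043, 2.5, 0, 0, -0.25], [-0.004, 0.005, -0.043, 2.6, 0, 0.1, -0.25], [-0.004, 0.003, -0.043, 2.5, 0, 0, -0.25], [0.024, 0.008, -0.03, 2.3, -0.4, 5.1, -0.25], [0.024, 0.005, -0.031, 2.3, -0.4, 5.1, -0.25], [0.025, 0.001, -0.031, 2.3, -0.4, 5.0, -0.25], [0.024, -0.002, -0.031, 2.3, -0.4, 5.1, -0.25], [0.04, 0, 0, 0, 0, 0, -0.25]]
[[0.04, 0, 0, 0, 0, 0, -0.25]]
base x [-125.64348956  113.71111537] y [-93.26470087  93.17033295]
[(-110, '+'), (-103, '-'), (-92, '+'), (-91, '-'), (-88, '+'), (-63, '-'), (-49, '+'), (-23, '-'), (-9, '+'), (16, '-'), (31, '+'), (38, '-')]
div y [-10.12867097  73.63291717]
blue 1568 top z 169.6 x [-100.1  -92.9] y [-20.9  86.6]
```

View pics/w24.png

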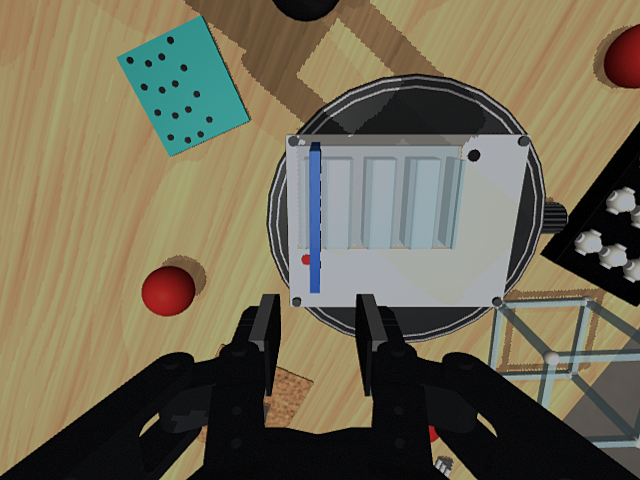

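View pics/scene6.png

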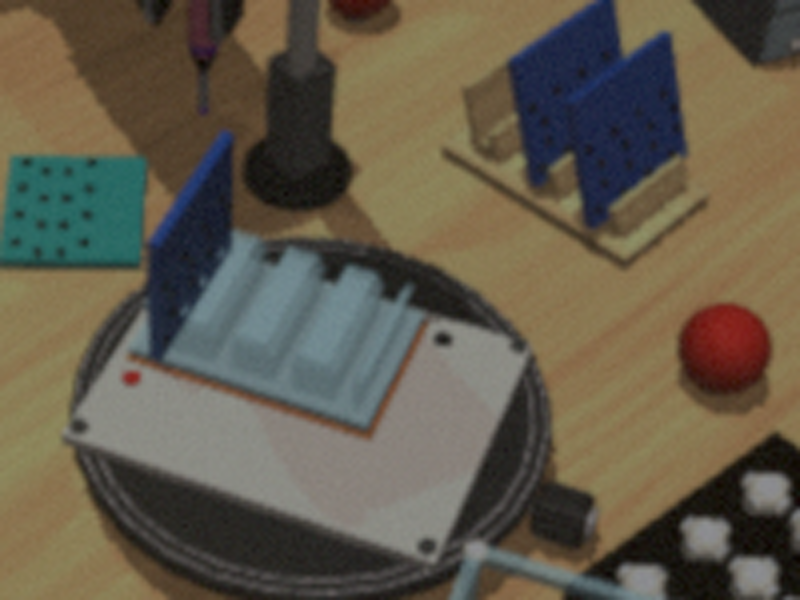

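Plate 1 stands upright in slot 0: top at z 169, y centre about 33 mm against a nominal 32. Next is plate 2.

drive_tool --pt "-0.004 0.01 -0.042 2.5 0 0 -0.25" --pt "-0.004 0.008 -0.043 2.5 0 0 -0.25" --pt "-0.004 0.007 -0.043 2.5 0 0 -0.25" --pt "-0.004 0.005 -0.043 2.6 0 0.1 -0.25" --pt "-0.004 0.003 -0.043 2.5 0 0 -0.25" --pt "0.024 0.008 -0.03 2.3 -0.4 5.1 -0.25" --pt "0.024 0.005 -0.031 2.3 -0.4 5.1 -0.25" --pt "0.025 0.001 -0.031 2.3 -0.4 5.0 -0.25" --pt "0.024 -0.002 -0.031 2.3 -0.4 5.1 -0.25" --pt "0.04 0 0 0 0 0 -0.25"

```text
time_s: 49.02
eef_pos: [0.4883, 0.3281, 0.1845]
eef_rot: [0.59, 0.57, 0.419, -0.389]
wrist_force: [0.4, 0.3, -0.7]
opening: 0.373
```

drive_tool --pt "0.02 0 0 0 0 0 -0.25" --pt "0 0 0 0 0 0 -0.25" --pt "0 0 0 0 0 0 -0.25"

```text
time_s: 49.4
eef_pos: [0.4975, 0.3262, 0.1678]
eef_rot: [0.589, 0.571, 0.418, -0.39]
wrist_force: [-0.1, 0.2, -0.6]
opening: 0.373
```

```bash
python3 - <<'E'
from h import *
T=avg(4); c=snap("w25")
plan([pg(2,.03),pg(2,0)],-.25,T0=T,vmax=.05)
E
python3 plates.py w25
```

```text
pos sd mm [0.2 0.1 0.5]
t 49.55 pos [0.4981 0.3265 0.1691] F [-0.1 -0.2  0.3] op 0.374
3 rows; end [0.5248 0.3274 0.0928]
[[0.0252, -0.0005, 0.0001, 0, 0, 0, -0.25], [0.0252, -0.0005, 0.0002, -0.1, 0, -0.1, -0.25], [0.03, 0, 0, 0, 0, 0, -0.25]]
N 3186 n [0.946 0.044 0.323] tilt 18.8 yaw n 2.7 w 0.1033 h 0.0912 rect ((94.1261215209961, 108.38616943359375), 89.5423812866211) 
 top face-edge mid [0.5676 0.3271 0.1185] mid center [0.5799 0.3277 0.0698]
N 2723 n [-0.347 -0.016  0.938] tilt 69.7 yaw n -177.4 w 0.1072 h 0.0077 rect ((7.758966445922852, 109.4368667602539), 89.9023208618164) 
 top face-edge mid [0.5195 0.3284 0.1195] mid center [0.474  0.3263 0.0984]
```

View pics/w25.png

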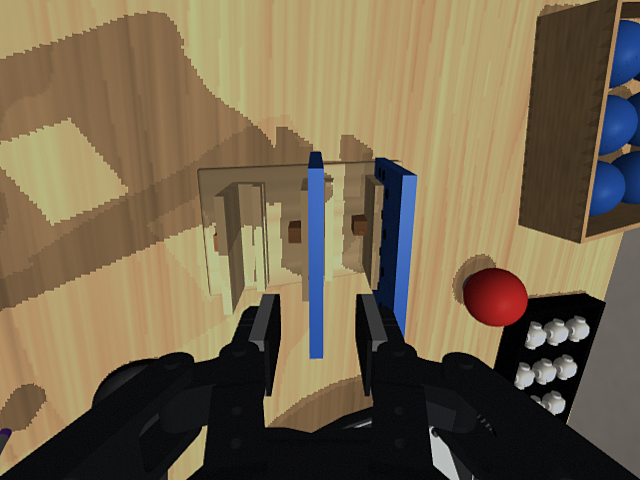

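drive_tool --pt "0.025 -0.0005 0 0 0 0 -0.25" --pt "0.025 -0.0005 0 -0.1 0 0 -0.25" --pt "0.02 0 0 0 0 0 -0.25" --pt "0.01 0 0 0 0 0 -0.25" --pt "0 0 0 0 0 0 -0.25" --pt "0 0 0 0 0 0 -0.25"

```text
time_s: 50.35
eef_pos: [0.5249, 0.328, 0.0936]
eef_rot: [0.59, 0.571, 0.418, -0.389]
wrist_force: [0.6, 0.6, -0.3]
opening: 0.377
```

Run:
```python
from h import *
T=avg(4); c=snap("w26"); print(T.round(4))
plan([pg(2,0)],-.25,T0=T,vmax=.05)
```

```text
pos sd mm [0.  0.  0.1]
t 50.5 pos [0.5248 0.328  0.0935] F [0.  0.3 0.1] op 0.376
[[ 3.478e-01  9.363e-01  4.920e-02  5.248e-01]
 [ 1.760e-02  4.600e-02 -9.988e-01  3.280e-01]
 [-9.374e-01  3.482e-01 -5.000e-04  9.360e-02]
 [ 0.000e+00  0.000e+00  0.000e+00  1.000e+00]]
1 rows; end [0.5248 0.3274 0.0928]
[[0.0007, -0.0003, 0.0006, 0.1, -0.1, -0.1, -0.25]]
```

View pics/w26.png

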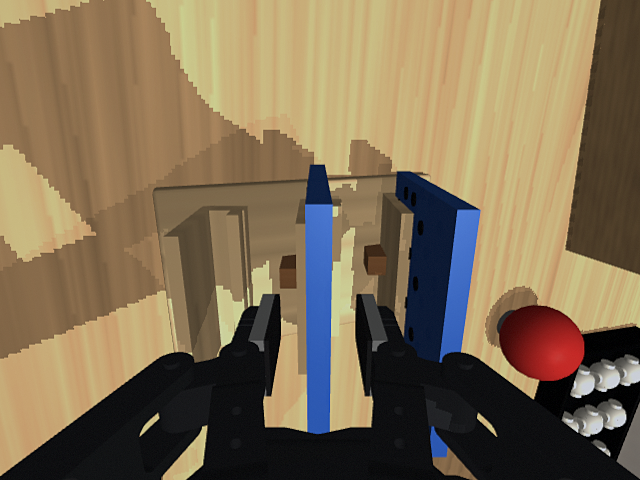

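drive_tool --pt "0 0 0 0 0 0 -1" --pt "0 0 0 0 0 0 -1" --pt "0 0 0 0 0 0 -1" --pt "0 0 0 0 0 0 -1" --pt "0 0 0 0 0 0 -1" --pt "-0.01 0 0 0 0 0 -1" --pt "-0.02 0 0 0 0 0 -1" --pt "-0.03 0 0 0 0 0 -1" --pt "-0.03 0 0 0 0 0 -1" --pt "0 0 0 0 0 0 -1"

```text
time_s: 51.8
eef_pos: [0.4936, 0.3267, 0.1788]
eef_rot: [0.59, 0.571, 0.418, -0.389]
wrist_force: [0.0, -0.1, -1.0]
opening: 0.086
```

Run:
```python
from h import *
U=down(.50,.30,.30,10)
plan([U,slotT(2,.30),slotT(2,.20)],-1,nd=3,vmax=.045,wmax=7)
```

```text
14 rows; end [0.5845 0.0203 0.1995]
[[-0.028, 0.012, 0.007, -1.8, 0.3, -5.1, -1], [-0.029, 0.009, 0.007, -1.8, 0.3, -5.1, -1], [-0.03, 0.006, 0.007, -1.8, 0.3, -5.1, -1], [-0.03, 0.003, 0.006, -1.7, 0.3, -5.1, -1], [0, 0.005, 0.041, -2.1, 0, 0, -1], [0, 0.003, 0.042, -2.1, 0, 0, -1], [0, 0.002, 0.042, -2.1, 0, 0, -1], [0, 0, 0.042, -2.1, 0, 0, -1], [0, -0.001, 0.042, -2.1, 0, 0, -1], [0, -0.002, 0.041, -2.1, 0, 0, -1]]
[[0.001, -0.004, 0.042, -2.0, 0, 0, -1], [0.033, 0, 0, 0, 0, 0, -1], [0.033, 0, 0, 0, 0, 0, -1], [0.034, 0, 0, 0, 0, 0, -1]]
```

drive_tool --pt "-0.028 0.012 0.007 -1.8 0.3 -5.1 -1" --pt "-0.029 0.009 0.007 -1.8 0.3 -5.1 -1" --pt "-0.03 0.006 0.007 -1.8 0.3 -5.1 -1" --pt "-0.03 0.003 0.006 -1.7 0.3 -5.1 -1" --pt "0 0.005 0.041 -2.1 0 0 -1" --pt "0 0.003 0.042 -2.1 0 0 -1" --pt "0 0.002 0.042 -2.1 0 0 -1" --pt "0 0 0.042 -2.1 0 0 -1" --pt "0 -0.001 0.042 -2.1 0 0 -1" --pt "0 -0.002 0.041 -2.1 0 0 -1"

```text
time_s: 53.05
eef_pos: [0.5717, 0.0587, 0.2965]
eef_rot: [0.587, 0.391, 0.59, -0.394]
wrist_force: [0.1, 0.3, -0.4]
opening: 0.083
```

drive_tool --pt "0.001 -0.004 0.042 -2.0 0 0 -1" --pt "0.033 0 0 0 0 0 -1" --pt "0.033 0 0 0 0 0 -1" --pt "0.02 0 0 0 0 0 -1" --pt "0 0 0 0 0 0 -1" --pt "0 0 0 0 0 0 -1"

```text
time_s: 53.8
eef_pos: [0.5844, 0.0197, 0.2118]
eef_rot: [0.595, 0.381, 0.595, -0.383]
wrist_force: [-0.6, 0.0, -0.6]
opening: 0.089
```

```bash
python3 - <<'E'
from h import *
T=avg(4); c=snap("w27"); print(T.round(4))
plan([slotT(2,.20)],-1,T0=T)
E
python3 chk.py w27
```

```text
pos sd mm [0.2 0.  0.4]
t 53.95 pos [0.5848 0.0197 0.2129] F [ 0.1  0.6 -1.8] op 0.089
[[-0.0011  0.9095  0.4158  0.5847]
 [-0.002   0.4158 -0.9095  0.0197]
 [-1.     -0.0018  0.0014  0.2125]
 [ 0.      0.      0.      1.    ]]
1 rows; end [0.584  0.0205 0.2   ]
[[0.0125, -0.0003, -0.001, 0, 0.1, 0.1, -1]]
base x [-124.48120596  113.87649407] y [-93.13715125  93.80797618]
[(-93, '+'), (-90, '-'), (-88, '+'), (-63, '-'), (-48, '+'), (-24, '-'), (-8, '+'), (17, '-'), (31, '+'), (38, '-')]
div y [-10.02685816  73.75188093]
blue 10291 top z 169.0 x [-99.5 -91.5] y [-20.7  86.9]
blue 6568 top z 240.6 x [-19.  -11.3] y [ 4.3 86.2]
```

View pics/w27.png

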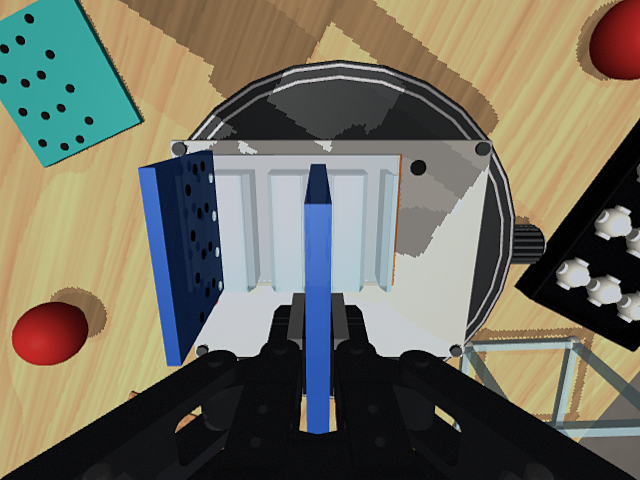

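Run:
```python
from h import *
c=load("w27.npz"); p=P(c,c["hand_eye"]); g=c["img"].max(-1)<60
for lo in range(12,80,6):
    m=g&(np.abs(p[...,1])>lo/1000)&(np.abs(p[...,1])<(lo+6)/1000)&(np.abs(p[...,2])<.05)&(p[...,0]<.03)
    if m.sum(): print(lo,m.sum(),"max tool x",np.percentile(p[m][:,0],[50,99,100]).round(4))
```

```text
12 8151 max tool x [-0.0645  0.0011  0.0056]
18 2434 max tool x [-0.0453 -0.0305 -0.028 ]
24 4555 max tool x [-0.0454 -0.0341 -0.0313]
30 6225 max tool x [-0.0512 -0.0361 -0.0332]
36 8686 max tool x [-0.061  -0.0412 -0.0385]
42 5844 max tool x [-0.0681 -0.05   -0.0469]
48 3556 max tool x [-0.0698 -0.0578 -0.0553]
54 2006 max tool x [-0.0731 -0.0653 -0.063 ]
60 216 max tool x [-0.0754 -0.0725 -0.0721]
```

drive_tool --pt "0.02 -0.0003 -0.001 0 0 0 -1" --pt "0.015 0 0 0 0 0 -1" --pt "0.01 0 0 0 0 0 -1" --pt "0.008 0 0 0 0 0 -1" --pt "0 0 0 0 0 0 -1" --pt "0 0 0 0 0 0 -1"

```text
time_s: 54.75
eef_pos: [0.5837, 0.0204, 0.1593]
eef_rot: [0.595, 0.381, 0.595, -0.383]
wrist_force: [-0.6, -0.1, -2.2]
opening: 0.08
```

```bash
python3 - <<'E'
from h import *
T=avg(3); print(T[:3,3].round(4)); c=snap("w28")
plan([slotT(2,.142)],-1,T0=T)
E
python3 chk.py w28
```

```text
pos sd mm [0.  0.  0.1]
[0.5838 0.0204 0.1594]
t 54.85 pos [0.5838 0.0204 0.1594] F [ 0.7 -0.6 -0.8] op 0.089
1 rows; end [0.5839 0.0205 0.142 ]
[[0.0174, 0.0002, 0, 0, 0.1, 0.1, -1]]
base x [-124.49752042  113.88650369] y [-89.7829073   93.87813848]
[(-93, '+'), (-90, '-'), (-88, '+'), (-63, '-'), (-48, '+'), (-23, '-'), (-8, '+'), (17, '-'), (31, '+'), (38, '-')]
div y [-9.26102396 73.87483711]
blue 19479 top z 168.9 x [-99.6 -91.3] y [ 1.8 87.3]
blue 6535 top z 187.1 x [-19.7 -12. ] y [ 5.2 87.3]
blue 245 top z 101.6 x [-86.1 -81. ] y [49.7 73.3]
blue 421 top z 101.7 x [-86.  -81.1] y [-0.8 47.1]
```

drive_tool --pt "0.008 0 0 0 0 0 -1" --pt "0.006 0 0 0 0 0 -1" --pt "0.003 0 0 0 0 0 -1" --pt "0 0 0 0 0 0 -1" --pt "0 0 0 0 0 0 -1"

```text
time_s: 55.52
eef_pos: [0.5833, 0.0205, 0.1417]
eef_rot: [0.595, 0.381, 0.595, -0.383]
wrist_force: [-0.6, 0.5, -0.4]
opening: 0.086
```

drive_tool --pt "0.001 0 0 0 0 0 -1" --pt "0.001 0 0 0 0 0 -1" --pt "0 0 0 0 0 0 -1" --pt "0 0 0 0 0 0 -1"

```text
time_s: 56.02
eef_pos: [0.5836, 0.0205, 0.1415]
eef_rot: [0.595, 0.381, 0.595, -0.383]
wrist_force: [-3.6, 0.8, 9.7]
opening: 0.087
```

drive_tool --pt "-0.0005 0 0 0 0 0 -0.7" --pt "0 0 0 0 0 0 -0.45" --pt "0 0 0 0 0 0 -0.45" --pt "0 0 0 0 0 0 -0.45" --pt "-0.01 0 0 0 0 0 -0.45" --pt "-0.03 0 0 0 0 0 -0.45" --pt "-0.04 0 0 0 0 0 -0.45" --pt "-0.05 0 0 0 0 0 -0.3" --pt "-0.03 0 0 0 0 0 -0.3" --pt "0 0 0 0 0 0 -0.25"

```text
time_s: 57.28
eef_pos: [0.5852, 0.0206, 0.3044]
eef_rot: [0.597, 0.382, 0.593, -0.382]
wrist_force: [0.4, -0.3, -0.0]
opening: 0.375
```

```bash
python3 - <<'E'
from h import *
c=snap("w29")
M=down(.53,.20,.32,12)
plan([M,pg(3,.14),pg(3,.08)],-.25,nd=3,vmax=.05,wmax=8)
E
python3 chk.py w29
```

```text
t 57.275 pos [0.5852 0.0206 0.3044] F [ 0.4 -0.3 -0. ] op 0.375
10 rows; end [0.5526 0.3225 0.1684]
[[-0.005, 0.006, -0.046, 3.1, 0, 0, -0.25], [-0.005, 0.004, -0.047, 3.2, 0, 0, -0.25], [-0.004, 0.001, -0.047, 3.1, 0.1, 0, -0.25], [-0.005, -0.001, -0.047, 3.2, 0, 0, -0.25], [0.024, 0.007, -0.03, 2.3, -0.4, 5.1, -0.25], [0.024, 0.003, -0.03, 2.3, -0.4, 5.0, -0.25], [0.024, 0, -0.03, 2.3, -0.4, 5.1, -0.25], [0.024, -0.003, -0.03, 2.2, -0.4, 5.0, -0.25], [0.03, 0, 0, 0, 0, 0, -0.25], [0.03, 0, 0, 0, 0, 0, -0.25]]
base x [-124.60478282  113.73338165] y [-93.96520224  93.35723399]
[(-93, '+'), (-91, '-'), (-88, '+'), (-63, '-'), (-48, '+'), (-23, '-'), (-8, '+'), (17, '-'), (31, '+'), (38, '-')]
div y [-9.79361949 73.67238922]
blue 4116 top z 169.2 x [-99.6 -91.7] y [-20.6  86.3]
blue 1541 top z 169.6 x [-19.7 -12.2] y [-20.6  86.3]
```

View pics/w29.png

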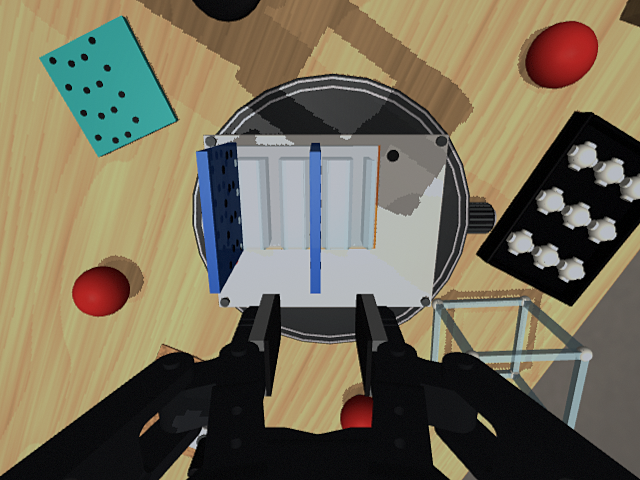

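Two plates are upright in slots 0 and 2. Now plate 3, gripped about 8 mm higher so the knuckles clear its neighbour.

drive_tool --pt "-0.005 0.006 -0.046 3.1 0 0 -0.25" --pt "-0.005 0.004 -0.047 3.2 0 0 -0.25" --pt "-0.004 0.001 -0.047 3.1 0 0 -0.25" --pt "-0.005 -0.001 -0.047 3.2 0 0 -0.25" --pt "0.024 0.007 -0.03 2.3 -0.4 5.1 -0.25" --pt "0.024 0.003 -0.03 2.3 -0.4 5.0 -0.25" --pt "0.024 0 -0.03 2.3 -0.4 5.1 -0.25" --pt "0.024 -0.003 -0.03 2.2 -0.4 5.0 -0.25" --pt "0.03 0 0 0 0 0 -0.25" --pt "0.03 0 0 0 0 0 -0.25"

```text
time_s: 58.58
eef_pos: [0.5501, 0.3227, 0.1639]
eef_rot: [0.59, 0.568, 0.42, -0.392]
wrist_force: [0.1, -0.1, 0.3]
opening: 0.379
```

drive_tool --pt "0 0 0 0 0 0 -0.25" --pt "0 0 0 0 0 0 -0.25"

```text
time_s: 58.82
eef_pos: [0.5515, 0.3223, 0.1668]
eef_rot: [0.59, 0.569, 0.419, -0.391]
wrist_force: [0.4, -0.1, -0.4]
opening: 0.378
```

```bash
python3 - <<'E'
from h import *
T=avg(4); c=snap("w30")
plan([pg(3,.03,.020),pg(3,0,.020)],-.25,T0=T,vmax=.05)
E
python3 plates.py w30
```

```text
pos sd mm [0.3 0.1 0.6]
t 58.975 pos [0.5522 0.3226 0.1683] F [-0.8  0.1  0.3] op 0.377
2 rows; end [0.5771 0.3238 0.1005]
[[0.0418, 0.0004, -0.0001, 0, 0, 0.1, -0.25], [0.03, 0, -0.0001, 0, 0, 0, -0.25]]
N 2766 n [-0.349 -0.016  0.937] tilt 69.6 yaw n -177.3 w 0.1074 h 0.0078 rect ((110.19882202148438, 7.850583076477051), 0.016304340213537216) 
 top face-edge mid [0.5748 0.3248 0.1195] mid center [0.5294 0.3226 0.0983]
```

View pics/w30.png

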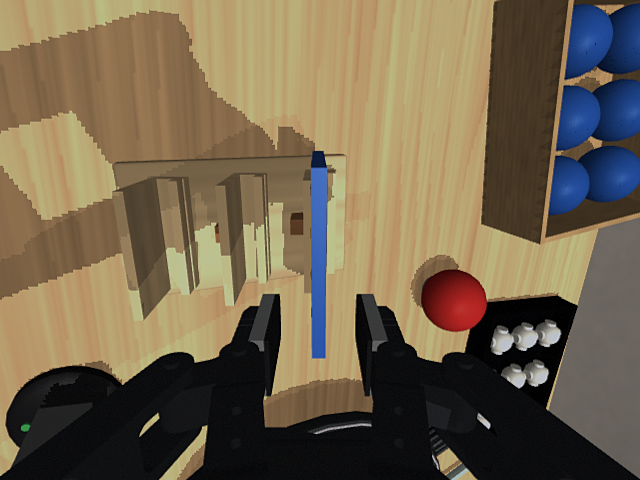

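drive_tool --pt "0.025 0.0004 -0.001 0 0 0 -0.25" --pt "0.025 0 0 0 0 0 -0.25" --pt "0.012 0 0 0 0 0 -0.25" --pt "0.01 0 0 0 0 0 -0.25" --pt "0 0 0 0 0 0 -0.25" --pt "0 0 0 0 0 0 -0.25"

```text
time_s: 59.78
eef_pos: [0.5771, 0.3248, 0.1002]
eef_rot: [0.59, 0.57, 0.418, -0.391]
wrist_force: [0.9, -0.4, 0.0]
opening: 0.375
```

Run:
```python
from h import *
T=avg(4); c=snap("w31"); print(T.round(4))
plan([pg(3,0,.020)],-.25,T0=T,vmax=.05)
```

```text
pos sd mm [0. 0. 0.]
t 59.925 pos [0.5771 0.3248 0.1002] F [ 0.6 -0.5  0.3] op 0.371
[[ 0.3446  0.9375  0.0486  0.5771]
 [ 0.0158  0.046  -0.9988  0.3248]
 [-0.9386  0.345   0.001   0.1003]
 [ 0.      0.      0.      1.    ]]
1 rows; end [0.5772 0.3238 0.1006]
[[-0.0003, 0.0001, 0.001, 0.1, 0, 0.1, -0.25]]
```

View pics/w31.png

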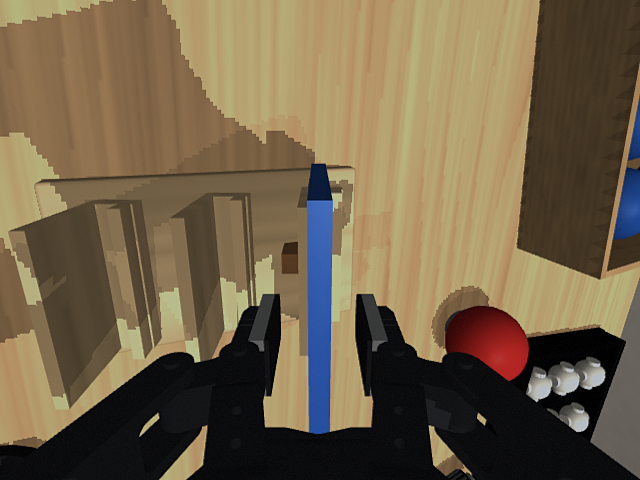

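drive_tool --pt "0 0 0 0 0 0 -1" --pt "0 0 0 0 0 0 -1" --pt "0 0 0 0 0 0 -1" --pt "0 0 0 0 0 0 -1" --pt "0 0 0 0 0 0 -1" --pt "-0.01 0 0 0 0 0 -1" --pt "-0.02 0 0 0 0 0 -1" --pt "-0.03 0 0 0 0 0 -1" --pt "-0.03 0 0 0 0 0 -1" --pt "0 0 0 0 0 0 -1"

```text
time_s: 61.22
eef_pos: [0.5461, 0.3237, 0.1858]
eef_rot: [0.59, 0.57, 0.418, -0.39]
wrist_force: [0.6, -0.5, -1.2]
opening: 0.082
```

Run:
```python
from h import *
U=down(.55,.30,.31,10)
plan([U,slotT(3,.31),slotT(3,.215)],-1,nd=3,vmax=.045,wmax=7)
```

```text
14 rows; end [0.62   0.0367 0.2149]
[[-0.029, 0.011, 0.006, -1.8, 0.3, -5.1, -1], [-0.03, 0.009, 0.006, -1.8, 0.3, -5.0, -1], [-0.03, 0.006, 0.006, -1.8, 0.3, -5.1, -1], [-0.031, 0.003, 0.006, -1.7, 0.4, -5.0, -1], [0, 0.003, 0.039, -2.1, 0, 0, -1], [0, 0.002, 0.039, -2.1, 0, 0, -1], [0, 0.001, 0.039, -2.1, 0, 0, -1], [0, -0.001, 0.039, -2.1, 0, 0, -1], [0, -0.002, 0.039, -2.1, 0, 0, -1], [0, -0.004, 0.038, -2.1, 0, 0, -1]]
[[0, -0.006, 0.039, -2.0, 0, 0, -1], [0.032, 0, 0, 0, 0, 0, -1], [0.031, 0, 0, 0, 0, 0, -1], [0.032, 0, 0, 0, 0, 0, -1]]
```

drive_tool --pt "-0.029 0.011 0.006 -1.8 0.3 -5.1 -1" --pt "-0.03 0.009 0.006 -1.8 0.3 -5.0 -1" --pt "-0.03 0.006 0.006 -1.8 0.3 -5.1 -1" --pt "-0.031 0.003 0.006 -1.7 0.4 -5.0 -1" --pt "0 0.003 0.039 -2.1 0 0 -1" --pt "0 0.002 0.039 -2.1 0 0 -1" --pt "0 0.001 0.039 -2.1 0 0 -1" --pt "0 -0.001 0.039 -2.1 0 0 -1" --pt "0 -0.002 0.039 -2.1 0 0 -1" --pt "0 -0.004 0.038 -2.1 0 0 -1"

```text
time_s: 62.48
eef_pos: [0.6103, 0.0732, 0.3056]
eef_rot: [0.587, 0.391, 0.59, -0.394]
wrist_force: [0.5, 0.1, -0.7]
opening: 0.083
```

drive_tool --pt "0 -0.006 0.039 -2.0 0 0 -1" --pt "0 0 0 0 0 0 -1" --pt "0.032 0 0 0 0 0 -1" --pt "0.031 0 0 0 0 0 -1" --pt "0.02 0 0 0 0 0 -1" --pt "0 0 0 0 0 0 -1" --pt "0 0 0 0 0 0 -1" --pt "0 0 0 0 0 0 -1"

```text
time_s: 63.48
eef_pos: [0.6207, 0.0362, 0.2269]
eef_rot: [0.595, 0.382, 0.594, -0.383]
wrist_force: [0.0, 0.1, -0.9]
opening: 0.082
```

```bash
python3 - <<'E'
from h import *
T=avg(4); c=snap("w32"); print(T.round(4))
plan([slotT(3,.20)],-1,T0=T)
E
python3 chk.py w32
```

```text
pos sd mm [0.2 0.  0.2]
t 63.625 pos [0.6203 0.0362 0.2262] F [-0.2  0.5 -0.8] op 0.084
[[ 2.000e-04  9.096e-01  4.154e-01  6.205e-01]
 [-1.400e-03  4.154e-01 -9.096e-01  3.620e-02]
 [-1.000e+00 -4.000e-04  1.300e-03  2.266e-01]
 [ 0.000e+00  0.000e+00  0.000e+00  1.000e+00]]
1 rows; end [0.6204 0.0371 0.2   ]
[[0.0266, 0.0003, -0.0009, -0.1, 0.1, 0, -1]]
base x [-124.76234867  113.84395796] y [-94.03986319  93.51661471]
[(-93, '+'), (-90, '-'), (-87, '+'), (-63, '-'), (-48, '+'), (-35, '-'), (-13, '+'), (-11, '-'), (-8, '+'), (16, '-'), (32, '+'), (38, '-')]
div y [-9.82654646 73.88387684]
blue 11859 top z 168.9 x [-99.5 -91.3] y [-20.5  86.8]
blue 5599 top z 169.2 x [-19.7 -12. ] y [-21.2  86.6]
blue 6041 top z 246.8 x [20.2 27.7] y [-3.1 85.7]
blue 195 top z 101.7 x [-86.  -79.1] y [49.2 72.6]
blue 185 top z 101.7 x [-86. -79.] y [19.8 46.5]
blue 180 top z 101.8 x [-86.  -79.2] y [-9.5 19.2]
```

View pics/w32.png

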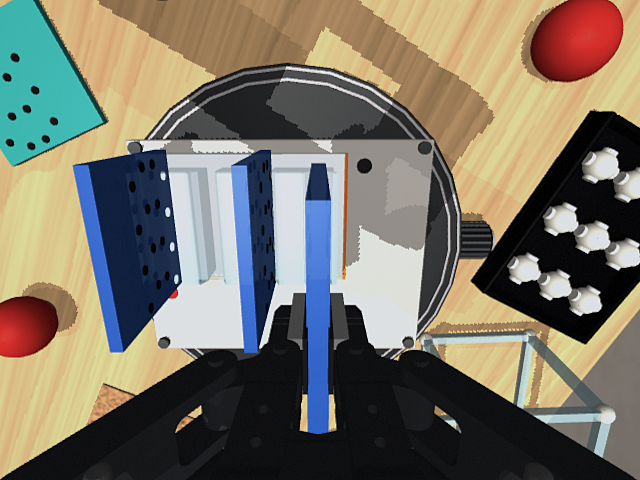

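drive_tool --pt "0.025 0.0003 -0.001 0 0 0 -1" --pt "0.015 0 0 0 0 0 -1" --pt "0.012 0 0 0 0 0 -1" --pt "0.008 0 0 0 0 0 -1" --pt "0 0 0 0 0 0 -1" --pt "0 0 0 0 0 0 -1"

```text
time_s: 64.42
eef_pos: [0.62, 0.0371, 0.1659]
eef_rot: [0.595, 0.382, 0.595, -0.383]
wrist_force: [0.5, 0.7, -0.4]
opening: 0.081
```

```bash
python3 - <<'E'
from h import *
T=avg(3); print(T[:3,3].round(4)); c=snap("w33")
plan([slotT(3,.15)],-1,T0=T)
E
python3 chk.py w33
```

```text
pos sd mm [0.  0.  0.1]
[0.62   0.0371 0.1659]
t 64.525 pos [0.62   0.0371 0.166 ] F [-0.  -0.4 -1.3] op 0.08
1 rows; end [0.6203 0.0371 0.15  ]
[[0.0159, 0.0003, 0.0001, -0.1, 0, 0.1, -1]]
base x [-124.73295723  113.80864685] y [-87.1883844   93.64059445]
[(-93, '+'), (-90, '-'), (-87, '+'), (-63, '-'), (-48, '+'), (-43, '-'), (-13, '+'), (-11, '-'), (-8, '+'), (17, '-'), (31, '+'), (38, '-')]
div y [-9.75044744 81.8382376 ]
blue 24722 top z 168.7 x [-99.4 -91. ] y [-20.6  74.6]
blue 9462 top z 169.1 x [-19.8 -11.9] y [22.4 87.1]
blue 6046 top z 186.5 x [20.3 27.8] y [-2.4 86.7]
blue 1309 top z 101.6 x [-85.9 -75.9] y [-8.  72.3]
```

View pics/w33.png

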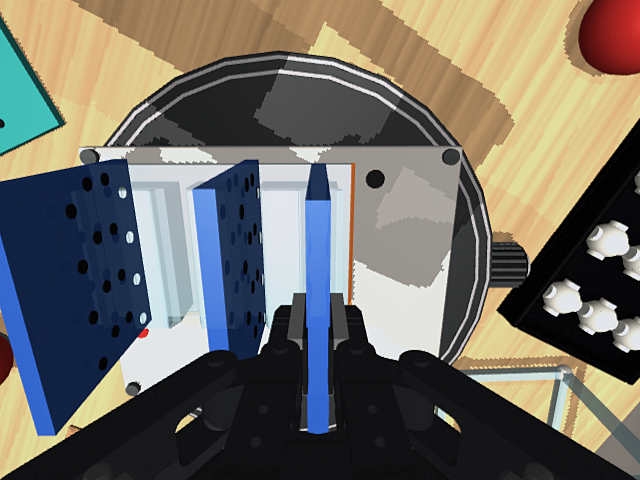

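drive_tool --pt "0.007 0.0003 0 0 0 0 -1" --pt "0.005 0 0 0 0 0 -1" --pt "0.003 0 0 0 0 0 -1" --pt "0 0 0 0 0 0 -1" --pt "0 0 0 0 0 0 -1"

```text
time_s: 65.2
eef_pos: [0.6199, 0.0372, 0.1503]
eef_rot: [0.595, 0.382, 0.595, -0.383]
wrist_force: [-0.1, 1.0, -0.8]
opening: 0.083
```

drive_tool --pt "0.001 0 0 0 0 0 -1" --pt "0.001 0 0 0 0 0 -1" --pt "0 0 0 0 0 0 -1" --pt "0 0 0 0 0 0 -1"

```text
time_s: 65.7
eef_pos: [0.6201, 0.0373, 0.1489]
eef_rot: [0.595, 0.382, 0.595, -0.383]
wrist_force: [-1.3, 0.6, 4.8]
opening: 0.083
```

Seated. I'll release with a small opening, because the neighbour is 40 mm away.

drive_tool --pt "0 0 0 0 0 0 -0.7" --pt "0 0 0 0 0 0 -0.5" --pt "0 0 0 0 0 0 -0.5" --pt "0 0 0 0 0 0 -0.5" --pt "-0.01 0 0 0 0 0 -0.5" --pt "-0.02 0 0 0 0 0 -0.5" --pt "-0.04 0 0 0 0 0 -0.5" --pt "-0.05 0 0 0 0 0 -0.5" --pt "-0.04 0 0 0 0 0 -0.5" --pt "0 0 0 0 0 0 -0.5"

```text
time_s: 66.95
eef_pos: [0.6223, 0.0373, 0.3151]
eef_rot: [0.598, 0.383, 0.592, -0.381]
wrist_force: [-0.1, -0.3, -0.3]
opening: 0.252
```

drive_tool --pt "-0.02 0 -0.05 0 0 0 -0.5" --pt "-0.02 0 -0.05 0 0 0 -0.5" --pt "0 0 -0.03 0 0 0 -0.5" --pt "0 0 0 0 0 0 -0.5" --pt "0 0 0 0 0 0 -0.5"

```text
time_s: 67.58
eef_pos: [0.5661, 0.1553, 0.348]
eef_rot: [0.594, 0.381, 0.595, -0.383]
wrist_force: [0.7, -0.5, 0.3]
opening: 0.248
```

```bash
python3 - <<'E'
from h import *
from bench import camera
c=snap("w34")
for n in("scene","side"):
    c=camera(n); np.savez(n+"9.npz",**c); cv2.imwrite(f"pics/{n}9.png",c["img"][:,:,::-1])
    p=P(c); hsv=cv2.cvtColor(c["img"],cv2.COLOR_RGB2HSV)
    m=cv2.inRange(hsv,(0,170,60),(8,255,255)); k,l,st,ce=cv2.connectedComponentsWithStats(m)
    print(n,[(ce[i].round().tolist(),np.nanmedian(p[l==i],0).round(3).tolist()) for i in range(1,k) if st[i,4]>100])
E
python3 chk.py w34
```

```text
t 67.575 pos [0.5661 0.1553 0.348 ] F [ 0.7 -0.5  0.3] op 0.248
scene [([359.0, 164.0], [0.315, 0.329, 0.051]), ([451.0, 256.0], [0.753, 0.229, 0.052]), ([235.0, 265.0], [0.414, -0.202, 0.052]), ([318.0, 371.0], [0.778, -0.244, 0.053])]
side [([172.0, 317.0], [0.736, 0.257, 0.052]), ([418.0, 430.0], [0.303, 0.352, 0.056])]
base x [-125.0462773  114.0776687] y [-93.00007444  94.0102515 ]
[(-93, '+'), (-91, '-'), (-88, '+'), (-63, '-'), (-48, '+'), (-27, '-'), (-13, '+'), (-12, '-'), (-8, '+'), (17, '-'), (32, '+'), (38, '-')]
div y [-10.17263549 243.34701717]
blue 2227 top z 169.2 x [-99.4 -91.4] y [25.7 87.1]
blue 317 top z 168.8 x [-19.7 -13.1] y [75.8 87.5]
blue 1008 top z 169.6 x [20.1 27. ] y [-21.7  86.5]
```

View pics/w34.png

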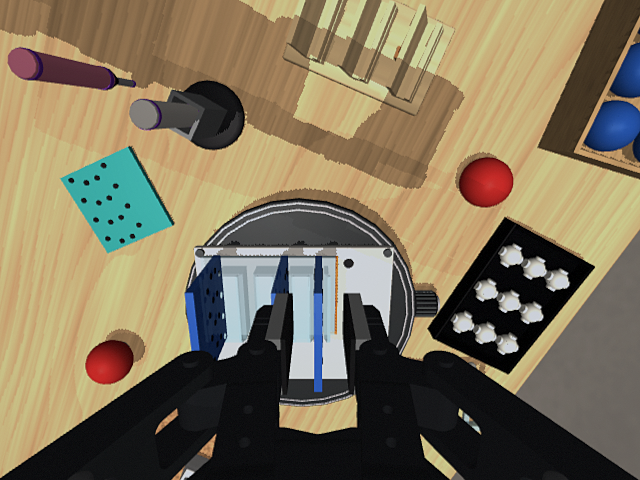

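View pics/scene9.png

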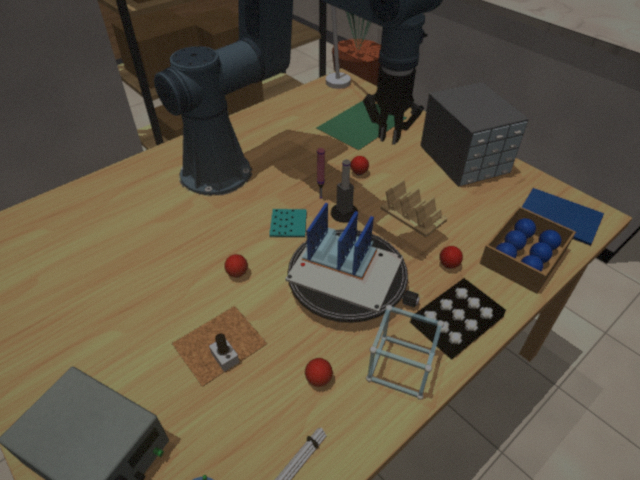

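View pics/side9.png

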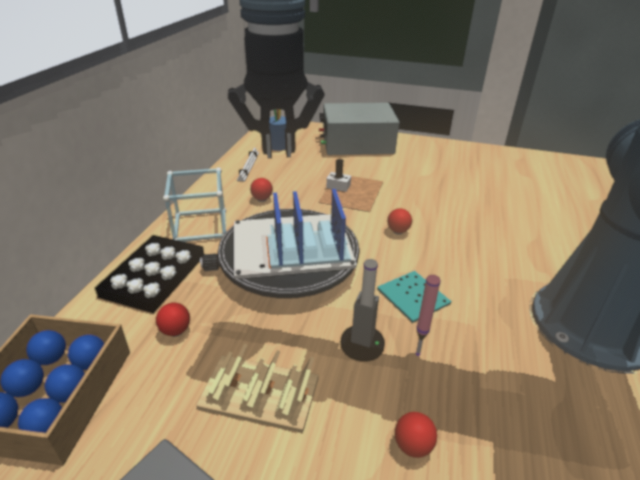

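The scene picture shows the block has been knocked: it now stands at (224,355), near the edge of the mat. I'll measure it and put it back.

Run:
```python
from h import *
for n in ("scene9","side9"):
    c=load(n+".npz"); p=P(c); m=(p[...,2]>.076)&(p[...,2]<.09)&(np.hypot(p[...,0]-.56,p[...,1]+.36)<.1)
    q=p[m]; print(n,len(q),q.mean(0),q.min(0),q.max(0))
plan([down(.60,-.05,.34,-20),down(.60,-.36,.30,-92)],1,nd=3,vmax=.058,wmax=10.5)
```

```text
scene9 89 [ 0.59293729 -0.36078294  0.08389308] [ 0.57896668 -0.3711387   0.07636011] [ 0.60258433 -0.34981644  0.08871291]
side9 45 [ 0.59010635 -0.35320842  0.08303723] [ 0.58057729 -0.36812881  0.07640571] [ 0.5999402  -0.34481476  0.08729994]
12 rows; end [ 0.6    -0.3596  0.2998]
[[0.002, -0.011, 0.04, 8.9, 0, 0, 1], [0.001, -0.004, 0.041, 8.9, 0, 0, 1], [0.002, 0.002, 0.042, 8.9, 0, 0, 1], [0.001, 0.008, 0.041, 8.9, 0.1, 0.1, 1], [0.002, 0.014, 0.038, 8.9, 0, 0, 1], [0.006, 0.015, 0.042, 10.3, 0, 0, 1], [0.006, 0.022, 0.038, 10.3, 0, 0, 1], [0.006, 0.029, 0.034, 10.3, 0, 0, 1], [0.005, 0.035, 0.028, 10.3, 0, 0, 1], [0.006, 0.039, 0.021, 10.3, 0, 0, 1]]
[[0.005, 0.042, 0.014, 10.2, 0, 0, 1], [0.006, 0.043, 0.006, 10.3, 0, 0, 1]]
```

drive_tool --pt "0.002 -0.011 0.04 8.9 0 0 0" --pt "0.001 -0.004 0.041 8.9 0 0 1" --pt "0.002 0.002 0.042 8.9 0 0 1" --pt "0.001 0.008 0.041 8.9 0 0 1" --pt "0.002 0.014 0.038 8.9 0 0 1" --pt "0.006 0.015 0.042 10.3 0 0 1" --pt "0.006 0.022 0.038 10.3 0 0 1" --pt "0.006 0.029 0.034 10.3 0 0 1" --pt "0.005 0.035 0.028 10.3 0 0 1" --pt "0.006 0.039 0.021 10.3 0 0 1"

```text
time_s: 68.97
eef_pos: [0.5996, -0.2735, 0.3111]
eef_rot: [-0.111, -0.697, -0.111, 0.699]
wrist_force: [0.1, 0.4, -0.6]
opening: 1.001
```

drive_tool --pt "0.005 0.042 0.014 10.2 0 0 1" --pt "0.006 0.043 0.006 10.3 0 0 1" --pt "0 0 0 0 0 0 1" --pt "0 0 0 0 0 0 1"

```text
time_s: 69.47
eef_pos: [0.6, -0.359, 0.3001]
eef_rot: [0.012, -0.706, 0.012, 0.708]
wrist_force: [-0.1, 0.9, -0.6]
opening: 0.998
```

Run:
```python
from h import *
c=snap("w35"); p=P(c)
m=(p[...,2]>.080)&(p[...,2]<.09)&(np.hypot(p[...,0]-.59,p[...,1]+.36)<.08); q=p[m]; print(len(q),cv2.minEnclosingCircle((q[:,:2]*1000).astype(np.float32)),np.median(q,0))
m=(np.abs(p[...,2]-.035)<.003)&(np.hypot(p[...,0]-.59,p[...,1]+.36)<.08); q=p[m]; print(cv2.minAreaRect((q[:,:2]*1000).astype(np.float32)),np.median(q[:,2]))
```

```text
t 69.475 pos [ 0.6    -0.359   0.3001] F [-0.1  0.9 -0.6] op 0.998
392 ((590.7994995117188, -358.4810485839844), 10.956670761108398) [ 0.59125399 -0.35848239  0.08493208]
((590.4649658203125, -358.4408264160156), (40.03409194946289, 60.48290252685547), 85.7096939086914) 0.035155544247688686
```

View pics/w35.png

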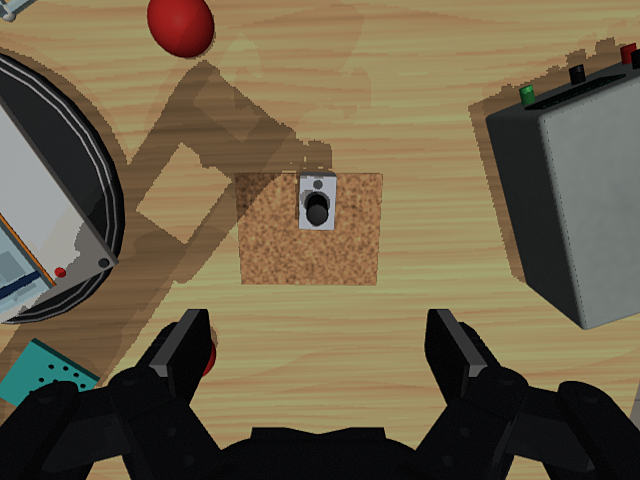

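The block stands flat on the mat but its edge is at the mat's edge. I'll re-centre it.

Run:
```python
from h import *
T=avg(4)
plan([down(.5908,-.3585,.16,-92),down(.5908,-.3585,.063,-92)],1,nd=3,vmax=.04,T0=T)
```

```text
pos sd mm [0.2 0.3 0.2]
7 rows; end [ 0.5904 -0.3586  0.063 ]
[[0.035, 0, 0.002, 0, 0, 0, 1], [0.035, 0, 0.003, 0, 0, 0, 1], [0.035, 0, 0.002, 0.1, 0.1, 0, 1], [0.036, 0.001, 0.003, 0, 0, -0.1, 1], [0.032, 0, 0, 0, 0, 0, 1], [0.032, 0, 0, 0, 0, 0, 1], [0.033, 0, 0, 0, 0, 0, 1]]
```

drive_tool --pt "0.035 0 0.002 0 0 0 1" --pt "0.035 0 0.003 0 0 0 1" --pt "0.035 0 0.002 0.1 0 0 1" --pt "0.036 0 0.002 0 0 0 1" --pt "0.032 0 0 0 0 0 1" --pt "0.032 0 0 0 0 0 1" --pt "0.02 0 0 0 0 0 1" --pt "0 0 0 0 0 0 1" --pt "0 0 0 0 0 0 1"

```text
time_s: 70.8
eef_pos: [0.5919, -0.359, 0.0773]
eef_rot: [0.012, -0.707, 0.013, 0.707]
wrist_force: [0.7, -0.2, 0.1]
opening: 1.004
```

Run:
```python
from h import *
T=avg(3); print(T[:3,3]); c=snap("w36")
```

```text
pos sd mm [0.1 0.1 0.2]
[ 0.59201075 -0.35914302  0.07759185]
t 70.9 pos [ 0.592  -0.3593  0.0777] F [ 0.5 -0.6 -1. ] op 0.997
```

View pics/w36.png

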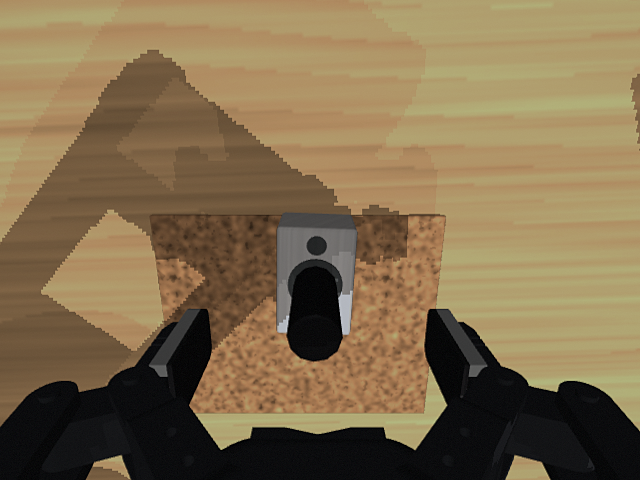

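drive_tool --pt "0.014 0 0.001 0 0 0 1" --pt "0 0 0 0 0 0 -1" --pt "0 0 0 0 0 0 -1" --pt "0 0 0 0 0 0 -1" --pt "0 0 0 0 0 0 -1" --pt "0 0 0 0 0 0 -1" --pt "0 0 0 0 0 0 -1" --pt "-0.01 0 0 0 0 0 -1" --pt "0 0 0 0 0 0 -1"

```text
time_s: 72.08
eef_pos: [0.5904, -0.3588, 0.0726]
eef_rot: [0.012, -0.707, 0.013, 0.707]
wrist_force: [0.2, 0.2, -2.0]
opening: 0.239
```

drive_tool --pt "0 -0.006 0.02 0 0 0 -1" --pt "0 -0.006 0.02 0 0 0 -1" --pt "0 0 0 0 0 0 -1" --pt "0.006 0 0 0 0 0 -1" --pt "0.003 0 0 0 0 0 -1" --pt "0 0 0 0 0 0 -1" --pt "0 0 0 0 0 0 -1"

```text
time_s: 72.95
eef_pos: [0.5506, -0.345, 0.0625]
eef_rot: [0.012, -0.706, 0.013, 0.708]
wrist_force: [0.8, -1.2, -2.5]
opening: 0.241
```

drive_tool --pt "0.001 0 0 0 0 0 -1" --pt "0.001 0 0 0 0 0 -1" --pt "0 0 0 0 0 0 -1" --pt "0 0 0 0 0 0 -1"

```text
time_s: 73.45
eef_pos: [0.5507, -0.3451, 0.062]
eef_rot: [0.012, -0.706, 0.013, 0.708]
wrist_force: [-1.4, 1.1, 5.5]
opening: 0.243
```

drive_tool --pt "-0.0005 0 0 0 0 0 -0.4" --pt "0 0 0 0 0 0 0" --pt "0 0 0 0 0 0 0.5" --pt "0 0 0 0 0 0 1" --pt "0 0 0 0 0 0 1" --pt "-0.02 0 0 0 0 0 1" --pt "-0.04 0 0 0 0 0 1" --pt "-0.06 0 0 0 0 0 1" --pt "-0.06 0 0 0 0 0 1" --pt "0 0 0 0 0 0 1"

```text
time_s: 74.7
eef_pos: [0.5536, -0.3472, 0.2505]
eef_rot: [-0.009, 0.71, -0.016, -0.704]
wrist_force: [-0.3, 0.2, 0.2]
opening: 0.998
```

drive_tool --pt "-0.01 0.03 0.04 0 0 0 1" --pt "0 0.03 0.04 0 0 0 1" --pt "0 0 0 0 0 0 1" --pt "0 0 0 0 0 0 1"

```text
time_s: 75.2
eef_pos: [0.4687, -0.4017, 0.2516]
eef_rot: [0.013, -0.706, 0.013, 0.708]
wrist_force: [1.1, -0.1, 0.1]
opening: 1.002
```

Run:
```python
from h import *
from bench import camera
c=snap("w37"); p=P(c)
m=(np.abs(p[...,2]-.035)<.003)&(np.hypot(p[...,0]-.55,p[...,1]+.345)<.06); q=p[m]; print(cv2.minAreaRect((q[:,:2]*1000).astype(np.float32)),np.median(q[:,2]))
for n in("scene","side"):
    c=camera(n); np.savez(n+"10.npz",**c); cv2.imwrite(f"pics/{n}10.png",c["img"][:,:,::-1])
    p=P(c); m=(p[...,2]>.178)&(p[...,2]<.195)&(np.hypot(p[...,0]-.414,p[...,1]-.175)<.03); print("pen top",np.median(p[m],0),p[m][:,2].max())
```

```text
t 75.2 pos [ 0.4687 -0.4017  0.2516] F [ 1.1 -0.1  0.1] op 1.002
((551.1312255859375, -345.2193908691406), (39.74735641479492, 59.931095123291016), 85.8782730102539) 0.03516669307017101
pen top [0.41635305 0.17091448 0.18604766] 0.1905446676854734
pen top [0.41215725 0.17992071 0.18668242] 0.1893502077101819
```

View pics/scene10.png

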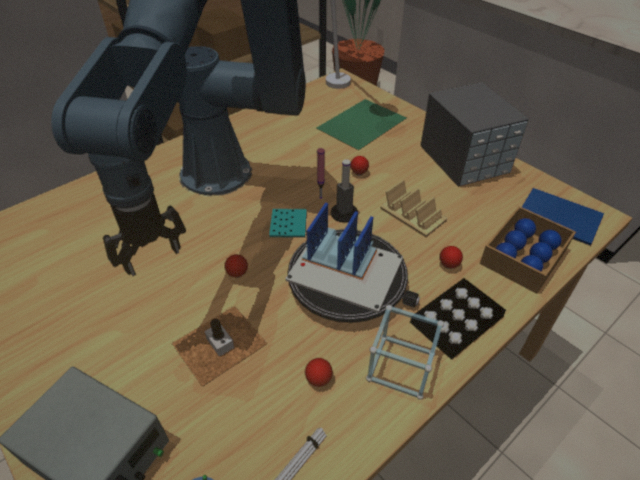

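View pics/side10.png

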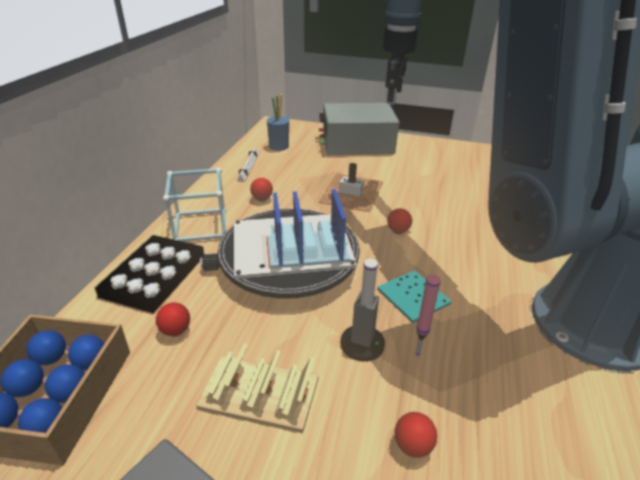

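The block is centred on the mat again at (218,340), the pen is docked, all three plates are upright in the rack, and the atoms haven't moved. Handing in.

```bash
python3 -c "
from bench import hand_in
print(hand_in())"
```

```text
the job is handed in; nothing more can be done
None
```

The job is finished and handed in at about 75 s of the 210 s allowed; `hand_in()` gives no verdict.

- **Block:** only one squaring block was there. I stood it on the cork mat first. It was later knocked to the mat's edge, so I picked it up again after the plates were in. It now stands flat about 1–2 mm from the mat's centre.
- **Pen:** the tip ran from the red dot round the corner to the black dot at 2 cm/s. By the arm's readings it stayed about 4 mm above the base plate and within about 0.5 mm sideways of the seam line. Wrist force stayed at noise level throughout. The pen is back in its dock, with its top at 187 mm as before.
- **Plates:** all three stand upright in slots 0, 2 and 3. Their tops are at about 169 mm, 1 mm above nominal, and each is centred to about 1 mm.
- **Left alone:** the red atoms, the turquoise plate and the pink pen were not touched. All four atoms measured in their starting places before the block was re-centred, and they look unmoved in the final pictures.

No check failed. The one disagreement was that the plates' top edges measured about 1 mm off sideways from my first fit, which I allowed for.

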